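# Mask the panel's spigots and tally the sleeves

### The arm

A 7-joint arm with a two-finger parallel gripper is mounted at the origin on the work surface. World frame = base frame: x ahead of the robot, y to its left, z up, the work surface at z = 0. Lengths are in m, angles in rad, forces in N, time in s.
With the tool pointing down it reaches from about 0.4 to 0.85 m from the base axis. Payload 4.5 kg.
Tool frame: the origin (TCP) lies midway between the tips of the shut fingers; the grasp point (between the pads) lies 19 mm behind it; z points along the fingers, y is the direction in which the jaws open and shut (so a half turn about z gives the same grasp; the last joint's range is limited). The gripper opens to 88 mm and grips with 3 to 60 N. Pads are 18 mm wide; open, the fingers measure 123 mm over their backs; the gripper's body (75 mm by 187 mm) begins 45 mm behind the grasp point.
Start: joints at [-1.078, 0.689, -0.195, 1.565, 0.157, 0.902, -0.215], TCP at [0.277, 0.56, 0.208] pointing down, gripper open.
Joint ranges: [-3.01, 3.01], [-0.46, 2.08], [-1.47, 1.51], [0.13, 2.56], [-1, 4.14], [0.04, 2.09], [-2.66, 2.66]. Speed limits (rad/s): [2.57, 2.57, 3.14, 3.14, 3.14, 3.14, 3.14].

### API

Orientations are given as a unit quaternion [x, y, z, w].
In Python, from plant import get_state, snapshot, finish_job, find_in gives the robot as it stands.
- The arm moves only by the shell command python3 -m creep 'ROWS' [OPENING] [FORCE]. ROWS is JSON, one flat list of numbers, 6 for each row, row after row: the shift along the tool's x, y, z in mm, then the turn, a rotation vector about the tool's x, y, z in degrees. In form: [tx, ty, tz, wx, wy, wz, tx, ty, tz, wx, wy, wz, ...]. A call has 1 to 5 rows; each row shifts and turns the pose as measured when the row begins, along the tool's axes as they then stand; what a row does not reach is not made up. A row lasts 1/12 s, in which the tool goes at most 41.7 mm and 7.16 degrees, less where a joint would pass 70% of its speed; a pose out of reach is approached as far as the arm can. A call is refused whole if a number of a shift passes 41.7 or a number of a turn 7.16, either way. A call with a gripper value outside its range is refused whole. OPENING is the finger opening in mm, from 0 to 88.1, set as the call begins (- or left out, the last holds). The fingers move at their own pace and stop on an object; FORCE is the grip in N (left out, the last holds). Time passes only in rows, so rows that do not move let the fingers close. It gives the time, the measured TCP pose, the force and the opening at its end, in the units of the state.
- get_state(): the state, without advancing time (a new reading comes with each control period).
- snapshot(name): name is "side" or "top" or "wrist"; returns a dict with "color" (384x512x3 uint8, red, green, blue), "intrinsics" (3x3 intrinsics, pixels), "extrinsics" (4x4, takes a point from world to camera coordinates). Camera axes: x right, y down, z forward; pixel columns grow to the right and rows downward; lengths in m; the calibration is good to about 2 mm. A picture is of the moment at which its call begins. There is no depth.
- finish_job(): hands the job in, once; it reports no verdict.
Trained networks look in the newest picture that a camera, given by its name, has taken for a name from the list of things; names that differ only in an ending like _2 or _b are one class to them, and where a whole thing is asked for, a point or a joint stands for the part that bears it (a point fixed in the world has none). Each returns a list of dicts, best first, with "score" (0 to 1); they miss things now and then, are a little off and sometimes report something else, mostly with a low value. They report only what shows in the picture. A call takes as long as a camera call.
- find_in(thing, camera): "xy" ([column, row] in pixels, amid what is visible of it).
The state is a dict: "clock": time; "q": joint angles; "qd": joint speeds; "joint_torque": joint torques, N m; "tool_pos": TCP position; "eef_rot": TCP orientation; "contact_force": force on the tool from outside, world axes, zero at the start; "moment": the same for the moment, N m; "opening": opening from 0.0 (shut) to 1.0 (fully open).
Only numpy, scipy, OpenCV 4.12 (cv2) and the standard library are available. Lean on these libraries where they do the work, as an engineer would, in place of code of your own. Each camera call takes 0.05 s, during which the arm holds its last target.

### The job

Before the panel goes to paint, lift every orange masking sleeve off its hook on the green rack and push each fully home onto a spigot of its own on the aluminium panel (any spigot), flange flat on the panel. When all are on, turn the tally dial clockwise from zero by exactly one click for each sleeve fitted. Leave the other things on the bench where they are.

Things in the scene. Friction and masses are not known exactly. Their poses are not given: they have to be found in the camera images.
- sleeve0: orange rigid plastic masking sleeve, 60 to 130 g, one of three or four alike (None if absent). Origin: centre of its underside, z up along it. From below: flange 60 mm across, 6 thick; tube 44 mm outside, 32 mm bore, to 60 mm height (bore open below, 50 deep); then a flat tab 12 mm thick (x), 38 wide (y), up to 106 mm height, with an eye through it along x, 22 mm wide, from 60 to 92 mm height
- sleeve1: orange rigid plastic masking sleeve, 60 to 130 g, one of three or four alike (None if absent). Origin: centre of its underside, z up along it. From below: flange 60 mm across, 6 thick; tube 44 mm outside, 32 mm bore, to 60 mm height (bore open below, 50 deep); then a flat tab 12 mm thick (x), 38 wide (y), up to 106 mm height, with an eye through it along x, 22 mm wide, from 60 to 92 mm height
- sleeve2: orange rigid plastic masking sleeve, 60 to 130 g, one of three or four alike (None if absent). Origin: centre of its underside, z up along it. From below: flange 60 mm across, 6 thick; tube 44 mm outside, 32 mm bore, to 60 mm height (bore open below, 50 deep); then a flat tab 12 mm thick (x), 38 wide (y), up to 106 mm height, with an eye through it along x, 22 mm wide, from 60 to 92 mm height
- sleeve3: orange rigid plastic masking sleeve, 60 to 130 g, one of three or four alike (None if absent). Origin: centre of its underside, z up along it. From below: flange 60 mm across, 6 thick; tube 44 mm outside, 32 mm bore, to 60 mm height (bore open below, 50 deep); then a flat tab 12 mm thick (x), 38 wide (y), up to 106 mm height, with an eye through it along x, 22 mm wide, from 60 to 92 mm height
- rack: green rack, fixed, 360 mm wide; origin on the table; four steel hooks point along its own -x. Sleeves hang on them by their eyes at about x = -5 mm, underside 12 mm above the table, their x and y along the rack's. Grip the tab from above across its 38 mm width, pads' middle about 94 mm over the sleeve's underside. A sleeve knocked off its hook may stand on its flange on the table
- hook0 (a point): end of the first hook (rack y = -127.5 mm): rod 8 mm thick, top 104 mm above the table, from rack x = 43 to -34 mm, end turned up to 112 mm height. To unhook: raise the sleeve 9 to 23 mm (15 is best), draw it along the rack's -x until its axis is at rack x = -80 mm (the flange must clear the hook's end), then lift. Behind the hooks a beam at rack x = 42 to 58 mm, top 109 mm high
- hook1 (a point): end of another hook like hook0, at rack y = -42.5 mm
- hook2 (a point): end of another hook like hook0, at rack y = 42.5 mm
- hook3 (a point): end of another hook like hook0, at rack y = 127.5 mm
- panel: aluminium panel, fixed, 200 x 200 x 8 mm, origin under its middle on the table; carries four dark steel spigots at x, y = +-55 mm
- spigot0 (a point): foot of a spigot, on its axis, on the panel's upper face (8 mm above the table). Upright, 29 mm in diameter, 45 mm high over the panel, the top 6 mm tapering to 18 mm; 1.5 mm clearance all round in a sleeve's bore. A sleeve is home when its flange lies on the panel (its origin at this point), any way round
- spigot1 (a point): foot of a spigot, on its axis, on the panel's upper face (8 mm above the table). Upright, 29 mm in diameter, 45 mm high over the panel, the top 6 mm tapering to 18 mm; 1.5 mm clearance all round in a sleeve's bore. A sleeve is home when its flange lies on the panel (its origin at this point), any way round
- spigot2 (a point): foot of a spigot, on its axis, on the panel's upper face (8 mm above the table). Upright, 29 mm in diameter, 45 mm high over the panel, the top 6 mm tapering to 18 mm; 1.5 mm clearance all round in a sleeve's bore. A sleeve is home when its flange lies on the panel (its origin at this point), any way round
- spigot3 (a point): foot of a spigot, on its axis, on the panel's upper face (8 mm above the table). Upright, 29 mm in diameter, 45 mm high over the panel, the top 6 mm tapering to 18 mm; 1.5 mm clearance all round in a sleeve's bore. A sleeve is home when its flange lies on the panel (its origin at this point), any way round
- tally (a joint): angle of the black tally dial in rad: 0 at the start (white line at the red mark), growing clockwise seen from above; a click stop every 20 degrees (0.349 rad). Peak holding torque of a click about 0.08 N m; let go within 8 degrees of a stop it snaps into it. It can be turned back, as far as the stop at 0
- tally_grip (a point): on the dial's vertical axis, at the height to grip (70 mm above the table); x along the knob's bar and turning with it. Bar: 52 mm long (x), 14 mm thick (y), from 54 to 84 mm height, on a disc 52 mm across, 46 to 54 mm high, on a fixed grey housing 90 x 90 x 45 mm. Grip across the 14 mm from above
- tape: roll of blue tape lying flat, 90 mm across, 22 mm high; bystander, leave it where it is
- screwdriver: screwdriver with yellow handle, 170 mm long; bystander, leave it where it is
- wrench: steel wrench, 180 mm long; bystander, leave it where it is
- sprayer: pink spray bottle, 72 mm across, 175 mm high; bystander, leave it where it is
- bar: aluminium bar with bolts, 50 x 180 x 22 mm; bystander, leave it where it is
- grease: white jar with black lid, 60 mm across, 90 mm high; bystander, leave it where it is

How it is judged:
On the way, in this order (a step that is already met when the one before it is completed fails the run):
1. every sleeve present is fully home on a spigot (angle between each of sleeve0, sleeve1, sleeve2, sleeve3's own z axis and vertical below 0.06 rad and ((horizontal distance between sleeve0 and spigot0 below 0.005 m and z of sleeve0 in the frame of spigot0 below 0.004 m) or (horizontal distance between sleeve0 and spigot1 below 0.005 m and z of sleeve0 in the frame of spigot1 below 0.004 m) or (horizontal distance between sleeve0 and spigot2 below 0.005 m and z of sleeve0 in the frame of spigot2 below 0.004 m) or (horizontal distance between sleeve0 and spigot3 below 0.005 m and z of sleeve0 in the frame of spigot3 below 0.004 m)) and ((horizontal distance between sleeve1 and spigot0 below 0.005 m and z of sleeve1 in the frame of spigot0 below 0.004 m) or (horizontal distance between sleeve1 and spigot1 below 0.005 m and z of sleeve1 in the frame of spigot1 below 0.004 m) or (horizontal distance between sleeve1 and spigot2 below 0.005 m and z of sleeve1 in the frame of spigot2 below 0.004 m) or (horizontal distance between sleeve1 and spigot3 below 0.005 m and z of sleeve1 in the frame of spigot3 below 0.004 m)) and ((horizontal distance between sleeve2 and spigot0 below 0.005 m and z of sleeve2 in the frame of spigot0 below 0.004 m) or (horizontal distance between sleeve2 and spigot1 below 0.005 m and z of sleeve2 in the frame of spigot1 below 0.004 m) or (horizontal distance between sleeve2 and spigot2 below 0.005 m and z of sleeve2 in the frame of spigot2 below 0.004 m) or (horizontal distance between sleeve2 and spigot3 below 0.005 m and z of sleeve2 in the frame of spigot3 below 0.004 m)) and ((horizontal distance between sleeve3 and spigot0 below 0.005 m and z of sleeve3 in the frame of spigot0 below 0.004 m) or (horizontal distance between sleeve3 and spigot1 below 0.005 m and z of sleeve3 in the frame of spigot1 below 0.004 m) or (horizontal distance between sleeve3 and spigot2 below 0.005 m and z of sleeve3 in the frame of spigot2 below 0.004 m) or (horizontal distance between sleeve3 and spigot3 below 0.005 m and z of sleeve3 in the frame of spigot3 below 0.004 m))), for 0.2 s.
2. then the tally dial rests as many clicks from zero as there are sleeves (value of joint tally between 0.942 and 1.501 rad and (value of joint tally below 1.152 rad or height (world z) of sleeve1 above -1 m) and (value of joint tally below 1.152 rad or height (world z) of sleeve2 above -1 m) and (value of joint tally below 1.152 rad or height (world z) of sleeve3 above -1 m) and (value of joint tally above 1.292 rad or (value of joint tally above 0.942 rad and height (world z) of sleeve1 below -1 m) or (value of joint tally above 0.942 rad and height (world z) of sleeve2 below -1 m) or (value of joint tally above 0.942 rad and height (world z) of sleeve3 below -1 m)) and velocity of joint tally below 0.3 rad/s), for 0.3 s.
At the end, for the whole second after the job is handed in: Every sleeve present is on a spigot of its own: upright within 0.06 rad, within 5 mm of the spigot's axis, its underside within 4 mm of the panel, at rest; and the dial stands within 0.3 click (0.105 rad) of 0.349 rad times the number of sleeves present (3 or 4) (all of step 1 and value of joint tally between 0.942 and 1.501 rad and (value of joint tally below 1.152 rad or height (world z) of sleeve1 above -1 m) and (value of joint tally below 1.152 rad or height (world z) of sleeve2 above -1 m) and (value of joint tally below 1.152 rad or height (world z) of sleeve3 above -1 m) and (value of joint tally above 1.292 rad or (value of joint tally above 0.942 rad and height (world z) of sleeve1 below -1 m) or (value of joint tally above 0.942 rad and height (world z) of sleeve2 below -1 m) or (value of joint tally above 0.942 rad and height (world z) of sleeve3 below -1 m)) and linear speed of each of sleeve0, sleeve1, sleeve2, sleeve3 below 0.02 m/s); the robot touches nothing.
It fails at once if a bystander is moved by more than 4 cm (distance of any of tape, screwdriver, wrench, sprayer, bar, grease from where it was at the start of the episode above 0.04 m).
Of sleeve1, sleeve2, sleeve3 only 2 to 3 are there at a start; the rules pass over those that are not, and their reading is None.
At some moment in a run one of sleeve0, sleeve1, sleeve2, sleeve3 may be knocked a few centimetres aside while the robot is not near it.
It also fails if it takes over 208 s, if anything falls off the work surface, if the arm or the gripper's body presses on something with over 40 N, if the wrist force passes 120 N, or if a joint passes its speed limit or range.

## Working session

There is one attempt and no reset: what is moved stays moved. The work goes in short steps, Python scripts to look and compute and a shell command to move; the robot and the scene stay as the last step left them, time stands still between calls to the robot, and variables do not carry over. Pictures are saved under pics/ and viewed, and the job is handed in when it is done.

```bash
ls; mkdir -p pics; python3 - <<'E'
from plant import get_state, snapshot, find_in
import cv2
s=get_state(); print(s)
for n in("side","top","wrist"):
    d=snapshot(n); cv2.imwrite(f"pics/{n}0.png",d["color"][:,:,::-1]); print(n,d["intrinsics"].tolist(),d["extrinsics"].round(4).tolist())
E
```

```text
pics
{'clock': 0.0, 'q': array([-1.07821769,  0.68998989, -0.19449689,  1.56634645,  0.15733121,
        0.90251826, -0.2151154 ]), 'qd': array([-0.00061017, -0.00055841,  0.0013715 , -0.00070296, -0.00045361,
        0.00095925,  0.0003087 ]), 'joint_torque': array([ 4.18544755e-05, -5.27566516e+01, -1.26654088e+00, -1.53429455e+01,
       -5.25731652e-02,  6.64743638e-03,  1.84086184e-04]), 'tool_pos': array([0.27654028, 0.55971198, 0.20680534]), 'eef_rot': array([ 2.27346034e-01,  9.73813590e-01, -9.25294573e-04, -1.27230892e-04]), 'contact_force': array([ 0.32056499, -0.37193124, -0.68288043]), 'moment': array([-0.01665912,  0.03066677,  0.0033037 ]), 'opening': 1.0012573164806706}
side [[383.0438141856928, 0.0, 255.16079889692287], [0.0, 383.0438141856928, 188.69839043058636], [0.0, 0.0, 1.0]] [[0.9935, -0.1138, 0.0085, -0.5626], [-0.0596, -0.5815, -0.8114, 0.1069], [0.0973, 0.8056, -0.5845, 1.0499], [0.0, 0.0, 0.0, 1.0]]
top [[411.16821055024917, 0.0, 243.66457609444728], [0.0, 411.16821055024917, 189.07708465696504], [0.0, 0.0, 1.0]] [[0.0214, -0.9997, 0.0099, -0.0026], [-0.9827, -0.0228, -0.1838, 0.5684], [0.184, -0.0058, -0.9829, 1.1428], [0.0, 0.0, 0.0, 1.0]]
wrist [[284.22079757293284, 0.0, 255.45052430485657], [0.0, 284.22079757293284, 194.05602590839757], [0.0, 0.0, 1.0]] [[0.4416, 0.8972, -0.0011, -0.6238], [0.8539, -0.4199, 0.3076, -0.043], [0.2755, -0.1368, -0.9515, 0.3907], [0.0, 0.0, 0.0, 1.0]]
```

View pics/top0.png

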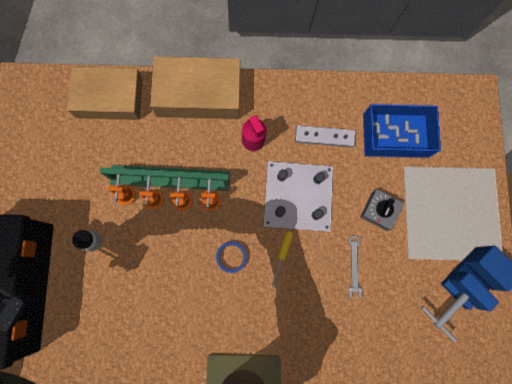

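View pics/side0.png

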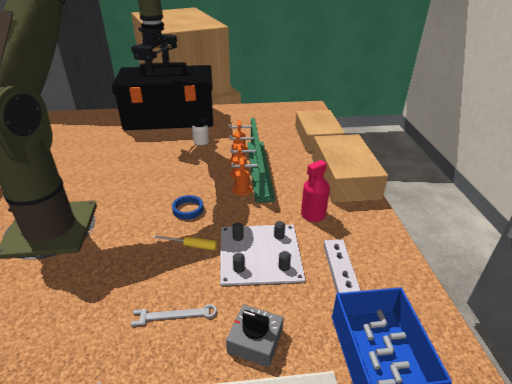

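View pics/wrist0.png

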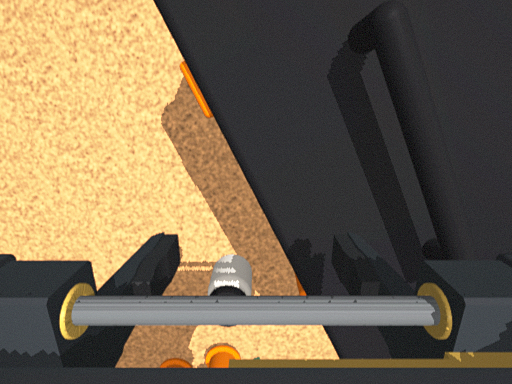

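The top view shows four sleeves on the rack (columns 120, 150, 180 and 210, row ~195), the panel at (299,196) and the dial at (383,208). The tape lies at (232,257) and the screwdriver at (285,250). The arm is clear of all of them.

```bash
cat > h.py <<'E'
from plant import get_state, snapshot, find_in, finish_job
import numpy as np, cv2
from scipy.spatial.transform import Rotation as R
from scipy.optimize import least_squares
def ray(d,px):
    E=d["extrinsics"];K=d["intrinsics"]
    v=E[:3,:3].T@np.linalg.solve(K,np.array([px[0],px[1],1.])); o=-E[:3,:3].T@E[:3,3]; return o,v
def atz(d,px,z):
    o,v=ray(d,px); return o+v*(z-o[2])/v[2]
def proj(d,P):
    P=np.atleast_2d(P); E=d["extrinsics"]; c=P@E[:3,:3].T+E[:3,3]; u=c@d["intrinsics"].T; return u[:,:2]/u[:,2:]
def tri(obs):
    A=[];b=[]
    for d,px in obs:
        o,v=ray(d,px); v=v/np.linalg.norm(v); M=np.eye(3)-np.outer(v,v); A.append(M); b.append(M@o)
    return np.linalg.lstsq(np.vstack(A),np.hstack(b),rcond=None)[0]
def save(d,n,scale=1,crop=None):
    im=d["color"][:,:,::-1].copy()
    if crop: a,b,c,e=crop; im=im[b:e,a:c]
    if scale!=1: im=cv2.resize(im,None,fx=scale,fy=scale,interpolation=cv2.INTER_CUBIC)
    cv2.imwrite("pics/"+n+".png",im)
def gp():
    s=get_state(); r=R.from_quat(s["eef_rot"]); return s,np.array(s["tool_pos"]),r
def plan(target,yaw=None):
    """print remaining shift in tool axes (mm), tilt err; yaw = desired world angle of tool y axis (mod pi), deg"""
    s,p,r=gp(); d=r.inv().apply(np.array(target)-p)*1000
    y=r.as_matrix()[:,1]; z=r.as_matrix()[:,2]
    cur=np.degrees(np.arctan2(y[1],y[0]))
    if yaw is not None:
        dy=(yaw-cur+90)%180-90   # world z turn
        c=np.radians(cur+dy); yy=np.array([np.cos(c),np.sin(c),0]); zz=np.array([0,0,-1.]); xx=np.cross(yy,zz)
        rt=R.from_matrix(np.c_[xx,yy,zz]); w=(r.inv()*rt).as_rotvec(degrees=True)
    else: w=None
    print("t",round(float(s["clock"]),2),"tcp",p.round(4),"yaw",round(cur,2),"tilt",np.degrees(np.arccos(-z[2])).round(2),"F",np.round(s["contact_force"],1),"open",round(s["opening"]*88.1,1))
    print(" shift tool mm",d.round(1),"turn deg",None if w is None else w.round(2), "q",np.round(s["q"],2))
E
python3 - <<'E'
from h import *
T=snapshot("top");S=snapshot("side")
np.save("T.npy",T,allow_pickle=True);np.save("S.npy",S,allow_pickle=True)
for n in ["sleeve0","rack","hook0","panel","spigot0","tally","tally_grip","tape","screwdriver","sprayer","grease","bar","wrench"]:
    for c in("top","side"):
        print(n,c,[(round(e["score"],2),np.round(e["xy"],1).tolist()) for e in find_in(n,c)])
save(T,"top_rack",4,(90,150,240,220));save(T,"top_panel",4,(255,150,410,240));save(S,"side_rack",5,(200,105,300,210));save(S,"side_panel",5,(210,215,310,290))
save(S,"side_dial",6,(220,295,300,365))
E
```

```text
sleeve0 top [(0.72, [151.7, 198.2]), (0.69, [208.9, 203.2]), (0.67, [183.0, 197.2]), (0.58, [124.2, 194.7])]
sleeve0 side [(0.64, [237.3, 163.2]), (0.64, [239.6, 135.6]), (0.63, [243.0, 182.3]), (0.6, [235.1, 140.7])]
rack top [(0.96, [163.7, 181.1]), (0.19, [183.0, 199.2])]
rack side [(0.56, [256.9, 166.6])]
hook0 top [(0.6, [167.0, 180.1]), (0.21, [296.1, 196.6])]
hook0 side [(0.81, [259.9, 166.0])]
panel top [(0.7, [298.7, 194.2]), (0.21, [167.9, 178.2])]
panel side [(0.57, [260.6, 255.5])]
spigot0 top [(0.78, [296.8, 198.6]), (0.33, [283.8, 248.4])]
spigot0 side [(0.62, [262.6, 254.7])]
tally top [(0.68, [383.3, 209.8])]
tally side [(0.68, [251.5, 321.9])]
tally_grip top []
tally_grip side [(0.64, [253.3, 319.3])]
tape top [(0.83, [223.3, 264.2]), (0.5, [285.7, 251.0])]
tape side [(0.58, [181.7, 203.5])]
screwdriver top [(0.86, [282.8, 250.5])]
screwdriver side [(0.73, [199.2, 241.8])]
sprayer top [(0.79, [253.4, 137.4]), (0.75, [165.0, 179.8])]
sprayer side [(0.95, [316.3, 192.8]), (0.15, [259.6, 164.2])]
grease top [(0.67, [84.0, 239.3])]
grease side [(0.96, [203.4, 130.2]), (0.6, [257.7, 256.2])]
bar top [(0.74, [328.3, 135.7]), (0.46, [170.6, 174.8])]
bar side [(0.73, [338.7, 263.1]), (0.36, [199.1, 239.9])]
wrench top [(0.34, [382.2, 209.7]), (0.2, [167.5, 178.7])]
wrench side [(0.76, [170.7, 316.5])]
```

View pics/top_rack.png

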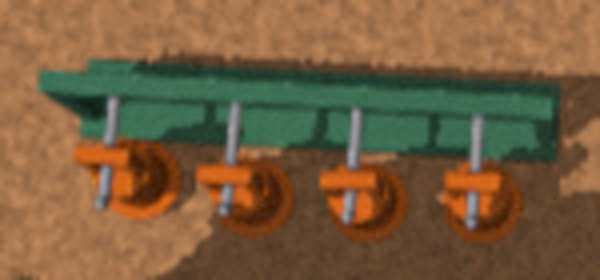

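View pics/top_panel.png

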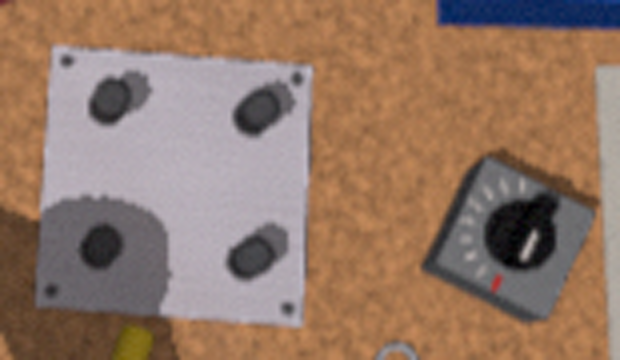

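View pics/side_rack.png

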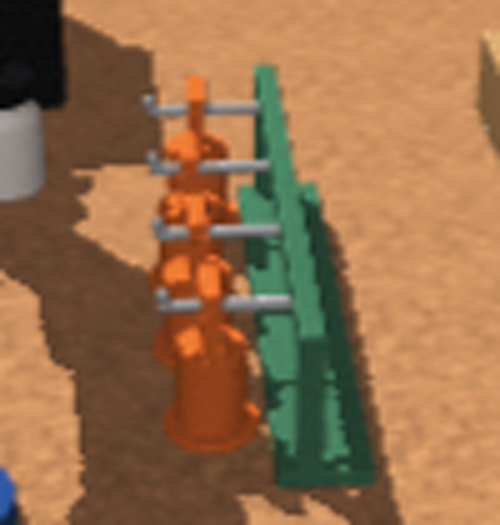

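View pics/side_panel.png

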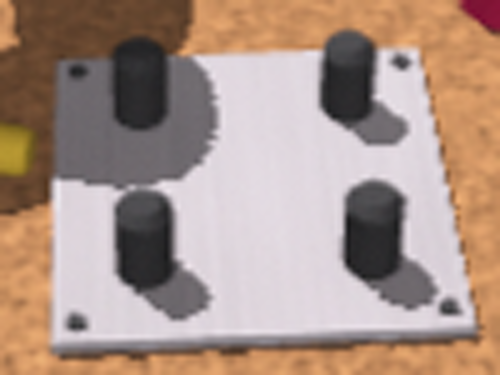

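View pics/side_dial.png

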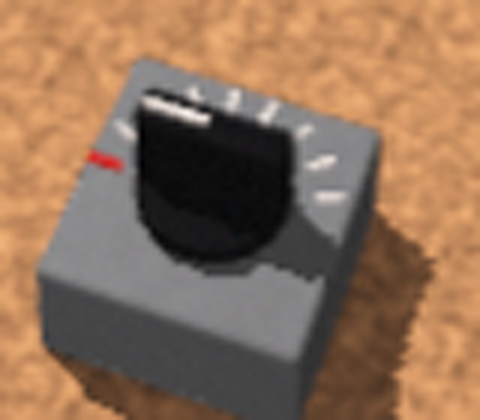

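```bash
cat > fit.py <<'E'
from h import *
T=np.load("T.npy",allow_pickle=True).item();S=np.load("S.npy",allow_pickle=True).item()
def cr(pts,sc,off): return (np.array(pts,float)+.5)/sc-.5+np.array(off)
def fit(items,x0):
    # items: (cam, localpts Nx3, px Nx2)
    def P(x,L):
        c,s=np.cos(x[2]),np.sin(x[2]); return np.c_[c*L[:,0]-s*L[:,1]+x[0],s*L[:,0]+c*L[:,1]+x[1],L[:,2]]
    f=lambda x:np.concatenate([(proj(d,P(x,np.array(L,float)))-px).ravel() for d,L,px in items])
    r=least_squares(f,x0,loss="soft_l1"); print("x",r.x.round(4),"deg",np.degrees(r.x[2]).round(2))
    k=0
    for d,L,px in items: n=len(L)*2; print("   res",f(r.x)[k:k+n].reshape(-1,2).round(1).tolist()); k+=n
    return r.x,P
hy=[.1275,.0425,-.0425,-.1275]
tip=[(-.034,y,.110) for y in hy]; root=[(.042,y,.100) for y in hy]
rx,P=fit([(T,tip,cr([(101,205),(224,212),(347,220),(472,226)],4,(90,150))),(T,root,cr([(113,100),(235,104),(356,109),(477,118)],4,(90,150))),
 (S,tip,cr([(150,100),(152,157),(158,225),(163,295)],5,(200,105))),(S,root,cr([(258,107),(268,165),(280,229),(291,301)],5,(200,105)))],[.6,.3,0])
print("hang",P(rx,np.array([(-.005,y,.012) for y in hy])).round(4).tolist())
c=[(.1,.1,.008),(.1,-.1,.008),(-.1,-.1,.008),(-.1,.1,.008)]
sp=[(.055,.055,.053),(.055,-.055,.053),(-.055,-.055,.053),(-.055,.055,.053)]
px,P=fit([(T,c,cr([(56,46),(312,66),(301,326),(37,305)],4,(255,150))),(S,c,cr([(418,48),(475,332),(55,345),(57,60)],5,(210,215))),
 (S,sp,cr([(350,43),(376,197),(144,206),(139,51)],5,(210,215)))],[.6,-.1,0])
sx=P(px,np.array([(a,b,.008) for a,b,_ in sp])); print("spig",sx.round(4).tolist())
print("spig top px crop", ((proj(T,P(px,np.array(sp)))-[255,150])*4).round().tolist())
h=[(.045,.045,.045),(.045,-.045,.045),(-.045,-.045,.045),(-.045,.045,.045)]
hx,P=fit([(T,h,cr([(490,155),(597,208),(548,315),(427,265)],4,(255,150))),(S,h,cr([(140,57),(380,130),(298,360),(40,272)],6,(220,295))[[0,1,2,3]])],[.55,-.35,-.5])
np.save("poses.npy",[rx,px,hx])
E
python3 fit.py
```

```text
x [ 0.5471  0.2353 -0.0263] deg -1.51
   res [[-0.3, -0.0], [-0.1, -0.3], [0.1, -0.8], [-0.2, -0.7]]
   res [[0.6, -0.0], [0.4, 0.5], [0.5, 0.7], [0.6, -0.1]]
   res [[-0.4, -0.6], [0.1, -0.5], [-0.2, -1.3], [-0.1, -0.8]]
   res [[-0.1, -0.1], [-0.1, -0.2], [-0.3, -0.2], [0.1, -0.2]]
hang [[0.5455, 0.3629, 0.012], [0.5432, 0.2779, 0.012], [0.541, 0.193, 0.012], [0.5388, 0.108, 0.012]]
x [ 0.5601 -0.1582 -0.0569] deg -3.26
   res [[-0.2, -0.1], [1.0, 0.1], [1.2, 0.4], [0.0, 0.3]]
   res [[0.3, -0.0], [0.7, -0.5], [-1.0, 0.2], [-0.1, -0.1]]
   res [[0.3, -0.2], [0.2, -0.4], [-0.1, -0.6], [0.0, -0.5]]
spig [[0.6181, -0.1065, 0.008], [0.6119, -0.2163, 0.008], [0.502, -0.21, 0.008], [0.5083, -0.1002, 0.008]]
spig top px crop [[115.0, 93.0], [265.0, 105.0], [258.0, 254.0], [106.0, 242.0]]
x [ 0.5171 -0.4008  0.1564] deg 8.96
   res [[-10.7, 8.6], [-7.4, -8.7], [11.1, -5.1], [10.9, 11.6]]
   res [[26.0, 0.3], [-0.0, 26.2], [-32.6, -0.5], [0.2, -25.9]]
```

```bash
sed -i 's/\[\[0,1,2,3\]\]/[[1,2,3,0]]/' fit.py; python3 fit.py | tail -3; python3 - <<'E'
from h import *
rx,px,hx=np.load("poses.npy")
T=np.load("T.npy",allow_pickle=True).item()
# white line and red mark
def cr(p): return (np.array(p)+.5)/4-.5+np.array([255,150])
a=atz(T,cr((525,256)),.084);b=atz(T,cr((533,235)),.084);m=atz(T,cr((497,283)),.045)
print(a,b,"line ang",np.degrees(np.arctan2(*(a-b)[[1,0]])),"mark ang",np.degrees(np.arctan2(*(m-[*hx[:2],0])[[1,0]])), "end ang",np.degrees(np.arctan2(*(a-[*hx[:2],0])[[1,0]])))
# grasp target sleeve at hook0 first
y=[.1275,.0425,-.0425,-.1275]
c,s=np.cos(rx[2]),np.sin(rx[2])
plan([.5388,.108,.2],88.5)
E
```

```text
x [ 0.5209 -0.4002 -0.46  ] deg -26.36
   res [[-0.7, -0.1], [0.6, 0.7], [0.5, 1.3], [2.4, -0.6]]
   res [[1.1, -0.6], [1.0, 0.2], [-0.9, -0.3], [-0.4, -1.1]]
[ 0.50156805 -0.3905994   0.084     ] [ 0.51658513 -0.39687959  0.084     ] line ang 157.30518067120036 mark ang 153.79921351063558 end ang 153.62412631443928
t 1.55 tcp [0.2768 0.5604 0.2077] yaw 63.71 tilt 0.01 F [-0.3  0.7  0.3] open 88.0
 shift tool mm [-435.3 -289.6    7.6] turn deg [ 1.000e-02  0.000e+00 -2.479e+01] q [-1.08  0.69 -0.19  1.57  0.16  0.9  -0.22]
```

```bash
python3 -m creep '[-34,-23,0,0,0,0,-34,-23,0,0,0,0,-34,-23,0,0,0,0,-34,-23,0,0,0,0,-34,-23,0,0,0,0]' 70 25; python3 -m creep '[-34,-23,0,0,0,0,-34,-23,0,0,0,0,-34,-23,0,0,0,0,-34,-23,0,0,0,0,-34,-23,0,0,0,0]'; python3 -m creep '[0,0,0,0,0,-7,0,0,0,0,0,-7,0,0,0,0,0,-7,0,0,0,0,0,-3.8,0,0,0,0,0,0]'
python3 - <<'E'
from h import *
plan([.5388,.108,.2],88.5)
T=np.load("T.npy",allow_pickle=True).item();S=np.load("S.npy",allow_pickle=True).item()
print("sprayer",tri([(T,(253.4,137.4)),(S,(316.3,192.8))]), atz(S,(315,213),.01),atz(T,(253.4,137.4),.09))
E
```

```text
clock: 1.97
tool_pos: [0.373, 0.3898, 0.206]
eef_rot: [0.217, 0.976, 0.006, -0.004]
contact_force: [0.7, -0.3, 0.3]
opening: 0.795
clock: 2.38
tool_pos: [0.4796, 0.21, 0.2044]
eef_rot: [0.216, 0.976, 0.006, -0.002]
contact_force: [1.2, 1.2, 0.2]
opening: 0.796
clock: 2.8
tool_pos: [0.4876, 0.1942, 0.2043]
eef_rot: [0.004, 1.0, 0.003, 0.001]
contact_force: [-1.8, -0.3, -0.6]
opening: 0.796
t 2.8 tcp [0.4876 0.1942 0.2043] yaw 89.58 tilt 0.34 F [-1.8 -0.3 -0.6] open 70.2
 shift tool mm [-51.8 -85.8   4. ] turn deg [0.31 0.15 1.08] q [-0.22  0.58 -0.39  1.87  0.3   0.75  0.79]
sprayer [ 0.72725067 -0.01571871  0.07300522] [ 0.7355917  -0.02504913  0.01      ] [ 0.71352702 -0.01456719  0.09      ]
```

```bash
python3 -m creep '[-25,-32,0,0.3,0.1,1,-25,-32,0,0,0,0,-2,-22,0,0,0,0,0,0,0,0,0,0]' 62 
python3 - <<'E'
from h import *
plan([.5388,.108,.2],88.5)
d=snapshot("wrist"); save(d,"w1")
print("hang0",proj(d,[[.5388,.108,.118],[.5388,.108,.012],[.541,.193,.118]]))
E
```

```text
clock: 3.13
tool_pos: [0.5398, 0.1081, 0.2045]
eef_rot: [0.013, 1.0, 0.001, 0.001]
contact_force: [-0.0, -0.7, -0.1]
opening: 0.703
t 3.13 tcp [0.5398 0.1081 0.2045] yaw 88.51 tilt 0.2 F [-0.  -0.7 -0.1] open 62.0
 shift tool mm [ 1.1 -0.1  4.5] turn deg [0.17 0.11 0.01] q [-0.04  0.61 -0.39  1.79  0.31  0.79  0.96]
hang0 [[255.22557162 188.03259002]
 [255.00945544 164.86202496]
 [342.86276682 188.04157713]]
```

View pics/w1.png

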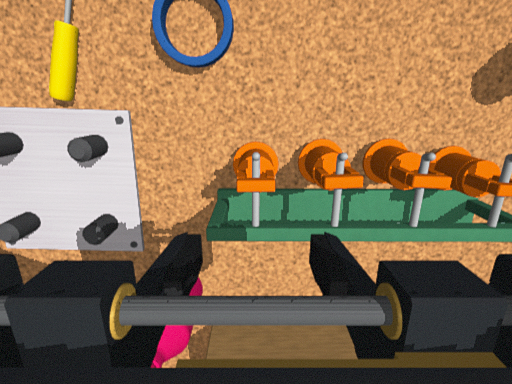

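```bash
python3 - <<'E'
from h import *
d=snapshot("wrist"); save(d,"w1z",5,(200,135,350,235))
def box(x,y):
    return [[x+a,y+b,.118] for a,b in((-.006,.019),(-.006,-.019),(.006,-.019),(.006,.019))]
print(((proj(d,box(.5388,.108))-[200,135])*5).round().tolist(),((proj(d,box(.541,.193))-[200,135])*5).round().tolist())
E
```

```text
[[359.0, 232.0], [162.0, 236.0], [165.0, 296.0], [359.0, 291.0]] [[799.0, 232.0], [602.0, 237.0], [600.0, 296.0], [794.0, 291.0]]
```

View pics/w1z.png

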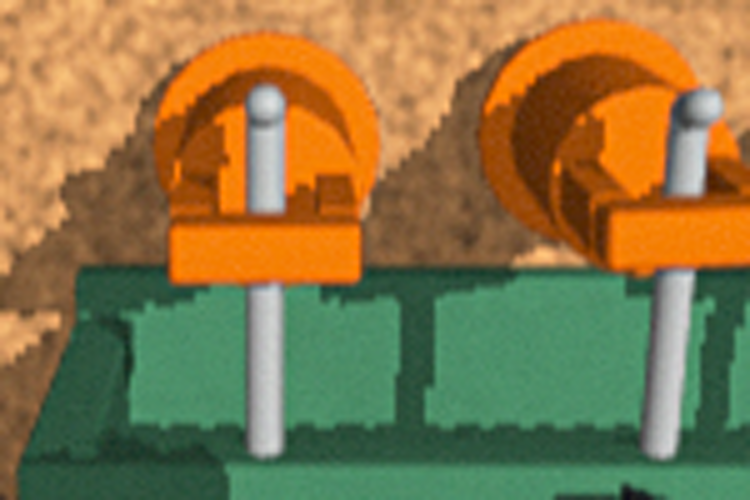

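```bash
python3 -m creep '[3,0.8,38,0.2,0.1,-0.5,0,0,38,0,0,0,0,0,28,0,0,0,0,0,0,0,0,0]'
python3 - <<'E'
from h import *
plan([.5366,.1088,.087],89)
E
```

```text
clock: 3.57
tool_pos: [0.538, 0.1261, 0.1016]
eef_rot: [0.003, 1.0, 0.007, 0.005]
contact_force: [-0.6, -0.1, -0.4]
opening: 0.706
t 3.57 tcp [0.538  0.1261 0.1016] yaw 89.65 tilt 0.96 F [-0.6 -0.1 -0.4] open 62.2
 shift tool mm [  1.5 -17.5  14.4] turn deg [0.78 0.57 0.65] q [-0.12  0.76 -0.31  1.89  0.4   0.54  0.86]
```

```bash
python3 - <<'E'
from h import *
for n in("wrist","side","top"):
    d=snapshot(n); save(d,n+"2",*( (1,) if n=="wrist" else (4,(180,90,330,230)) if n=="side" else (4,(80,130,250,240))))
s,p,r=gp(); print(p,s["qd"].round(2),s["contact_force"])
E
```

```text
[0.54204854 0.12652358 0.10669132] [ 0.02 -0.03  0.   -0.02  0.   -0.    0.  ] [-0.16354276  0.30081762  0.2434568 ]
```

View pics/wrist2.png

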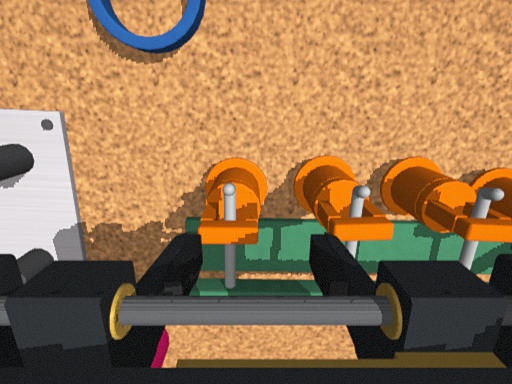

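View pics/side2.png

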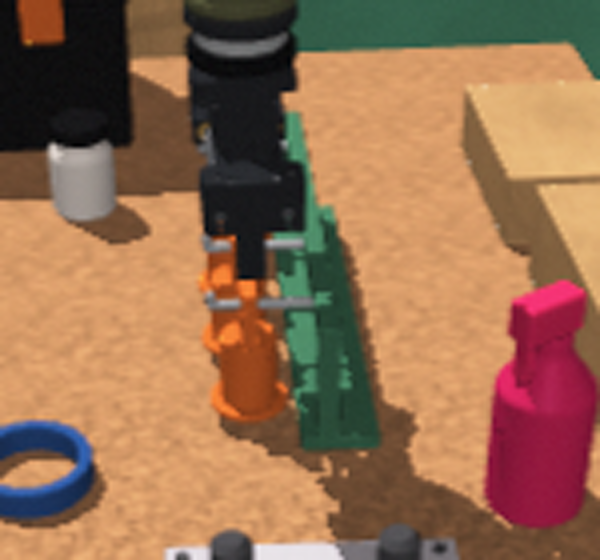

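```bash
python3 -m creep '[0,0,-20,0,0,0,0,0,-10,0.7,0.4,0,2,-9,0,0,0,0,0,-9,0,0,0,0,0,0,0,0,0,0]'
python3 - <<'E'
from h import *
plan([.5366,.1088,.087],89)
E
```

```text
clock: 4.13
tool_pos: [0.543, 0.1106, 0.1463]
eef_rot: [0.002, 1.0, 0.004, 0.013]
contact_force: [-0.6, -1.0, -0.1]
opening: 0.7
t 4.13 tcp [0.543  0.1106 0.1463] yaw 89.72 tilt 1.51 F [-0.6 -1.  -0.1] open 61.7
 shift tool mm [ 7.9 -2.3 59.1] turn deg [0.47 1.43 0.72] q [-0.07  0.69 -0.35  1.87  0.38  0.63  0.91]
```

```bash
python3 -m creep '[6,-2,15,0.5,1.4,0.7,0,0,0,0,0,0]'
python3 - <<'E'
from h import *
plan([.5366,.1088,.087],89.3)
E
python3 -m creep '[0,0,0,0,0,0,0,0,0,0,0,0]'
python3 - <<'E'
from h import *
plan([.5366,.1088,.087],89.3)
E
```

```text
clock: 4.3
tool_pos: [0.5374, 0.1069, 0.1312]
eef_rot: [0.011, 1.0, -0.001, 0.001]
contact_force: [0.3, 0.1, -0.0]
opening: 0.702
t 4.3 tcp [0.5374 0.1069 0.1312] yaw 88.79 tilt 0.09 F [ 0.3  0.1 -0. ] open 61.9
 shift tool mm [ 0.9  2.  44.2] turn deg [-0.06  0.06 -0.51] q [-0.08  0.71 -0.34  1.87  0.38  0.62  0.9 ]
clock: 4.47
tool_pos: [0.5366, 0.1063, 0.1297]
eef_rot: [0.011, 1.0, -0.001, -0.001]
contact_force: [-0.3, 0.1, 0.2]
opening: 0.703
t 4.47 tcp [0.5366 0.1063 0.1297] yaw 88.75 tilt 0.15 F [-0.3  0.1  0.2] open 61.9
 shift tool mm [-0.1  2.6 42.7] turn deg [-0.1  -0.1  -0.55] q [-0.08  0.71 -0.34  1.87  0.38  0.62  0.9 ]
```

Small rows track well. I'll descend in smaller steps.

```bash
python3 -m creep '[0,2.6,10,0,0,-0.5,0,0,10,0,0,0,0,0,8,0,0,0,0,0,0,0,0,0]'
python3 - <<'E'
from h import *
plan([.5366,.1088,.087],89.3)
E
```

```text
clock: 4.8
tool_pos: [0.536, 0.1098, 0.0979]
eef_rot: [0.006, 1.0, -0.001, -0.002]
contact_force: [-0.3, -0.5, -0.2]
opening: 0.703
t 4.8 tcp [0.536  0.1098 0.0979] yaw 89.36 tilt 0.2 F [-0.3 -0.5 -0.2] open 62.0
 shift tool mm [-0.6 -1.  10.9] turn deg [-0.07 -0.18  0.06] q [-0.1   0.76 -0.31  1.89  0.41  0.55  0.88]
```

```bash
python3 -m creep '[-0.6,-1,10,0,-0.2,0,0,0,0,0,0,0]'; python3 - <<'E'
from h import *
plan([.5366,.1088,.087],89.3)
save(snapshot("wrist"),"w3")
E
python3 -m creep '[0,0,0,0,0,0,0,0,0,0,0,0,0,0,0,0,0,0,0,0,0,0,0,0,0,0,0,0,0,0]' 0 25; python3 - <<'E'
from h import *
plan([.5366,.1088,.087],89.3)
save(snapshot("wrist"),"w4")
E
```

```text
clock: 4.97
tool_pos: [0.5359, 0.109, 0.0863]
eef_rot: [0.005, 1.0, -0.001, -0.001]
contact_force: [-0.8, -0.7, -1.4]
opening: 0.704
t 4.97 tcp [0.5359 0.109  0.0863] yaw 89.41 tilt 0.13 F [-0.8 -0.7 -1.4] open 62.0
 shift tool mm [-0.7 -0.2 -0.7] turn deg [-0.1  -0.09  0.11] q [-0.11  0.78 -0.3   1.9   0.42  0.52  0.87]
clock: 5.43
tool_pos: [0.5376, 0.1101, 0.0889]
eef_rot: [0.005, 1.0, -0.0, 0.001]
contact_force: [-0.8, -0.1, -0.8]
opening: 0.35
t 5.43 tcp [0.5376 0.1101 0.0889] yaw 89.43 tilt 0.13 F [-0.8 -0.1 -0.8] open 30.8
 shift tool mm [ 1.  -1.4  1.9] turn deg [-0.    0.13  0.13] q [-0.11  0.78 -0.3   1.9   0.42  0.53  0.87]
```

View pics/w4.png

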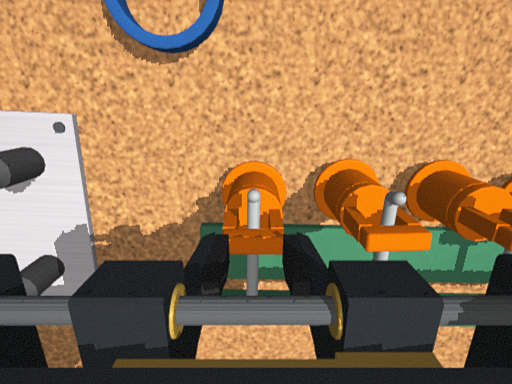

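```bash
python3 -m creep '[0,0,0,0,0,0,0,0,0,0,0,0,0,0,0,0,0,0]'; python3 - <<'E'
from h import *
save(snapshot("wrist"),"w5",4,(180,140,320,280));save(snapshot("side"),"s5",5,(200,105,310,210))
E
```

```text
clock: 5.73
tool_pos: [0.538, 0.1101, 0.0894]
eef_rot: [0.005, 1.0, 0.0, 0.002]
contact_force: [0.2, 1.0, -0.1]
opening: 0.074
```

View pics/w5.png

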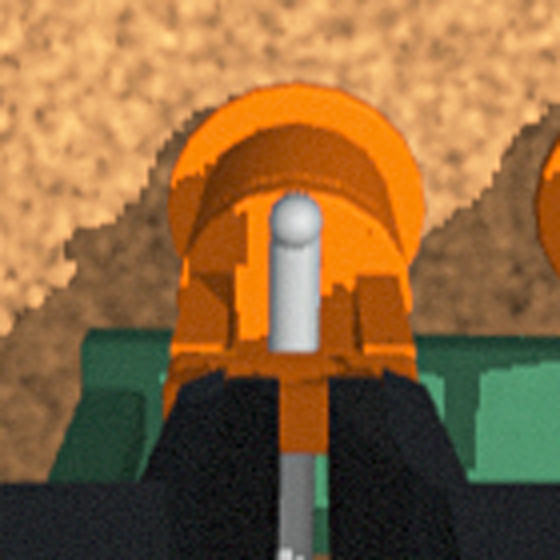

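View pics/s5.png

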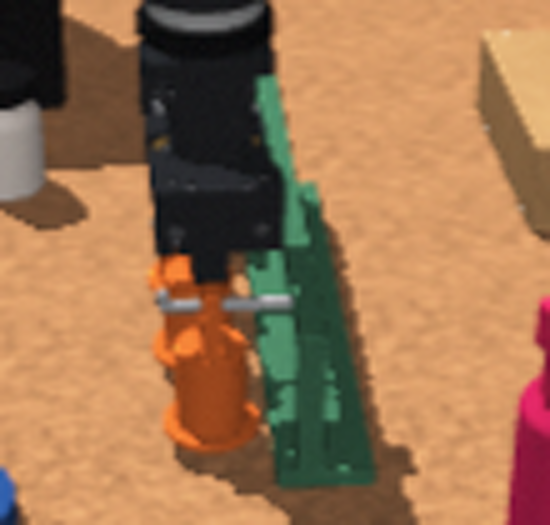

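```bash
python3 - <<'E'
from h import *
d=snapshot("side");s,p,r=gp()
print(p)
f=lambda P:((proj(d,P)-[200,105])*5).round().tolist()
print("tcp",f(p),"tabtop",f([.537,.109,.118]),"grasp",f(p+[0,0,.019]), "flange",f([.537,.109,.012]))
d=snapshot("wrist")
f=lambda P:((proj(d,P)-[180,140])*4).round().tolist()
print("wrist tcp",f(p),"tabtop",f([.537,.109,.118]))
E
```

```text
[0.53791392 0.1101728  0.08927439]
tcp [[209.0, 315.0]] tabtop [[207.0, 275.0]] grasp [[208.0, 288.0]] flange [[209.0, 421.0]]
wrist tcp [[303.0, 345.0]] tabtop [[295.0, 422.0]]
```

```bash
python3 - <<'E'
from h import *
s,p,r=gp()
d=snapshot("wrist"); save(d,"w6",4,(180,140,320,280))
M=r.as_matrix()
f=lambda P:((proj(d,P)-[180,140])*4).round().tolist()
E=d["extrinsics"]; o=-E[:3,:3].T@E[:3,3]; print("cam in tool",r.inv().apply(o-p).round(4), (M.T@E[:3,:3].T).round(3).tolist())
for h in(0,.01,.02,.03,.04):
  print(h,[f(p+r.apply([a,b,-h]))[0] for a in(-.009,.009) for b in (-.003,.003)])
d=snapshot("side"); save(d,"s6",5,(200,105,310,210))
f=lambda P:((proj(d,P)-[200,105])*5).round().tolist()
print(f([.537,.09,.118]),f([.537,.128,.118]))
print(s["opening"],s["clock"])
E
```

```text
cam in tool [ 0.0804 -0.0004 -0.1774] [[0.001, -0.951, -0.308], [1.0, 0.001, 0.001], [-0.0, -0.308, 0.951]]
0 [[285.0, 393.0], [320.0, 393.0], [285.0, 296.0], [321.0, 296.0]]
0.01 [[285.0, 421.0], [321.0, 421.0], [284.0, 320.0], [322.0, 320.0]]
0.02 [[284.0, 451.0], [322.0, 451.0], [283.0, 346.0], [323.0, 346.0]]
0.03 [[283.0, 486.0], [323.0, 486.0], [282.0, 375.0], [324.0, 375.0]]
0.04 [[282.0, 524.0], [325.0, 524.0], [281.0, 408.0], [326.0, 408.0]]
[[209.0, 292.0]] [[204.0, 258.0]]
0.00388938181703854 5.9333
```

View pics/w6.png

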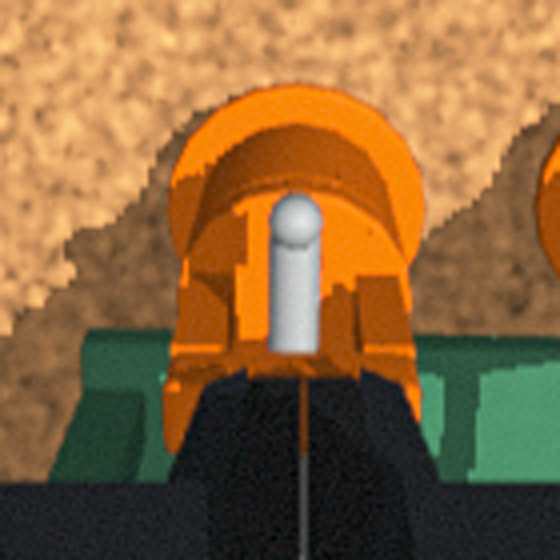

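View pics/w3.png

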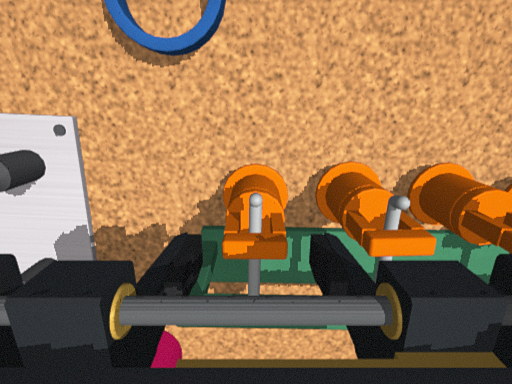

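```bash
python3 -m creep '[0,0,-15,0,0,0,0,0,-15,0,0,0,0,0,-15,0,0,0,0,0,0,0,0,0]'; python3 - <<'E'
from h import *
s,p,r=gp()
d=snapshot("wrist"); save(d,"w7",4,(180,140,320,290))
f=lambda P:((proj(d,P)-[180,140])*4).round().tolist()
for h in(0,.01,.02,.03,.04):
  print(h,[f(p+r.apply([a,b,-h]))[0] for a in(-.009,.009) for b in (-.003,.003)])
d=snapshot("side"); save(d,"s7",5,(200,85,310,200))
f=lambda P:((proj(d,P)-[200,85])*5).round().tolist()
print("tcp",f(p),f(p+[0,0,.03]))
E
```

```text
clock: 6.37
tool_pos: [0.5366, 0.11, 0.1345]
eef_rot: [0.005, 1.0, -0.0, -0.0]
contact_force: [-1.0, -0.6, 0.2]
opening: 0.01
0 [[285.0, 393.0], [320.0, 393.0], [285.0, 296.0], [321.0, 296.0]]
0.01 [[285.0, 421.0], [321.0, 421.0], [284.0, 320.0], [322.0, 320.0]]
0.02 [[284.0, 451.0], [322.0, 451.0], [283.0, 346.0], [323.0, 346.0]]
0.03 [[283.0, 486.0], [323.0, 486.0], [282.0, 375.0], [324.0, 375.0]]
0.04 [[282.0, 524.0], [325.0, 524.0], [281.0, 408.0], [326.0, 408.0]]
tcp [[205.0, 349.0]] [[205.0, 304.0]]
```

View pics/w7.png

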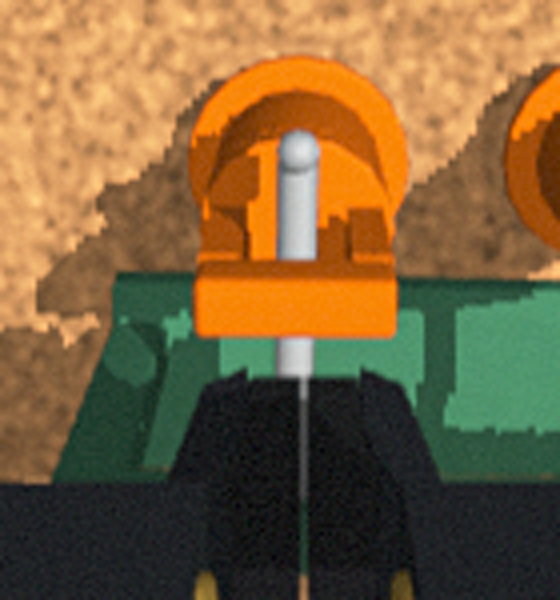

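View pics/s7.png

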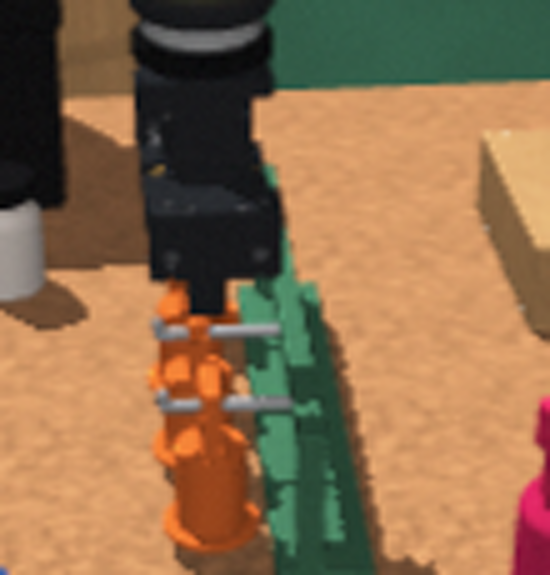

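```bash
python3 - <<'E'
from h import *
s,p,r=gp(); d=snapshot("side")
f=lambda P:((proj(d,P)-[200,85])*5).round().tolist()[0]
for up in (0,.028): print([ (f(p+np.array([x,-.0935,.064+up]))) for x in (-.0375,.0375)],[ (f(p+np.array([x,-.0,.064+up]))) for x in (-.0375,.0375)],"tips",[f(p+np.array([x,-.01,up])) for x in(-.009,.009)])
d=snapshot("wrist"); save(d,"w8")
print([proj(d,p+r.apply([x,y,-.064])).round() for x in(-.0375,.0375) for y in (-.0935,.0935)])
E
```

```text
[[145.0, 343.0], [288.0, 336.0]] [[135.0, 258.0], [268.0, 252.0]] tips [[189.0, 363.0], [220.0, 361.0]]
[[143.0, 296.0], [288.0, 288.0]] [[133.0, 213.0], [268.0, 207.0]] tips [[188.0, 321.0], [220.0, 319.0]]
[array([[ 71., 348.]]), array([[441., 348.]]), array([[ 36., 209.]]), array([[476., 210.]])]
```

View pics/w8.png

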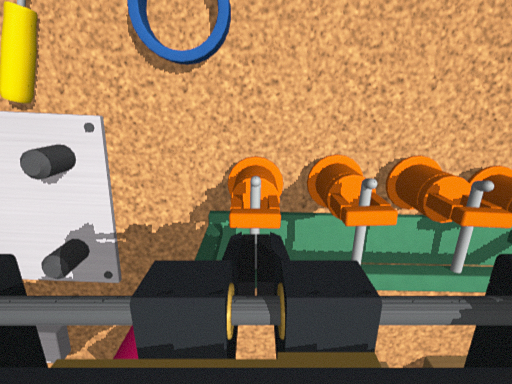

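Both views show the real fingertips about 30 mm higher than the reported TCP: the side crop has the tip at row 313, against 349 predicted. The fingers therefore closed above the tab and touched nothing. I'll allow for a z offset of about 30 mm and go deeper.

```bash
python3 -m creep '[0,-1.2,0,0,0,0,0,0,0,0,0,0,0,0,0,0,0,0,0,0,0,0,0,0,0,0,0,0,0,0]' 64; python3 -m creep '[0,0,12,0,0,0,0,0,12,0,0,0,0,0,12,0,0,0,0,0,0,0,0,0]'; python3 - <<'E'
from h import *
plan([.5366,.1088,.058],89.3)
save(snapshot("wrist"),"w9",4,(180,140,320,280))
E
```

```text
clock: 6.98
tool_pos: [0.5326, 0.1072, 0.1285]
eef_rot: [0.005, 1.0, -0.002, -0.006]
contact_force: [0.3, -0.3, -0.0]
opening: 0.36
clock: 7.32
tool_pos: [0.5331, 0.1073, 0.0917]
eef_rot: [0.005, 1.0, -0.002, -0.005]
contact_force: [-0.2, 0.3, 0.4]
opening: 0.659
t 7.32 tcp [0.5331 0.1073 0.0917] yaw 89.47 tilt 0.56 F [-0.2  0.3  0.4] open 58.0
 shift tool mm [-3.8  1.6 33.6] turn deg [-0.2  -0.52  0.17] q [-0.1   0.77 -0.3   1.9   0.42  0.54  0.87]
```

View pics/w9.png

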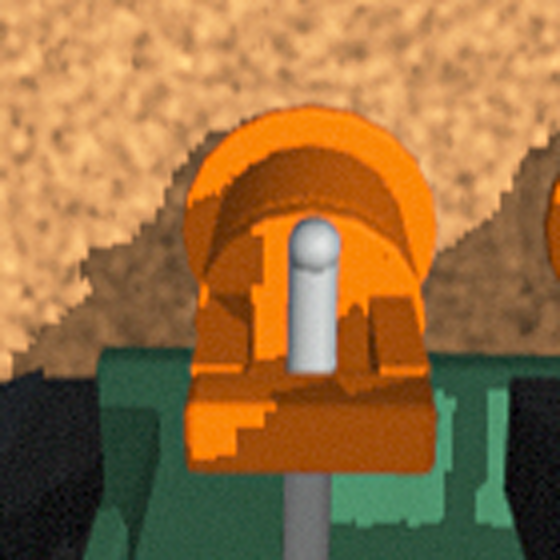

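```bash
python3 -m creep '[-1,1.6,8,-0.2,-0.5,0,0,0,8,0,0,0,0,0,8,0,0,0,0,0,0,0,0,0]'; python3 - <<'E'
from h import *
plan([.5345,.1088,.058],89.3)
E
```

```text
clock: 7.7
tool_pos: [0.5363, 0.1097, 0.0694]
eef_rot: [0.005, 1.0, 0.001, 0.002]
contact_force: [-0.8, 0.3, -0.1]
opening: 0.727
t 7.7 tcp [0.5363 0.1097 0.0694] yaw 89.46 tilt 0.26 F [-0.8  0.3 -0.1] open 64.0
 shift tool mm [ 1.8 -1.  11.3] turn deg [0.09 0.25 0.16] q [-0.12  0.8  -0.28  1.91  0.44  0.48  0.85]
```

```bash
python3 -m creep '[1.5,-1,9,0,0.2,0,0,0,0,0,0,0]'; python3 - <<'E'
from h import *
plan([.5345,.1088,.058],89.3)
save(snapshot("wrist"),"w10",4,(180,140,320,280));save(snapshot("side"),"s10",5,(200,85,310,200))
E
```

```text
clock: 7.87
tool_pos: [0.5351, 0.1087, 0.06]
eef_rot: [0.005, 1.0, 0.001, 0.001]
contact_force: [-0.9, -0.4, -0.8]
opening: 0.727
t 7.87 tcp [0.5351 0.1087 0.06  ] yaw 89.46 tilt 0.1 F [-0.9 -0.4 -0.8] open 64.1
 shift tool mm [0.6 0.1 2. ] turn deg [0.08 0.06 0.16] q [-0.13  0.82 -0.27  1.92  0.45  0.46  0.84]
```

View pics/w10.png

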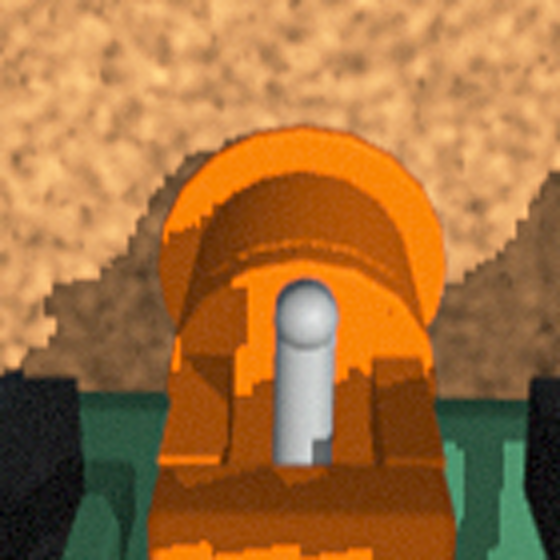

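View pics/s10.png

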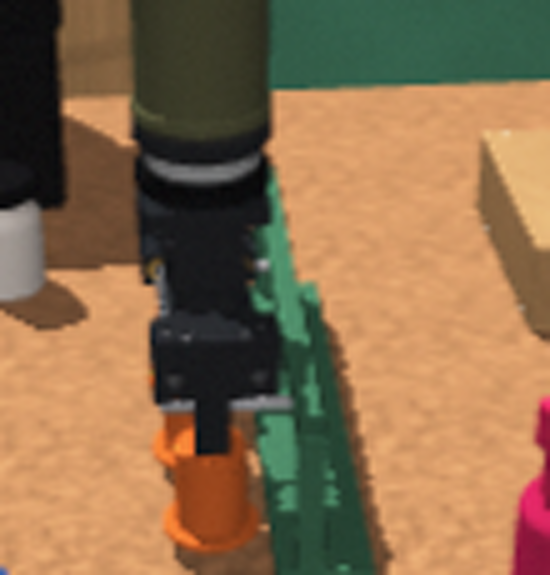

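```bash
python3 - <<'E'
from h import *
s,p,r=gp(); d=snapshot("side")
f=lambda P:((proj(d,P)-[200,85])*5).round().tolist()[0]
for z in (.07,.08,.09,.1): print(z,[f([p[0]+x,y,z]) for x in(-.009,.009) for y in(.06,.077)])
E
python3 -m creep '[0,0,0,0,0,0,0,0,0,0,0,0,0,0,0,0,0,0,0,0,0,0,0,0,0,0,0,0,0,0]' 0 25
```

```text
0.07 [[198.0, 490.0], [196.0, 474.0], [229.0, 489.0], [226.0, 472.0]]
0.08 [[198.0, 476.0], [195.0, 460.0], [229.0, 474.0], [226.0, 458.0]]
0.09 [[197.0, 462.0], [195.0, 446.0], [229.0, 460.0], [226.0, 444.0]]
0.1 [[197.0, 447.0], [195.0, 431.0], [229.0, 446.0], [226.0, 429.0]]
clock: 8.43
tool_pos: [0.5371, 0.1095, 0.0624]
eef_rot: [0.005, 1.0, 0.002, 0.003]
contact_force: [0.5, -0.4, -1.6]
opening: 0.43
```

```bash
python3 -m creep '[0,0,0,0,0,0,0,0,0,0,0,0]' 46; python3 -m creep '[0.5,-0.5,7,0,0.2,0,0,0,1,0,0,0]'; python3 -m creep '[0,0,0,0,0,0,0,0,0,0,0,0,0,0,0,0,0,0,0,0,0,0,0,0]' 0 30; python3 - <<'E'
from h import *
plan([.5345,.1088,.068],89.3)
save(snapshot("side"),"s11",5,(200,85,310,200))
E
```

```text
clock: 8.6
tool_pos: [0.5372, 0.1095, 0.0626]
eef_rot: [0.005, 1.0, 0.002, 0.003]
contact_force: [-0.5, -0.0, 0.2]
opening: 0.519
clock: 8.77
tool_pos: [0.537, 0.1092, 0.0544]
eef_rot: [0.005, 1.0, 0.002, 0.002]
contact_force: [-0.9, -0.9, 0.6]
opening: 0.524
clock: 9.1
tool_pos: [0.5367, 0.109, 0.0537]
eef_rot: [0.005, 1.0, 0.001, 0.001]
contact_force: [0.1, -0.9, -0.0]
opening: 0.427
t 9.1 tcp [0.5367 0.109  0.0537] yaw 89.45 tilt 0.21 F [ 0.1 -0.9 -0. ] open 37.6
 shift tool mm [  2.2  -0.2 -14.3] turn deg [0.17 0.12 0.15] q [-0.13  0.83 -0.26  1.92  0.45  0.45  0.84]
```

View pics/s11.png

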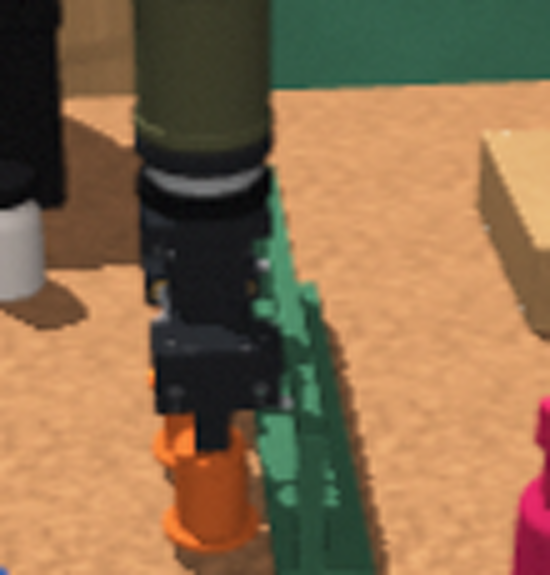

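```bash
python3 -m creep '[0,0,-5,0,0,0,0,0,-5,0,0,0,0,0,-4,0,0,0,0,0,0,0,0,0]'; python3 - <<'E'
from h import *
plan([.5367,.109,.0687],89.4)
E
```

```text
clock: 9.48
tool_pos: [0.5362, 0.1089, 0.0687]
eef_rot: [0.005, 1.0, 0.001, 0.001]
contact_force: [-0.9, -0.2, -0.7]
opening: 0.426
t 9.48 tcp [0.5362 0.1089 0.0687] yaw 89.46 tilt 0.17 F [-0.9 -0.2 -0.7] open 37.5
 shift tool mm [-0.5  0.1  0. ] turn deg [0.16 0.06 0.06] q [-0.12  0.81 -0.28  1.91  0.44  0.48  0.85]
```

```bash
python3 -m creep '[12,0,0,0,0,0,12,0,0,0,0,0,12,0,0,0,0,0,0,0,0,0,0,0]'; python3 - <<'E'
from h import *
plan([.4595,.110,.0687],89.4)
E
```

```text
clock: 9.82
tool_pos: [0.5006, 0.1094, 0.0698]
eef_rot: [0.006, 1.0, 0.002, 0.002]
contact_force: [-0.8, -0.1, -1.6]
opening: 0.428
t 9.82 tcp [0.5006 0.1094 0.0698] yaw 89.37 tilt 0.35 F [-0.8 -0.1 -1.6] open 37.7
 shift tool mm [41.1  0.2  0.9] turn deg [ 0.25  0.25 -0.03] q [-0.15  0.78 -0.25  2.02  0.46  0.39  0.8 ]
```

```bash
python3 -m creep '[14,0,0.5,0.2,0.2,0,14,0,0,0,0,0,14,0,0,0,0,0,0,0,0,0,0,0]'; python3 - <<'E'
from h import *
plan([.4595,.110,.0687],89.4)
save(snapshot("side"),"s12",4,(180,85,330,220))
save(snapshot("top"),"t12",4,(80,140,250,240))
E
```

```text
clock: 10.15
tool_pos: [0.4607, 0.1103, 0.0698]
eef_rot: [0.006, 1.0, 0.001, 0.003]
contact_force: [0.5, -0.0, -1.8]
opening: 0.428
t 10.15 tcp [0.4607 0.1103 0.0698] yaw 89.32 tilt 0.33 F [ 0.5 -0.  -1.8] open 37.7
 shift tool mm [ 1.2 -0.3  1.1] turn deg [ 0.13  0.3  -0.08] q [-0.21  0.75 -0.2   2.13  0.47  0.29  0.75]
```

View pics/s12.png

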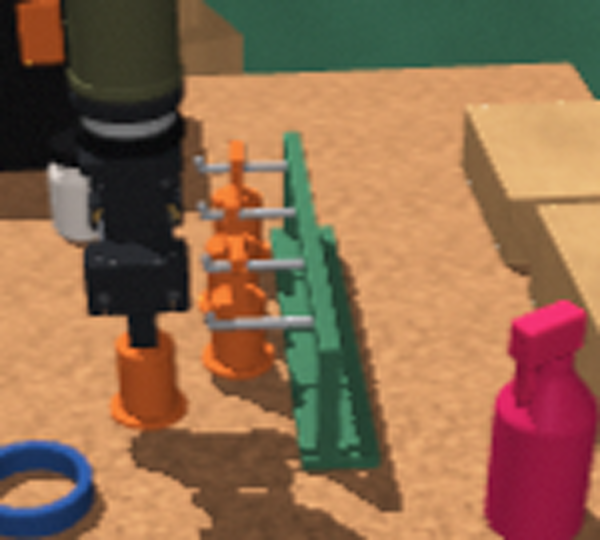

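View pics/t12.png

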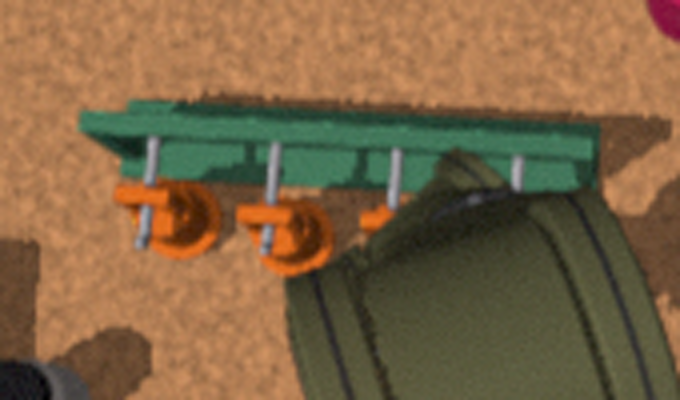

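```bash
python3 -m creep '[0,0,-20,0.1,0.3,0,0,0,-25,0,0,0,0,0,-25,0,0,0,0,0,-20,0,0,0,0,0,0,0,0,0]'; python3 - <<'E'
from h import *
plan([.5083,-.1002,.16],89.4)
d=snapshot("wrist"); save(d,"w13",1)
E
```

```text
clock: 10.67
tool_pos: [0.4714, 0.1115, 0.1635]
eef_rot: [0.008, 1.0, 0.002, 0.004]
contact_force: [0.4, 0.4, -1.1]
opening: 0.426
t 10.67 tcp [0.4714 0.1115 0.1635] yaw 89.09 tilt 0.55 F [ 0.4  0.4 -1.1] open 37.6
 shift tool mm [ -40.2 -211.1    2.9] turn deg [ 0.27  0.49 -0.31] q [-0.1   0.59 -0.35  2.03  0.37  0.57  0.85]
```

View pics/w13.png

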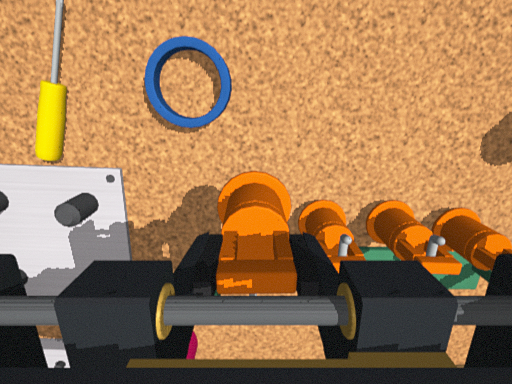

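Sleeve 1 is held straight and is clear of the hook, with its tab at (256,275) and flange at (254,200). I'll carry it to the panel.

```bash
python3 -m creep '[-8,-25,0,0.2,0.5,0,-8,-30,0,0,0,0,-8,-35,0,0,0,0,-8,-35,0,0,0,0,-8,-35,0,0,0,0]'; python3 -m creep '[-2,-25,0,0,0,0,0,-10,0,0,0,0,0,0,0,0,0,0]';  python3 - <<'E'
from h import *
plan([.5083,-.1002,.16],89.4)
d=snapshot("wrist"); save(d,"w14",1);d=snapshot("side"); save(d,"s14",4,(200,140,330,290))
f=lambda P:((proj(d,P)-[200,140])*4).round().tolist()[0]
s,p,r=gp()
print([f([p[0],p[1],p[2]-.0417+h]) for h in(0,.006,.06)], f([.5083,-.1002,.053]))
E
```

```text
clock: 11.13
tool_pos: [0.5133, -0.0438, 0.1581]
eef_rot: [-0.001, 1.0, 0.005, -0.0]
contact_force: [1.2, 0.2, -1.2]
opening: 0.424
clock: 11.38
tool_pos: [0.5162, -0.0931, 0.1529]
eef_rot: [0.007, 1.0, 0.002, -0.002]
contact_force: [-0.6, 0.1, -1.8]
opening: 0.43
t 11.38 tcp [ 0.5162 -0.0931  0.1529] yaw 89.18 tilt 0.34 F [-0.6  0.1 -1.8] open 37.9
 shift tool mm [ 7.8 -7.2 -7.1] turn deg [ 0.26 -0.23 -0.22] q [ 0.34  0.66 -0.4   1.91  0.4   0.65  1.25]
[[159.0, 255.0], [159.0, 247.0], [158.0, 177.0]] [150.0, 337.0]
```

View pics/w14.png

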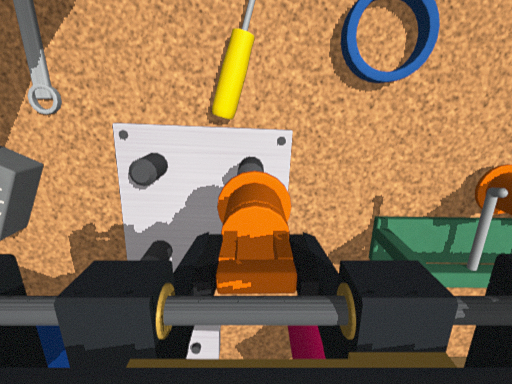

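View pics/s14.png

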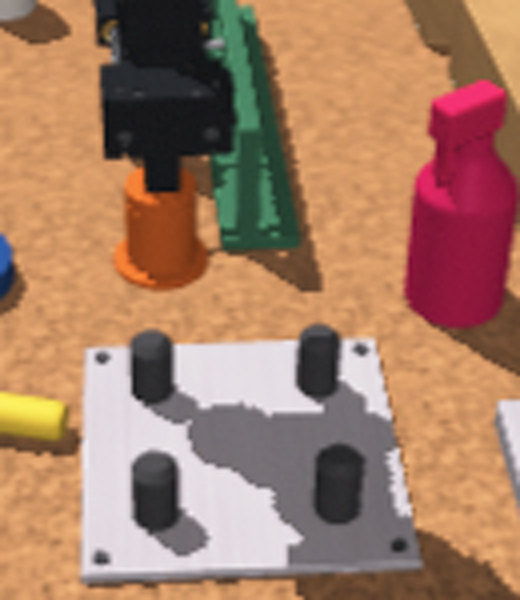

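```bash
python3 - <<'E'
from h import *
s,p,r=gp(); d=snapshot("wrist")
rx,px,hx=np.load("poses.npy")
c=lambda l:[px[0]+np.cos(px[2])*l[0]-np.sin(px[2])*l[1],px[1]+np.sin(px[2])*l[0]+np.cos(px[2])*l[1],l[2]]
print("spig tops",proj(d,[c((-.055,-.055,.053)),c((-.055,.055,.053))]).round(1).tolist())
print("corners",proj(d,[c((-.1,.1,.008)),c((-.1,-.1,.008))]).round(1).tolist())
u=p+[0,0,-.0417]
a=np.linspace(0,2*np.pi,120)
q=proj(d,np.c_[u[0]+.03*np.cos(a),u[1]+.03*np.sin(a),0*a+u[2]+.006]); print("flange",q.min(0),q.max(0))
save(d,"w15",4,(105,110,305,240))
E
```

```text
spig tops [[134.4, 173.4], [244.3, 178.3]]
corners [[287.3, 130.9], [106.1, 122.1]]
flange [217.83494319 171.35413717] [292.82673497 241.74525807]
```

View pics/w15.png

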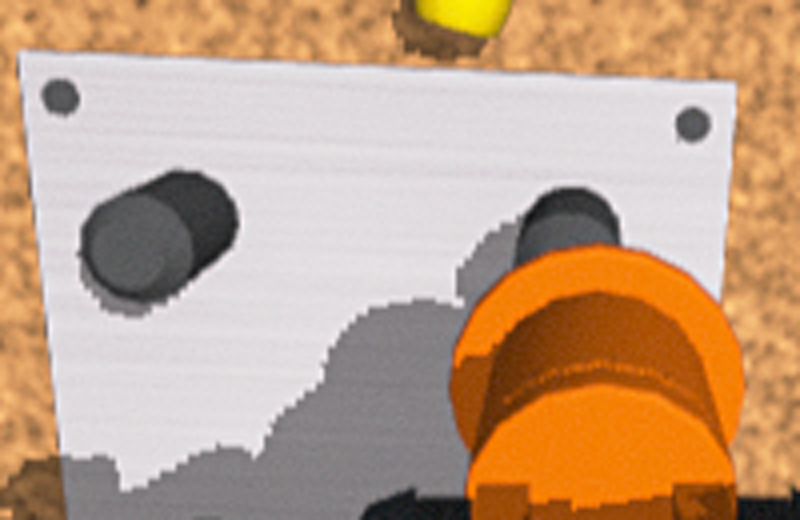

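```bash
cat >> fit.py <<'E'
W=snapshot("wrist")
wc=cr([(735,84),(20,52)],4,(105,110)); ws=cr([(140,246)],4,(105,110))
print("---refit")
items=[(T,c,cr([(56,46),(312,66),(301,326),(37,305)],4,(255,150))),(S,c,cr([(418,48),(475,332),(55,345),(57,60)],5,(210,215))),
 (S,sp,cr([(350,43),(376,197),(144,206),(139,51)],5,(210,215))),(W,[c[3],c[2]],wc),(W,[sp[2]],ws)]
px,P=fit(items,px); print(P(px,np.array(sp)).round(4).tolist())
pw,P=fit(items[3:],px); print("wrist only",P(pw,np.array(sp)).round(4).tolist())
np.save("poses.npy",[rx,px,hx])
E
python3 fit.py | sed -n '/refit/,$p'
```

```text
---refit
x [ 0.5601 -0.1556 -0.0602] deg -3.45
   res [[-0.9, -0.2], [0.3, 0.1], [0.2, 0.5], [-1.0, 0.2]]
   res [[0.3, -0.6], [0.4, -1.3], [-1.1, -0.8], [0.0, -0.9]]
   res [[0.2, -0.8], [-0.1, -1.2], [-0.2, -1.4], [0.0, -1.2]]
   res [[-0.0, 0.4], [-2.4, -1.5]]
   res [[-4.2, 1.5]]
[[0.6183, -0.104, 0.053], [0.6117, -0.2138, 0.053], [0.5019, -0.2072, 0.053], [0.5085, -0.0974, 0.053]]
x [ 0.5603 -0.1523 -0.0512] deg -2.94
   res [[2.2, -0.3], [-0.0, -0.6]]
   res [[-1.3, 2.1]]
wrist only [[0.618, -0.1001, 0.053], [0.6124, -0.21, 0.053], [0.5026, -0.2044, 0.053], [0.5082, -0.0945, 0.053]]
```

```bash
python3 -m creep '[8,-4,12,0.2,-0.2,0,0,0,12,0,0,0,0,0,12,0,0,0,0,0,0,0,0,0]';  python3 - <<'E'
from h import *
plan([.5085,-.0974,.105],89.4)
d=snapshot("wrist"); save(d,"w16",4,(180,110,330,260));d=snapshot("side"); save(d,"s16",5,(200,180,320,290))
E
```

```text
clock: 11.92
tool_pos: [0.5101, -0.0819, 0.118]
eef_rot: [-0.004, 1.0, 0.004, 0.002]
contact_force: [-0.1, -0.1, -0.8]
opening: 0.426
t 11.92 tcp [ 0.5101 -0.0819  0.118 ] yaw 90.41 tilt 0.56 F [-0.1 -0.1 -0.8] open 37.6
 shift tool mm [  1.8 -15.6  12.8] turn deg [0.48 0.28 1.01] q [ 0.3   0.7  -0.36  1.97  0.45  0.54  1.2 ]
```

View pics/s16.png

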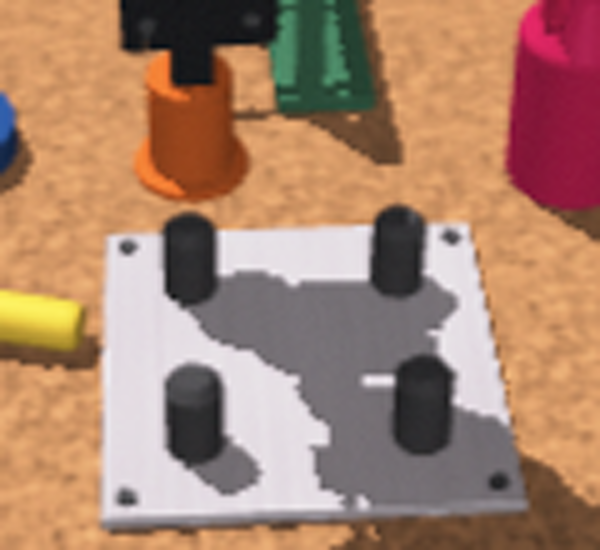

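View pics/w16.png

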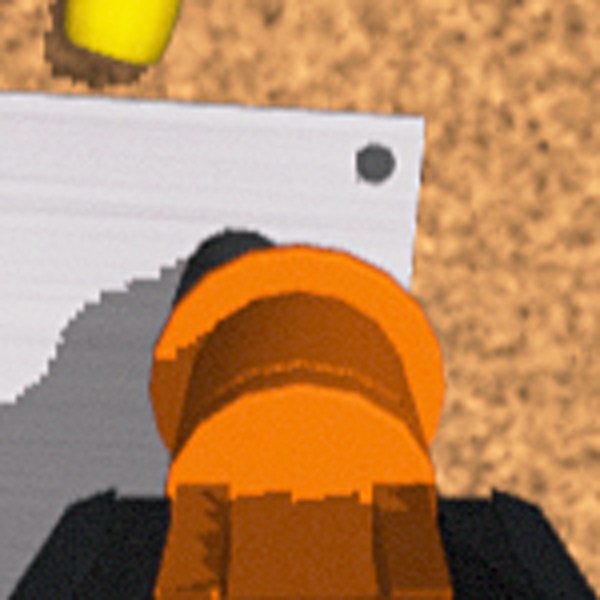

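```bash
python3 -m creep '[0,-6,0,0.4,0.2,1,0,-6,0,0,0,0,0,-2,0,0,0,0,0,0,0,0,0,0,0,0,0,0,0,0]';  python3 - <<'E'
from h import *
plan([.5085,-.0974,.105],89.4)
E
```

```text
clock: 12.43
tool_pos: [0.5141, -0.0959, 0.1223]
eef_rot: [0.005, 1.0, 0.0, 0.005]
contact_force: [0.5, -0.7, -1.0]
opening: 0.428
t 12.43 tcp [ 0.5141 -0.0959  0.1223] yaw 89.42 tilt 0.55 F [ 0.5 -0.7 -1. ] open 37.7
 shift tool mm [ 5.8 -1.6 17.3] turn deg [0.04 0.55 0.02] q [ 0.32  0.7  -0.36  1.96  0.45  0.55  1.21]
```

```bash
python3 -m creep '[5,-1.5,6,0,0.5,0,0,0,6,0,0,0,0,0,0,0,0,0,0,0,0,0,0,0]';  python3 - <<'E'
from h import *
plan([.5085,-.0974,.105],89.4)
d=snapshot("wrist"); save(d,"w17",4,(180,110,330,260));d=snapshot("side"); save(d,"s17",5,(200,180,320,290))
E
```

```text
clock: 12.77
tool_pos: [0.5086, -0.098, 0.1094]
eef_rot: [0.006, 1.0, 0.0, 0.0]
contact_force: [0.4, -0.2, -0.5]
opening: 0.43
t 12.77 tcp [ 0.5086 -0.098   0.1094] yaw 89.36 tilt 0.05 F [ 0.4 -0.2 -0.5] open 37.9
 shift tool mm [0.1 0.6 4.4] turn deg [ 0.04  0.03 -0.04] q [ 0.31  0.72 -0.34  1.97  0.46  0.52  1.2 ]
```

View pics/s17.png

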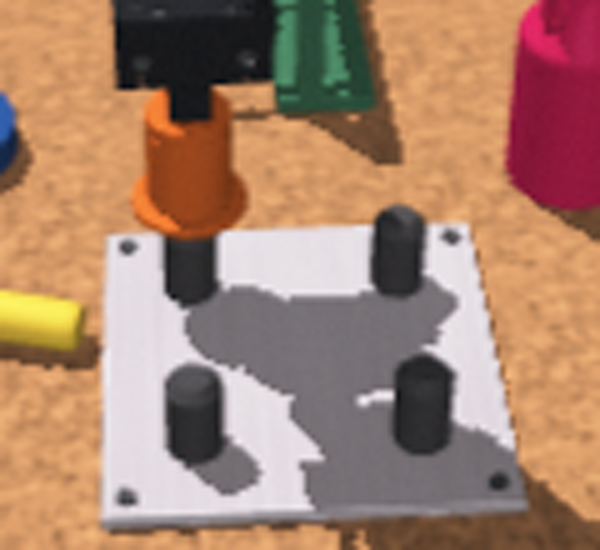

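View pics/w17.png

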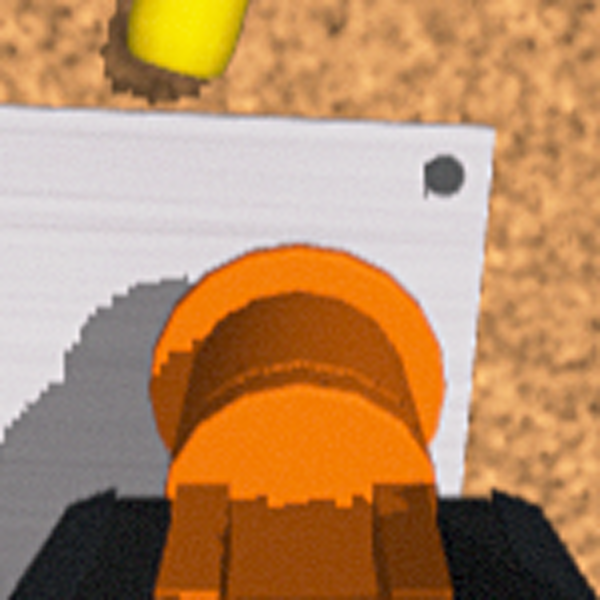

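```bash
python3 -m creep '[0,0.5,6,0,0,0,0,0,6,0,0,0,0,0,6,0,0,0,0,0,0,0,0,0]';  python3 - <<'E'
from h import *
plan([.5085,-.0974,.085],89.4)
E
```

```text
clock: 13.2
tool_pos: [0.5094, -0.0969, 0.09]
eef_rot: [0.005, 1.0, 0.001, 0.001]
contact_force: [0.1, -0.3, -1.4]
opening: 0.425
t 13.2 tcp [ 0.5094 -0.0969  0.09  ] yaw 89.39 tilt 0.13 F [ 0.1 -0.3 -1.4] open 37.5
 shift tool mm [ 0.9 -0.5  5. ] turn deg [ 0.06  0.11 -0.01] q [ 0.29  0.75 -0.32  1.99  0.48  0.48  1.18]
```

```bash
python3 -m creep '[0.8,-0.5,6,0,0,0,0,0,6,0,0,0,0,0,0,0,0,0]';  python3 - <<'E'
from h import *
plan([.5085,-.0974,.0497],89.4)
d=snapshot("side"); save(d,"s18",5,(200,180,320,290))
E
```

```text
clock: 13.45
tool_pos: [0.5082, -0.0972, 0.0763]
eef_rot: [0.005, 1.0, 0.001, 0.001]
contact_force: [-0.1, -0.1, -0.8]
opening: 0.425
t 13.45 tcp [ 0.5082 -0.0972  0.0763] yaw 89.42 tilt 0.09 F [-0.1 -0.1 -0.8] open 37.5
 shift tool mm [-0.3 -0.2 26.6] turn deg [0.07 0.06 0.02] q [ 0.28  0.77 -0.3   2.    0.5   0.44  1.17]
```

View pics/s18.png

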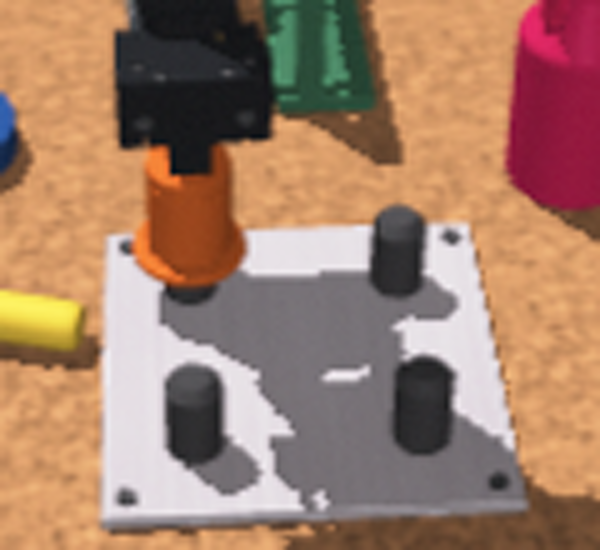

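```bash
python3 -m creep '[0,0,6,0,0,0,0,0,6,0,0,0,0,0,6,0,0,0,0,0,0,0,0,0]';  python3 - <<'E'
from h import *
plan([.5085,-.0974,.0497],89.4)
E
```

```text
clock: 13.83
tool_pos: [0.5085, -0.0974, 0.0572]
eef_rot: [0.005, 1.0, 0.0, 0.001]
contact_force: [-1.1, -0.2, -0.1]
opening: 0.426
t 13.83 tcp [ 0.5085 -0.0974  0.0572] yaw 89.41 tilt 0.12 F [-1.1 -0.2 -0.1] open 37.5
 shift tool mm [ 0.  -0.1  7.5] turn deg [0.06 0.1  0.01] q [ 0.26  0.81 -0.27  2.    0.52  0.4   1.15]
```

```bash
python3 -m creep '[0,0,5,0,0,0,0,0,3,0,0,0,0,0,0,0,0,0]';  python3 - <<'E'
from h import *
plan([.5085,-.0974,.0497],89.4)
E
python3 -m creep '[0,0,3,0,0,0]'; python3 - <<'E'
from h import *
plan([.5085,-.0974,.0497],89.4)
d=snapshot("side"); save(d,"s19",5,(200,180,320,290))
E
```

```text
clock: 14.08
tool_pos: [0.509, -0.0987, 0.0496]
eef_rot: [0.006, 1.0, -0.001, 0.001]
contact_force: [0.4, 0.5, -1.3]
opening: 0.427
t 14.08 tcp [ 0.509  -0.0987  0.0496] yaw 89.36 tilt 0.19 F [ 0.4  0.5 -1.3] open 37.7
 shift tool mm [ 0.5  1.3 -0.1] turn deg [-0.09  0.17 -0.04] q [ 0.26  0.82 -0.25  2.01  0.53  0.38  1.14]
clock: 14.17
tool_pos: [0.5094, -0.099, 0.0488]
eef_rot: [0.006, 1.0, -0.002, 0.002]
contact_force: [-9.0, 0.9, 48.2]
opening: 0.423
t 14.17 tcp [ 0.5094 -0.099   0.0488] yaw 89.34 tilt 0.32 F [-9.   0.9 48.2] open 37.3
 shift tool mm [ 0.9  1.6 -0.9] turn deg [-0.18  0.26 -0.06] q [ 0.25  0.82 -0.25  2.01  0.53  0.37  1.14]
```

View pics/s19.png

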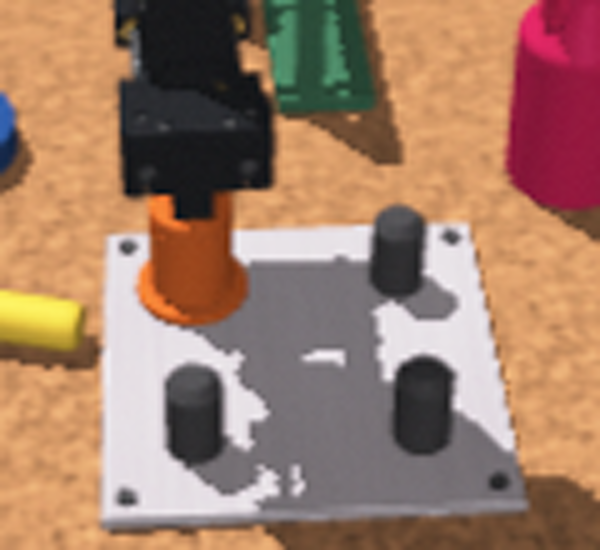

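```bash
python3 -m creep '[0,0,-1,0,0,0,0,0,0,0,0,0,0,0,0,0,0,0]' 56; python3 -m creep '[0,0,-8,0,0,0,0,0,-12,0,0,0,0,0,-16,0,0,0,0,0,-25,0,0,0,0,0,-25,0,0,0]';python3 -m creep '[0,0,-25,0,0,0,0,0,0,0,0,0,0,0,0,0,0,0]'; python3 - <<'E'
from h import *
plan([.541,.193,.16],89.4)
d=snapshot("side"); save(d,"s20",5,(200,180,320,290))
d=snapshot("wrist"); save(d,"w20")
E
```

```text
clock: 14.47
tool_pos: [0.5108, -0.099, 0.0514]
eef_rot: [0.005, 1.0, -0.002, 0.004]
contact_force: [0.5, 0.1, -0.5]
opening: 0.622
clock: 14.88
tool_pos: [0.5063, -0.0979, 0.1359]
eef_rot: [0.005, 1.0, -0.001, -0.002]
contact_force: [-0.3, -0.3, 1.2]
opening: 0.636
clock: 15.13
tool_pos: [0.5088, -0.0979, 0.1668]
eef_rot: [0.005, 1.0, -0.001, 0.002]
contact_force: [0.1, -1.1, -1.2]
opening: 0.64
t 15.13 tcp [ 0.5088 -0.0979  0.1668] yaw 89.44 tilt 0.26 F [ 0.1 -1.1 -1.2] open 56.4
 shift tool mm [-29.3 291.2   6.2] turn deg [-0.13  0.22  0.04] q [ 0.35  0.63 -0.41  1.93  0.4   0.66  1.26]
```

View pics/s20.png

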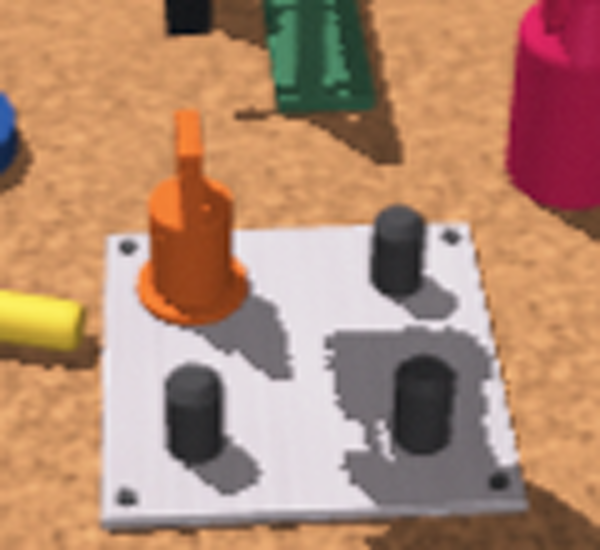

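View pics/w20.png

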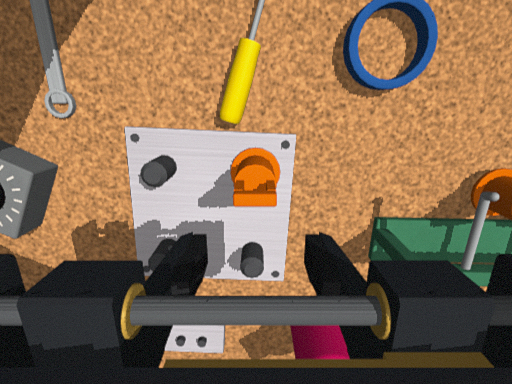

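```bash
python3 -m creep '[-5,30,0,0,0,0,-5,36,0,0,0,0,-5,36,0,0,0,0,-5,36,0,0,0,0,-5,36,0,0,0,0]' 64; python3 -m creep '[0,34,0,0,0,0,0,25,0,0,0,0,0,15,0,0,0,0,0,0,0,0,0,0,0,0,0,0,0,0]'; python3 - <<'E'
from h import *
plan([.541,.193,.16],89.4)
E
```

```text
clock: 15.65
tool_pos: [0.5323, 0.0674, 0.1577]
eef_rot: [0.016, 1.0, -0.006, -0.006]
contact_force: [0.8, -1.1, -0.1]
opening: 0.727
clock: 16.07
tool_pos: [0.5304, 0.1562, 0.1499]
eef_rot: [0.008, 1.0, -0.005, -0.011]
contact_force: [-0.3, -0.5, 0.3]
opening: 0.73
t 16.07 tcp [0.5304 0.1562 0.1499] yaw 89.1 tilt 1.34 F [-0.3 -0.5  0.3] open 64.3
 shift tool mm [ -9.8  36.9 -10.7] turn deg [-0.55 -1.23 -0.31] q [-0.16  0.7  -0.36  1.81  0.35  0.72  0.84]
```

```bash
python3 -m creep '[-5,15,-4,-0.5,-1.2,0,-4,15,-4,0,0,0,0,6,0,0,0,0,0,0,0,0,0,0,0,0,0,0,0,0]'; python3 - <<'E'
from h import *
plan([.541,.193,.16],89.4)
s,p,r=gp()
d=snapshot("wrist"); save(d,"w21",4,(180,140,320,280))
# tip center projection (z bias 30mm) 
print("tip", ((proj(d,[p+r.apply([0,0,-h]) for h in(.025,.03,.033)])-[180,140])*4).round().tolist())
def box(x,y): return [[x+a,y+b,.118] for a,b in((-.006,.019),(-.006,-.019),(.006,-.019),(.006,.019))]
print(((proj(d,box(.541,.193))-[180,140])*4).round().tolist())
E
```

```text
clock: 16.48
tool_pos: [0.5403, 0.1868, 0.1555]
eef_rot: [0.012, 1.0, -0.003, -0.001]
contact_force: [-1.5, -0.4, 0.2]
opening: 0.729
t 16.48 tcp [0.5403 0.1868 0.1555] yaw 88.62 tilt 0.35 F [-1.5 -0.4  0.2] open 64.2
 shift tool mm [-0.6  6.1 -4.5] turn deg [-0.34 -0.09 -0.78] q [-0.21  0.7  -0.35  1.77  0.35  0.73  0.8 ]
tip [[303.0, 415.0], [303.0, 431.0], [303.0, 441.0]]
[[429.0, 241.0], [239.0, 245.0], [241.0, 300.0], [428.0, 297.0]]
```

View pics/w21.png

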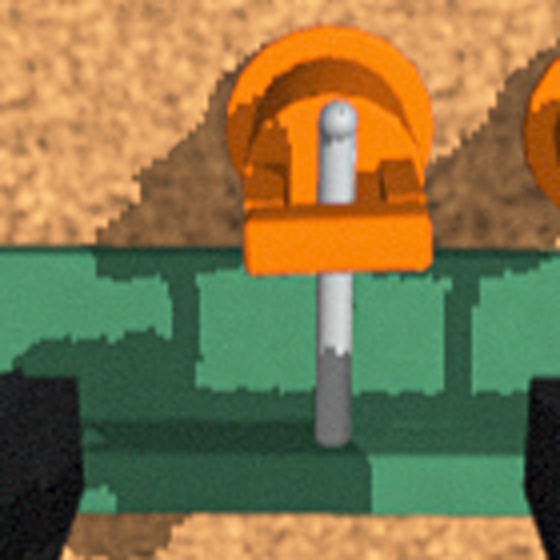

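```bash
python3 -m creep '[4,6,0,-0.3,0,-1,0,0,12,0,0,0,0,0,12,0,0,0,0,0,12,0,0,0,0,0,0,0,0,0]'; python3 - <<'E'
from h import *
plan([.535,.1938,.0537],89.6)
E
```

```text
clock: 16.95
tool_pos: [0.5357, 0.1893, 0.1189]
eef_rot: [0.004, 1.0, -0.001, -0.0]
contact_force: [0.6, 0.0, 0.2]
opening: 0.726
t 16.95 tcp [0.5357 0.1893 0.1189] yaw 89.53 tilt 0.08 F [0.6 0.  0.2] open 63.9
 shift tool mm [ 0.7  4.6 65.2] turn deg [-0.08 -0.03 -0.07] q [-0.23  0.75 -0.33  1.82  0.38  0.64  0.78]
```

```bash
python3 -m creep '[0.5,4.6,4,0,0,0,0,0,8,0,0,0,0,0,0,0,0,0]'; python3 - <<'E'
from h import *
plan([.535,.1938,.0537],89.6)
s,p,r=gp()
d=snapshot("wrist"); save(d,"w22",4,(180,140,320,280))
print("tip", ((proj(d,[p+r.apply([0,0,-h]) for h in(.025,.03,.033)])-[180,140])*4).round().tolist())
E
```

```text
clock: 17.2
tool_pos: [0.535, 0.1935, 0.1067]
eef_rot: [0.004, 1.0, -0.001, -0.0]
contact_force: [0.2, 0.4, -0.6]
opening: 0.727
t 17.2 tcp [0.535  0.1935 0.1067] yaw 89.5 tilt 0.08 F [ 0.2  0.4 -0.6] open 64.0
 shift tool mm [-0.1  0.3 53. ] turn deg [-0.07 -0.03 -0.1 ] q [-0.24  0.77 -0.32  1.82  0.39  0.61  0.76]
tip [[303.0, 415.0], [303.0, 431.0], [303.0, 441.0]]
```

View pics/w22.png

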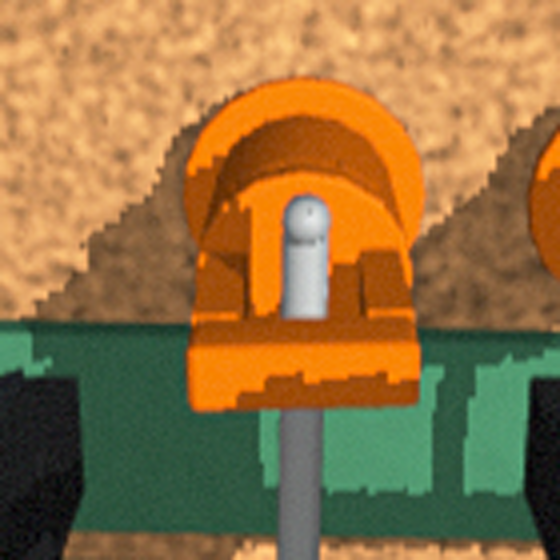

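```bash
python3 - <<'E'
from h import *
s,p,r=gp();d=snapshot("wrist")
print(((proj(d,[[p[0]+dx,p[1],.118] for dx in(-.006,0,.006)])-[180,140])*4).round().tolist())
E
python3 -m creep '[0,0,10,0,0,0,0,0,10,0,0,0,0,0,10,0,0,0,0,0,0,0,0,0]'; python3 - <<'E'
from h import *
plan([.535,.1938,.0537],89.6)
E
```

```text
[[303.0, 338.0], [303.0, 372.0], [303.0, 406.0]]
clock: 17.63
tool_pos: [0.5369, 0.1946, 0.0762]
eef_rot: [0.004, 1.0, 0.001, 0.002]
contact_force: [-0.0, 0.3, -0.1]
opening: 0.729
t 17.63 tcp [0.5369 0.1946 0.0762] yaw 89.49 tilt 0.24 F [-0.   0.3 -0.1] open 64.2
 shift tool mm [ 2.  -0.9 22.5] turn deg [ 0.07  0.23 -0.11] q [-0.26  0.81 -0.29  1.84  0.42  0.54  0.74]
```

```bash
python3 -m creep '[1,-1,8,0,0.2,0,0,0,8,0,0,0,0,0,6,0,0,0,0,0,0,0,0,0]'; python3 - <<'E'
from h import *
plan([.5357,.1938,.0537],89.6)
E
python3 -m creep '[0,0,0,0,0,0,0,0,0,0,0,0,0,0,0,0,0,0,0,0,0,0,0,0,0,0,0,0,0,0]' 0 30; python3 - <<'E'
from h import *
plan([.5357,.1938,.0537],89.6)
E
```

```text
clock: 17.97
tool_pos: [0.5352, 0.1932, 0.0508]
eef_rot: [0.004, 1.0, 0.0, -0.001]
contact_force: [-0.5, 0.5, 0.5]
opening: 0.729
t 17.97 tcp [0.5352 0.1932 0.0508] yaw 89.49 tilt 0.09 F [-0.5  0.5  0.5] open 64.2
 shift tool mm [-0.5  0.6 -2.9] turn deg [ 0.02 -0.09 -0.11] q [-0.27  0.85 -0.27  1.85  0.44  0.5   0.72]
clock: 18.38
tool_pos: [0.5354, 0.1935, 0.0508]
eef_rot: [0.004, 1.0, 0.0, -0.001]
contact_force: [0.8, 0.2, -0.1]
opening: 0.431
t 18.38 tcp [0.5354 0.1935 0.0508] yaw 89.5 tilt 0.08 F [ 0.8  0.2 -0.1] open 38.0
 shift tool mm [-0.3  0.3 -2.9] turn deg [ 0.04 -0.07 -0.1 ] q [-0.27  0.85 -0.27  1.85  0.44  0.5   0.72]
```

```bash
python3 -m creep '[0,0,-5,0,0,0,0,0,-5,0,0,0,0,0,-4,0,0,0,0,0,0,0,0,0]'; python3 - <<'E'
from h import *
plan([.4580,.1948,.0658],89.6)
E
```

```text
clock: 18.72
tool_pos: [0.5356, 0.1934, 0.0667]
eef_rot: [0.004, 1.0, 0.0, -0.0]
contact_force: [-0.1, 0.5, -1.6]
opening: 0.424
t 18.72 tcp [0.5356 0.1934 0.0667] yaw 89.5 tilt 0.05 F [-0.1  0.5 -1.6] open 37.3
 shift tool mm [77.6  0.7  1. ] turn deg [ 0.04 -0.04 -0.1 ] q [-0.26  0.83 -0.29  1.84  0.42  0.53  0.73]
```

```bash
python3 -m creep '[12,0,0.5,0,0,0,13,0,0,0,0,0,13,0,0,0,0,0,0,0,0,0,0,0]'; python3 - <<'E'
from h import *
plan([.4580,.1948,.0658],89.6)
E
```

```text
clock: 19.05
tool_pos: [0.4983, 0.1939, 0.0677]
eef_rot: [0.005, 1.0, 0.001, 0.002]
contact_force: [-0.2, -0.6, -0.8]
opening: 0.427
t 19.05 tcp [0.4983 0.1939 0.0677] yaw 89.38 tilt 0.24 F [-0.2 -0.6 -0.8] open 37.6
 shift tool mm [40.3  0.4  1.7] turn deg [ 0.16  0.18 -0.22] q [-0.3   0.8  -0.26  1.95  0.44  0.44  0.68]
```

```bash
python3 -m creep '[14,0,0.5,0.1,0.2,0,14,0,0,0,0,0,13,0,0,0,0,0,0,0,0,0,0,0]'; python3 - <<'E'
from h import *
plan([.4580,.1948,.0658],89.6)
save(snapshot("side"),"s22",4,(180,85,330,220))
E
python3 -m creep '[0,0,-15,0,0,0,0,0,-20,0,0,0,0,0,-25,0,0,0,0,0,-25,0,0,0,0,0,0,0,0,0]'; python3 - <<'E'
from h import *
plan([.5,-.2,.16],89.6)
E
```

```text
clock: 19.38
tool_pos: [0.4595, 0.1949, 0.0679]
eef_rot: [0.006, 1.0, 0.001, 0.002]
contact_force: [-1.3, 0.3, -2.5]
opening: 0.428
t 19.38 tcp [0.4595 0.1949 0.0679] yaw 89.32 tilt 0.27 F [-1.3  0.3 -2.5] open 37.7
 shift tool mm [ 1.5 -0.1  2.1] turn deg [ 0.15  0.23 -0.28] q [-0.36  0.77 -0.22  2.06  0.45  0.35  0.62]
clock: 19.85
tool_pos: [0.4681, 0.1954, 0.1563]
eef_rot: [0.008, 1.0, 0.002, 0.005]
contact_force: [-0.4, 0.2, -1.3]
opening: 0.429
t 19.85 tcp [0.4681 0.1954 0.1563] yaw 89.12 tilt 0.63 F [-0.4  0.2 -1.3] open 37.8
 shift tool mm [ -38.  -394.8   -5.2] turn deg [ 0.26  0.57 -0.48] q [-0.27  0.62 -0.34  1.98  0.36  0.59  0.7 ]
```

View pics/s22.png

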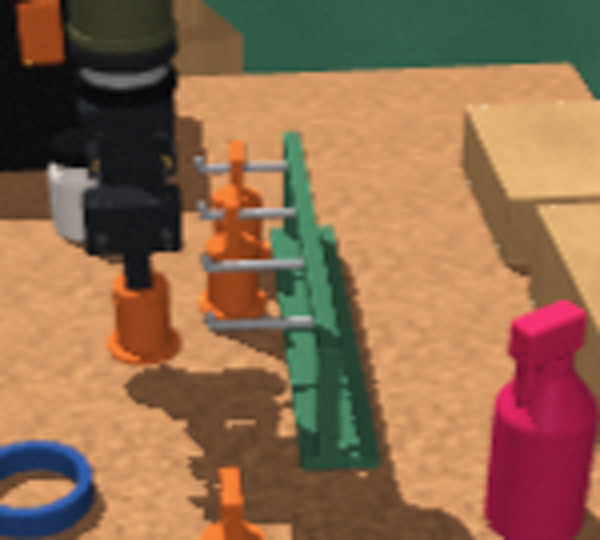

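```bash
python3 -m creep '[-10,-20,-15,0.2,0.5,0,-15,-30,-15,0,0,0,-15,-35,-8,0,0,0,-15,-35,0,0,0,0,-18,-35,0,0,0,0]'; python3 -m creep '[-18,-35,0,0,0,0,-18,-35,0,0,0,0,-10,-30,0,0,0,0,-5,-15,0,0,0,0,0,0,0,0,0,0]';python3 -m creep '[0,0,0,0,0,0,0,0,0,0,0,0]'; python3 - <<'E'
from h import *
plan([.6185,-.1045,.14],89.4)
E
```

```text
clock: 20.27
tool_pos: [0.5463, 0.0457, 0.1976]
eef_rot: [-0.001, 1.0, 0.006, 0.005]
contact_force: [-0.4, -0.2, -1.4]
opening: 0.427
clock: 20.68
tool_pos: [0.6064, -0.0923, 0.1944]
eef_rot: [0.009, 1.0, 0.003, 0.008]
contact_force: [0.4, -0.4, -1.5]
opening: 0.427
clock: 20.85
tool_pos: [0.6066, -0.0939, 0.193]
eef_rot: [0.011, 1.0, 0.003, 0.007]
contact_force: [-0.3, 0.2, -1.2]
opening: 0.427
t 20.85 tcp [ 0.6066 -0.0939  0.193 ] yaw 88.72 tilt 0.9 F [-0.3  0.2 -1.2] open 37.7
 shift tool mm [-11.3 -10.6  53.1] turn deg [ 0.32  0.84 -0.68] q [ 0.32  0.71 -0.42  1.63  0.34  0.87  1.32]
```

```bash
python3 -m creep '[-6,-5,12,0.3,0.8,-0.6,-6,-5,12,0,0,0,0,0,12,0,0,0,0,0,0,0,0,0]'; python3 - <<'E'
from h import *
plan([.6185,-.1045,.11],89.4)
d=snapshot("wrist"); save(d,"w23",4,(160,100,310,240)); d=snapshot("side"); save(d,"s23",5,(200,180,320,290))
E
```

```text
clock: 21.18
tool_pos: [0.6192, -0.0966, 0.1558]
eef_rot: [0.001, 1.0, 0.002, 0.001]
contact_force: [-0.7, -0.2, -0.9]
opening: 0.426
t 21.18 tcp [ 0.6192 -0.0966  0.1558] yaw 89.87 tilt 0.26 F [-0.7 -0.2 -0.9] open 37.5
 shift tool mm [ 0.7 -8.1 45.7] turn deg [0.25 0.06 0.47] q [ 0.3   0.77 -0.4   1.61  0.37  0.84  1.32]
```

View pics/s23.png

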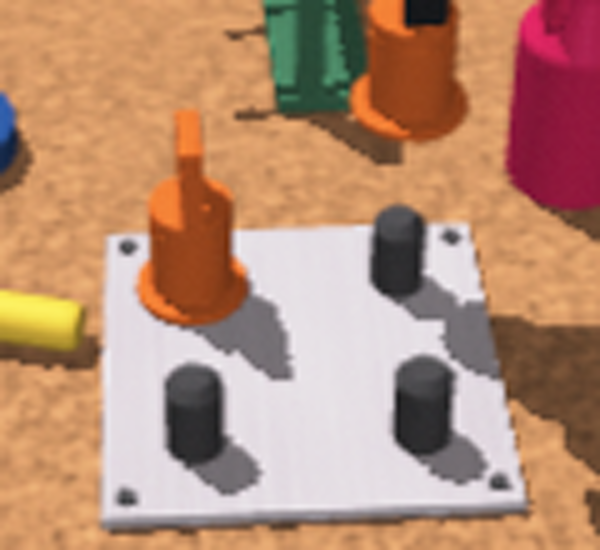

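View pics/w23.png

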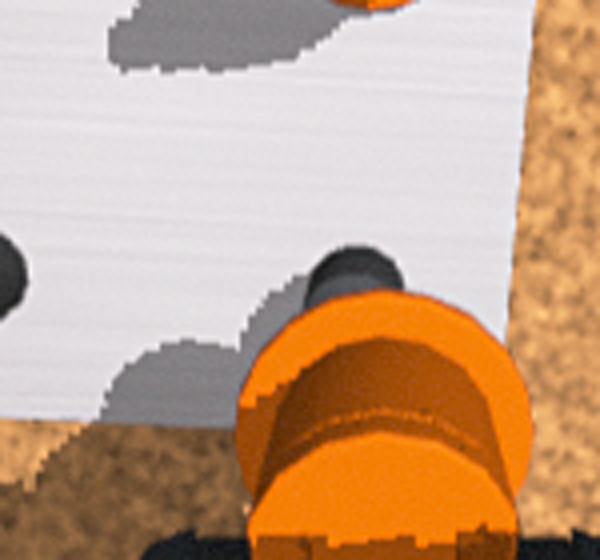

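```bash
python3 -m creep '[0.7,-4,5,0.2,0,0.4,0,-4,10,0,0,0,0,0,12,0,0,0,0,0,0,0,0,0]'; python3 - <<'E'
from h import *
plan([.6185,-.1045,.11],89.4)
E
```

```text
clock: 21.62
tool_pos: [0.621, -0.1036, 0.1309]
eef_rot: [0.004, 1.0, 0.0, 0.004]
contact_force: [0.4, -0.7, -1.1]
opening: 0.426
t 21.62 tcp [ 0.621  -0.1036  0.1309] yaw 89.56 tilt 0.48 F [ 0.4 -0.7 -1.1] open 37.6
 shift tool mm [ 2.7 -0.9 20.9] turn deg [0.03 0.48 0.16] q [ 0.3   0.8  -0.38  1.63  0.39  0.78  1.31]
```

```bash
python3 -m creep '[2.5,-0.8,8,0,0.5,0,0,0,8,0,0,0,0,0,8,0,0,0,0,0,0,0,0,0]'; python3 - <<'E'
from h import *
plan([.6185,-.1045,.08],89.4)
d=snapshot("side"); save(d,"s24",5,(200,180,320,290))
E
```

```text
clock: 21.95
tool_pos: [0.6178, -0.1049, 0.1038]
eef_rot: [0.004, 1.0, 0.0, -0.001]
contact_force: [0.1, 0.3, -0.5]
opening: 0.424
t 21.95 tcp [ 0.6178 -0.1049  0.1038] yaw 89.53 tilt 0.13 F [ 0.1  0.3 -0.5] open 37.4
 shift tool mm [-0.8  0.4 23.8] turn deg [ 0.03 -0.13  0.13] q [ 0.3   0.84 -0.37  1.64  0.41  0.74  1.3 ]
```

View pics/s24.png

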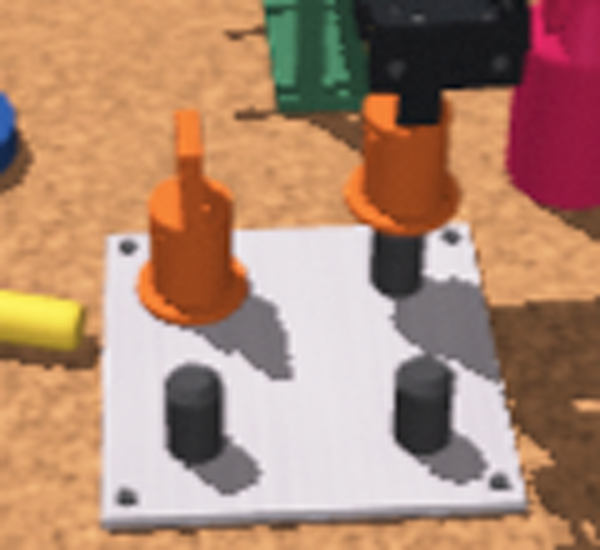

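```bash
python3 -m creep '[-0.5,0.4,6,0,0,0,0,0,6,0,0,0,0,0,6,0,0,0,0,0,0,0,0,0]'; python3 - <<'E'
from h import *
plan([.6185,-.1045,.0468],89.4)
E
```

```text
clock: 22.33
tool_pos: [0.6193, -0.1041, 0.0853]
eef_rot: [0.004, 1.0, 0.0, -0.0]
contact_force: [-2.4, 0.6, -2.0]
opening: 0.427
t 22.33 tcp [ 0.6193 -0.1041  0.0853] yaw 89.53 tilt 0.04 F [-2.4  0.6 -2. ] open 37.7
 shift tool mm [ 0.8 -0.4 38.5] turn deg [ 0.04 -0.    0.13] q [ 0.29  0.87 -0.36  1.65  0.42  0.7   1.28]
```

```bash
python3 -m creep '[0.8,-0.3,5,0,0,0,0,0,6,0,0,0,0,0,0,0,0,0]'; python3 - <<'E'
from h import *
plan([.6185,-.1045,.0468],89.4)
E
```

```text
clock: 22.58
tool_pos: [0.6182, -0.1044, 0.0731]
eef_rot: [0.004, 1.0, 0.0, -0.0]
contact_force: [0.2, -0.1, -1.5]
opening: 0.426
t 22.58 tcp [ 0.6182 -0.1044  0.0731] yaw 89.55 tilt 0.05 F [ 0.2 -0.1 -1.5] open 37.5
 shift tool mm [-0.3 -0.2 26.3] turn deg [ 0.04 -0.03  0.15] q [ 0.28  0.88 -0.35  1.66  0.43  0.68  1.28]
```

```bash
python3 -m creep '[0,0,6,0,0,0,0,0,6,0,0,0,0,0,6,0,0,0,0,0,0,0,0,0]'; python3 - <<'E'
from h import *
plan([.6185,-.1045,.0468],89.4)
E
```

```text
clock: 22.92
tool_pos: [0.6181, -0.1045, 0.0533]
eef_rot: [0.004, 1.0, 0.0, -0.0]
contact_force: [-0.6, 0.0, -0.6]
opening: 0.427
t 22.92 tcp [ 0.6181 -0.1045  0.0533] yaw 89.53 tilt 0.05 F [-0.6  0.  -0.6] open 37.6
 shift tool mm [-0.4 -0.   6.5] turn deg [ 0.03 -0.03  0.13] q [ 0.28  0.91 -0.33  1.67  0.45  0.64  1.26]
```

```bash
python3 -m creep '[0,0,4,0,0,0,0,0,1.5,0,0,0,0,0,0,0,0,0]'; python3 -m creep '[0,0,1,0,0,0]'
```

```text
clock: 23.17
tool_pos: [0.6185, -0.1044, 0.0468]
eef_rot: [0.004, 1.0, 0.0, 0.0]
contact_force: [-0.5, -0.3, -1.3]
opening: 0.429
clock: 23.25
tool_pos: [0.6187, -0.1043, 0.0466]
eef_rot: [0.004, 1.0, 0.0, 0.0]
contact_force: [-4.3, 0.8, 16.2]
opening: 0.426
```

Contact with 16 N at the expected height, so it is home. I'll release and check.

```bash
python3 -m creep '[0,0,-0.5,0,0,0,0,0,0,0,0,0,0,0,0,0,0,0]' 56; python3 -m creep '[0,0,-8,0,0,0,0,0,-12,0,0,0,0,0,-16,0,0,0,0,0,-25,0,0,0,0,0,-25,0,0,0]';python3 -m creep '[0,0,-30,0,0,0,0,0,0,0,0,0,0,0,0,0,0,0]'; python3 - <<'E'
from h import *
plan([.536,.2785,.16],89)
d=snapshot("side"); save(d,"s25",5,(200,170,320,290))
d=snapshot("top"); save(d,"t25",4,(80,140,250,240))
E
```

```text
clock: 23.5
tool_pos: [0.6201, -0.1042, 0.0486]
eef_rot: [0.004, 1.0, 0.0, 0.002]
contact_force: [-0.2, -0.3, 0.1]
opening: 0.625
clock: 23.92
tool_pos: [0.6166, -0.1039, 0.1356]
eef_rot: [0.004, 1.0, 0.001, -0.003]
contact_force: [1.0, -0.5, -0.0]
opening: 0.638
clock: 24.17
tool_pos: [0.6204, -0.104, 0.176]
eef_rot: [0.004, 1.0, 0.0, 0.003]
contact_force: [-0.8, 0.3, -0.8]
opening: 0.635
t 24.17 tcp [ 0.6204 -0.104   0.176 ] yaw 89.57 tilt 0.39 F [-0.8  0.3 -0.8] open 55.9
 shift tool mm [ 87.4 381.8  15.7] turn deg [0.04 0.39 0.57] q [ 0.32  0.75 -0.41  1.59  0.36  0.88  1.34]
```

View pics/s25.png

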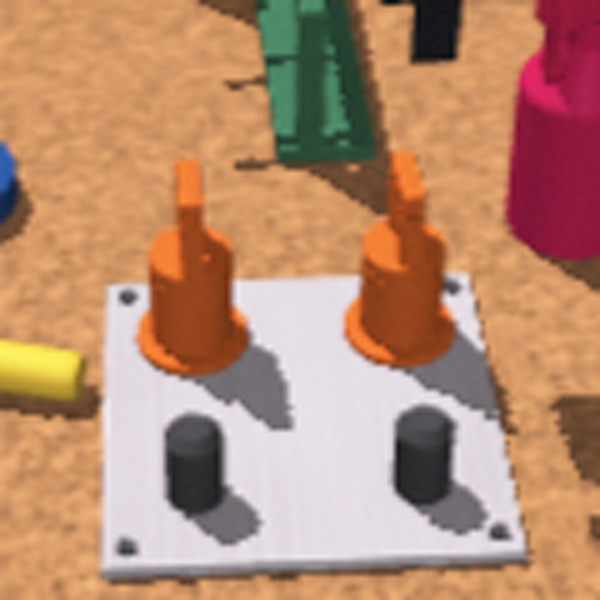

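View pics/t25.png

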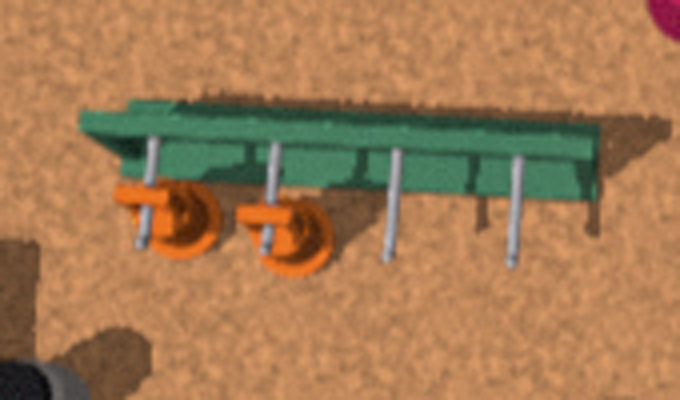

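```bash
python3 -m creep '[8,28,0,0,0.4,0,8,36,0,0,0,0,8,36,0,0,0,0,8,36,0,0,0,0,8,36,0,0,0,0]' 64; python3 -m creep '[8,36,0,0,0,0,8,36,0,0,0,0,8,36,0,0,0,0,8,30,0,0,0,0,0,0,0,0,0,0]'; python3 -m creep '[0,0,0,0,0,0]';python3 - <<'E'
from h import *
plan([.539,.2785,.16],89)
E
```

```text
clock: 24.68
tool_pos: [0.5807, 0.0588, 0.1692]
eef_rot: [0.015, 1.0, -0.005, -0.004]
contact_force: [1.0, -0.6, -0.5]
opening: 0.726
clock: 25.1
tool_pos: [0.5437, 0.2133, 0.1633]
eef_rot: [0.009, 1.0, -0.003, -0.009]
contact_force: [-0.4, 1.2, -0.2]
opening: 0.727
clock: 25.18
tool_pos: [0.5423, 0.2146, 0.1623]
eef_rot: [0.007, 1.0, -0.003, -0.01]
contact_force: [0.2, -0.6, -0.3]
opening: 0.724
t 25.18 tcp [0.5423 0.2146 0.1623] yaw 89.18 tilt 1.25 F [ 0.2 -0.6 -0.3] open 63.8
 shift tool mm [ 4.2 63.9  2. ] turn deg [-0.39 -1.19  0.18] q [-0.25  0.72 -0.36  1.71  0.33  0.79  0.8 ]
```

```bash
python3 -m creep '[2,20,0,-0.4,-1.2,0,1,20,0,0,0,0,1,18,0,0,0,0,0,6,0,0,0,0,0,0,0,0,0,0]';  python3 -m creep '[0,0,0,0,0,0]';python3 - <<'E'
from h import *
plan([.539,.2785,.16],89)
s,p,r=gp()
d=snapshot("wrist"); save(d,"w26",4,(160,120,340,270))
def box(x,y): return [[x+a,y+b,.118] for a,b in((-.006,.019),(-.006,-.019),(.006,-.019),(.006,.019),(0,0))]
print(((proj(d,box(.539,.2785))-[160,120])*4).round().tolist())
E
```

```text
clock: 25.6
tool_pos: [0.5383, 0.2741, 0.1577]
eef_rot: [0.01, 1.0, -0.004, -0.003]
contact_force: [0.2, -0.6, 0.6]
opening: 0.727
clock: 25.68
tool_pos: [0.5384, 0.2727, 0.1571]
eef_rot: [0.01, 1.0, -0.004, -0.003]
contact_force: [0.2, -0.4, -0.2]
opening: 0.726
t 25.68 tcp [0.5384 0.2727 0.1571] yaw 88.85 tilt 0.63 F [ 0.2 -0.4 -0.2] open 63.9
 shift tool mm [-0.5  5.8 -2.9] turn deg [-0.51 -0.38 -0.15] q [-0.35  0.74 -0.34  1.67  0.33  0.8   0.7 ]
[[507.0, 319.0], [319.0, 322.0], [321.0, 377.0], [506.0, 375.0], [413.0, 349.0]]
```

View pics/w26.png

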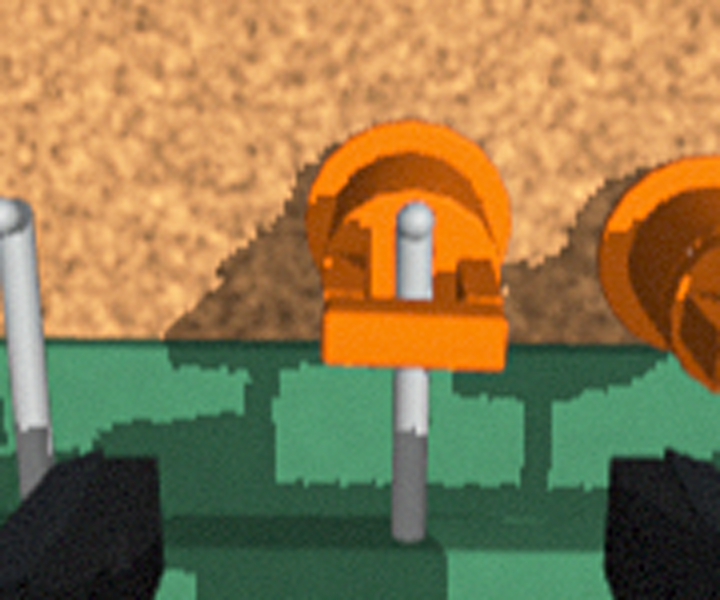

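```bash
python3 -m creep '[1.5,6,0,-0.5,-0.4,0.8,0,2,10,0,0,0,0,0,12,0,0,0,0,0,12,0,0,0,0,0,0,0,0,0]';  python3 -m creep '[0,0,0,0,0,0]';python3 - <<'E'
from h import *
plan([.5368,.2789,.0537],88)
E
```

```text
clock: 26.15
tool_pos: [0.5391, 0.2745, 0.1207]
eef_rot: [0.022, 1.0, -0.001, 0.001]
contact_force: [-0.2, -0.4, 0.6]
opening: 0.727
clock: 26.23
tool_pos: [0.5389, 0.2737, 0.1201]
eef_rot: [0.023, 1.0, -0.002, 0.001]
contact_force: [-0.6, 0.4, -0.5]
opening: 0.727
t 26.23 tcp [0.5389 0.2737 0.1201] yaw 87.41 tilt 0.23 F [-0.6  0.4 -0.5] open 64.1
 shift tool mm [ 2.5  5.4 66.4] turn deg [-0.21  0.11 -0.59] q [-0.37  0.78 -0.31  1.71  0.35  0.71  0.66]
```

```bash
python3 -m creep '[2.5,5.5,4,-0.2,0.1,-0.4,0,0,8,0,0,0,0,0,0,0,0,0,0,0,0,0,0,0]';python3 - <<'E'
from h import *
plan([.5368,.2789,.0537],88)
s,p,r=gp();d=snapshot("wrist"); save(d,"w27",4,(160,130,340,280))
print(((proj(d,[[p[0],p[1],.118],[.5368,.2789,.118]])-[160,130])*4).round().tolist())
E
```

```text
clock: 26.57
tool_pos: [0.5371, 0.2795, 0.1076]
eef_rot: [0.019, 1.0, 0.0, 0.001]
contact_force: [0.9, -0.0, 0.6]
opening: 0.732
t 26.57 tcp [0.5371 0.2795 0.1076] yaw 87.78 tilt 0.08 F [ 0.9 -0.   0.6] open 64.4
 shift tool mm [ 0.3 -0.6 53.9] turn deg [ 0.05  0.06 -0.22] q [-0.38  0.8  -0.31  1.71  0.36  0.68  0.65]
[[383.0, 412.0], [380.0, 411.0]]
```

View pics/w27.png

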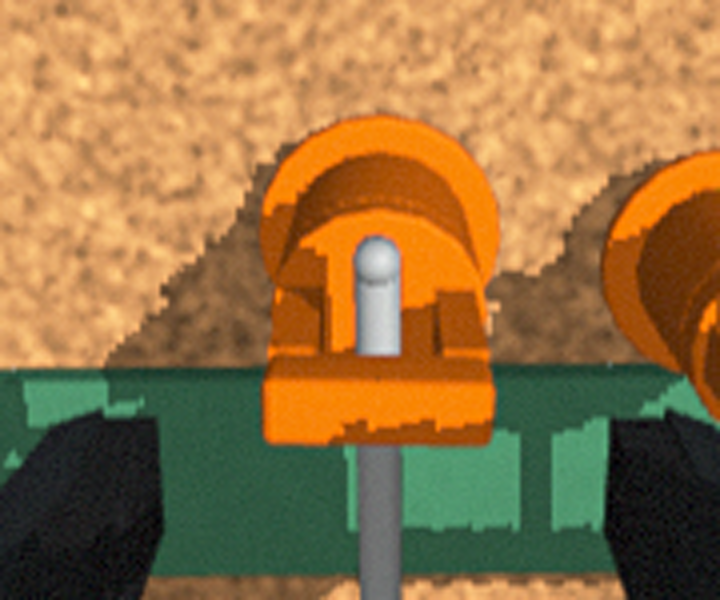

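```bash
python3 -m creep '[0,-0.6,10,0,0,0,0,0,10,0,0,0,0,0,10,0,0,0,0,0,0,0,0,0]'; python3 - <<'E'
from h import *
plan([.5368,.2789,.0520],88)
E
```

```text
clock: 26.95
tool_pos: [0.5377, 0.2788, 0.0755]
eef_rot: [0.019, 1.0, 0.001, 0.001]
contact_force: [-0.3, -0.1, -0.2]
opening: 0.73
t 26.95 tcp [0.5377 0.2788 0.0755] yaw 87.77 tilt 0.17 F [-0.3 -0.1 -0.2] open 64.3
 shift tool mm [ 0.9  0.  23.5] turn deg [ 0.08  0.15 -0.23] q [-0.39  0.85 -0.29  1.73  0.38  0.61  0.63]
```

```bash
python3 -m creep '[0.6,0,8,0,0,0,0,0,8,0,0,0,0,0,5,0,0,0,0,0,0,0,0,0]'; python3 -m creep '[0,0,0,0,0,0,0,0,0,0,0,0,0,0,0,0,0,0,0,0,0,0,0,0,0,0,0,0,0,0]' 0 30; python3 - <<'E'
from h import *
plan([.5368,.2789,.0520],88)
E
```

```text
clock: 27.28
tool_pos: [0.5365, 0.2785, 0.051]
eef_rot: [0.019, 1.0, 0.0, 0.001]
contact_force: [-0.3, -0.8, -0.3]
opening: 0.726
clock: 27.7
tool_pos: [0.5368, 0.2788, 0.0513]
eef_rot: [0.019, 1.0, 0.0, 0.001]
contact_force: [-0.0, 1.5, -0.4]
opening: 0.425
t 27.7 tcp [0.5368 0.2788 0.0513] yaw 87.77 tilt 0.1 F [-0.   1.5 -0.4] open 37.4
 shift tool mm [-0.   0.1 -0.7] turn deg [ 0.05  0.09 -0.23] q [-0.4   0.88 -0.27  1.74  0.39  0.57  0.62]
```

```bash
python3 -m creep '[0,0,-5,0,0,0,0,0,-5,0,0,0,0,0,-4,0,0,0,0,0,0,0,0,0]'; python3 - <<'E'
from h import *
plan([.4590,.2805,.0663],88)
E
```

```text
clock: 28.03
tool_pos: [0.537, 0.2789, 0.0672]
eef_rot: [0.019, 1.0, 0.001, 0.001]
contact_force: [-0.4, 0.5, -0.4]
opening: 0.431
t 28.03 tcp [0.537  0.2789 0.0672] yaw 87.77 tilt 0.15 F [-0.4  0.5 -0.4] open 38.0
 shift tool mm [78.  -1.4  0.8] turn deg [ 0.07  0.13 -0.23] q [-0.4   0.86 -0.28  1.74  0.38  0.6   0.63]
```

```bash
python3 -m creep '[12,-0.3,0.5,0,0,0,13,-0.3,0,0,0,0,13,-0.3,0,0,0,0,0,0,0,0,0,0]'; python3 - <<'E'
from h import *
plan([.4590,.2805,.0663],88)
E
```

```text
clock: 28.37
tool_pos: [0.4997, 0.2796, 0.0681]
eef_rot: [0.021, 1.0, 0.002, 0.003]
contact_force: [-0.5, 0.3, -1.2]
opening: 0.425
t 28.37 tcp [0.4997 0.2796 0.0681] yaw 87.63 tilt 0.38 F [-0.5  0.3 -1.2] open 37.4
 shift tool mm [40.7 -0.8  1.6] turn deg [ 0.2   0.32 -0.37] q [-0.44  0.83 -0.26  1.84  0.39  0.52  0.57]
```

```bash
python3 -m creep '[14,-0.3,0.5,0.2,0.3,-0.3,14,-0.3,0,0,0,0,13,0,0,0,0,0,0,0,0,0,0,0]'; python3 - <<'E'
from h import *
plan([.4590,.2805,.0663],88)
save(snapshot("side"),"s28",4,(180,85,330,220))
E
python3 -m creep '[0,0,-15,0,0,0,0,0,-20,0,0,0,0,0,-25,0,0,0,0,0,-30,0,0,0,0,0,-30,0,0,0]'; python3 - <<'E'
from h import *
plan([.502,-.2077,.19],89)
E
```

```text
clock: 28.7
tool_pos: [0.4608, 0.281, 0.0684]
eef_rot: [0.019, 1.0, 0.001, 0.002]
contact_force: [-0.6, 0.1, -0.6]
opening: 0.43
t 28.7 tcp [0.4608 0.281  0.0684] yaw 87.88 tilt 0.26 F [-0.6  0.1 -0.6] open 37.9
 shift tool mm [ 1.8 -0.6  2.1] turn deg [ 0.1   0.25 -0.12] q [-0.49  0.8  -0.23  1.94  0.4   0.45  0.51]
clock: 29.17
tool_pos: [0.4661, 0.2779, 0.1878]
eef_rot: [0.021, 1.0, -0.002, 0.001]
contact_force: [0.4, -0.2, -0.4]
opening: 0.431
t 29.17 tcp [0.4661 0.2779 0.1878] yaw 87.63 tilt 0.26 F [ 0.4 -0.2 -0.4] open 37.9
 shift tool mm [ -55.9 -483.7   -0. ] turn deg [-0.25  0.07 -1.37] q [-0.42  0.62 -0.34  1.83  0.3   0.74  0.61]
```

View pics/s28.png

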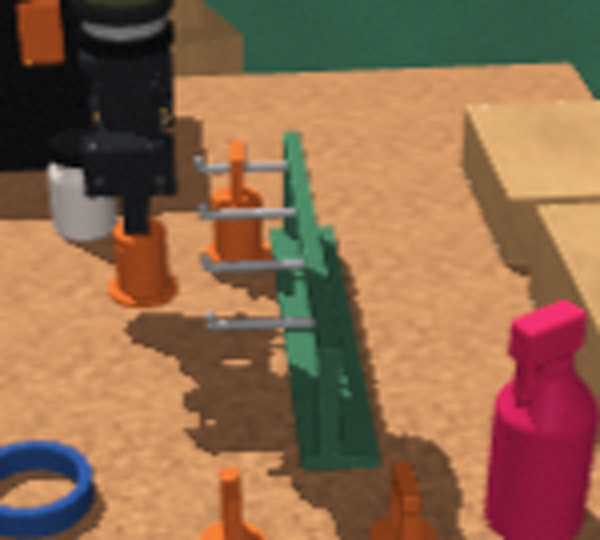

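```bash
python3 -m creep '[-4,-25,-2,0,0,-1,-5,-34,-2,0,0,0,-5,-38,0,0,0,0,-5,-38,0,0,0,0,-5,-38,0,0,0,0]'; python3 -m creep '[-5,-38,0,0,0,0,-5,-38,0,0,0,0,-5,-38,0,0,0,0,-5,-38,0,0,0,0,-5,-38,0,0,0,0]';python3 -m creep '[-3,-34,0,0,0,0,-2,-25,0,0,0,0,0,-15,0,0,0,0,0,0,0,0,0,0,0,0,0,0,0,0]'; python3 - <<'E'
from h import *
plan([.502,-.2077,.19],89)
E
```

```text
clock: 29.58
tool_pos: [0.4992, 0.1138, 0.2018]
eef_rot: [0.005, 1.0, 0.009, 0.013]
contact_force: [1.2, 0.1, -1.5]
opening: 0.43
clock: 30.0
tool_pos: [0.5295, -0.0908, 0.2019]
eef_rot: [0.008, 1.0, 0.009, 0.018]
contact_force: [1.4, 0.5, -0.4]
opening: 0.429
clock: 30.42
tool_pos: [0.5362, -0.19, 0.2017]
eef_rot: [0.021, 1.0, 0.004, 0.021]
contact_force: [0.1, 0.9, 0.4]
opening: 0.426
t 30.42 tcp [ 0.5362 -0.19    0.2017] yaw 87.55 tilt 2.45 F [0.1 0.9 0.4] open 37.6
 shift tool mm [ 33.9 -19.2  10.1] turn deg [ 0.45  2.41 -1.46] q [ 0.53  0.63 -0.43  1.78  0.34  0.77  1.47]
```

```bash
python3 -m creep '[14,-8,2,0.4,2.4,-1.4,12,-6,4,0,0,0,6,-4,4,0,0,0,0,0,0,0,0,0,0,0,0,0,0,0]'; python3 - <<'E'
from h import *
plan([.502,-.2077,.15],89)
d=snapshot("wrist"); save(d,"w29",4,(160,100,310,240)); d=snapshot("side"); save(d,"s29",5,(200,170,320,290))
E
```

```text
clock: 30.83
tool_pos: [0.5063, -0.2023, 0.1918]
eef_rot: [0.005, 1.0, 0.002, 0.001]
contact_force: [0.3, 0.1, -0.7]
opening: 0.427
t 30.83 tcp [ 0.5063 -0.2023  0.1918] yaw 89.38 tilt 0.26 F [ 0.3  0.1 -0.7] open 37.6
 shift tool mm [ 4.3 -5.6 41.7] turn deg [0.2  0.17 0.38] q [ 0.56  0.63 -0.43  1.82  0.35  0.77  1.51]
```

View pics/w29.png

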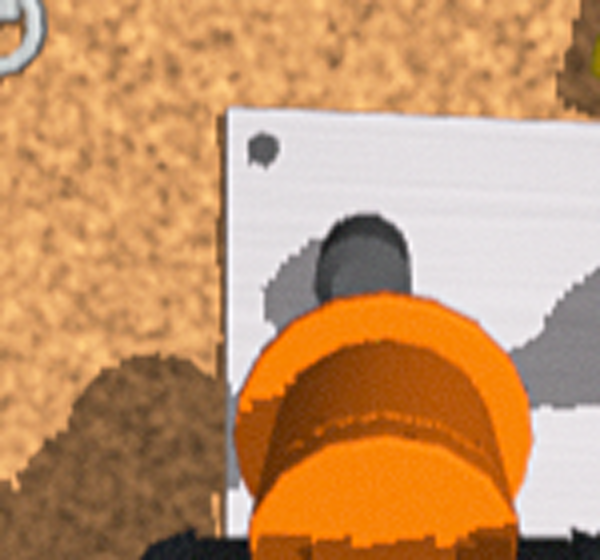

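View pics/s29.png

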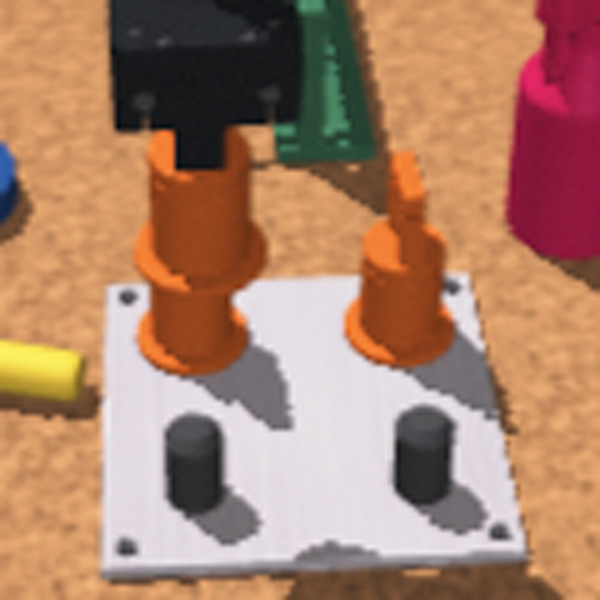

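```bash
python3 -m creep '[4,-5,4,0.2,0.2,0.2,0,-1,10,0,0,0,0,0,12,0,0,0,0,0,12,0,0,0,0,0,0,0,0,0]'; python3 - <<'E'
from h import *
plan([.502,-.2078,.11],89.1)
E
```

```text
clock: 31.35
tool_pos: [0.5049, -0.2072, 0.1518]
eef_rot: [0.006, 1.0, -0.0, 0.002]
contact_force: [0.2, -0.4, -0.9]
opening: 0.428
t 31.35 tcp [ 0.5049 -0.2072  0.1518] yaw 89.33 tilt 0.22 F [ 0.2 -0.4 -0.9] open 37.7
 shift tool mm [ 3.1 -0.6 41.8] turn deg [-0.03  0.22  0.23] q [ 0.54  0.68 -0.39  1.86  0.4   0.67  1.48]
```

```bash
python3 -m creep '[2.5,-0.5,10,0,0.2,0,0,0,12,0,0,0,0,0,12,0,0,0,0,0,6,0,0,0,0,0,0,0,0,0]'; python3 - <<'E'
from h import *
plan([.502,-.2078,.0473],89.1)
d=snapshot("side"); save(d,"s30",5,(200,170,320,290))
E
```

```text
clock: 31.77
tool_pos: [0.5027, -0.2076, 0.1084]
eef_rot: [0.006, 1.0, -0.0, 0.0]
contact_force: [-0.2, -0.5, -0.6]
opening: 0.431
t 31.77 tcp [ 0.5027 -0.2076  0.1084] yaw 89.35 tilt 0.02 F [-0.2 -0.5 -0.6] open 37.9
 shift tool mm [ 0.7 -0.2 61.1] turn deg [-0.01  0.02  0.25] q [ 0.52  0.74 -0.35  1.9   0.44  0.57  1.44]
```

View pics/s30.png

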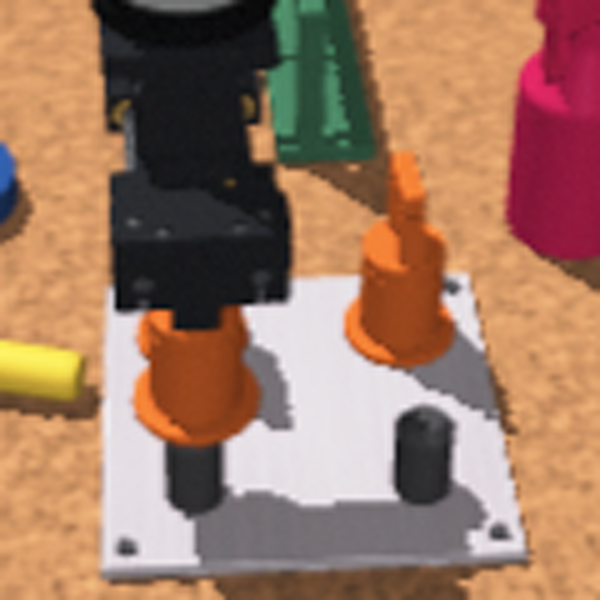

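```bash
python3 -m creep '[0.7,0,6,0,0,0,0,0,7,0,0,0,0,0,7,0,0,0,0,0,0,0,0,0]'; python3 - <<'E'
from h import *
plan([.502,-.2078,.0473],89.1)
E
```

```text
clock: 32.15
tool_pos: [0.5035, -0.2081, 0.0886]
eef_rot: [0.006, 1.0, -0.001, 0.002]
contact_force: [-0.8, -0.4, -0.7]
opening: 0.43
t 32.15 tcp [ 0.5035 -0.2081  0.0886] yaw 89.33 tilt 0.25 F [-0.8 -0.4 -0.7] open 37.9
 shift tool mm [ 1.7  0.3 41.3] turn deg [-0.07  0.24  0.23] q [ 0.5   0.77 -0.33  1.91  0.46  0.52  1.42]
```

```bash
python3 -m creep '[1.5,0.2,4,0,0.2,0,0,0,4,0,0,0,0,0,0,0,0,0]'; python3 - <<'E'
from h import *
plan([.502,-.2078,.0473],89.1)
E
```

```text
clock: 32.4
tool_pos: [0.502, -0.2079, 0.0798]
eef_rot: [0.006, 1.0, -0.001, 0.0]
contact_force: [-0.2, 0.6, -1.2]
opening: 0.427
t 32.4 tcp [ 0.502  -0.2079  0.0798] yaw 89.33 tilt 0.09 F [-0.2  0.6 -1.2] open 37.6
 shift tool mm [ 0.1  0.1 32.5] turn deg [-0.08  0.03  0.23] q [ 0.49  0.79 -0.31  1.92  0.47  0.51  1.41]
```

```bash
python3 -m creep '[0,0,6,0,0,0,0,0,6,0,0,0,0,0,6,0,0,0,0,0,5,0,0,0,0,0,0,0,0,0]'; python3 - <<'E'
from h import *
plan([.502,-.2078,.0473],89.1)
E
```

```text
clock: 32.82
tool_pos: [0.5017, -0.208, 0.0544]
eef_rot: [0.006, 1.0, -0.001, 0.0]
contact_force: [-0.7, 0.3, -0.3]
opening: 0.428
t 32.82 tcp [ 0.5017 -0.208   0.0544] yaw 89.33 tilt 0.09 F [-0.7  0.3 -0.3] open 37.7
 shift tool mm [-0.3  0.2  7.1] turn deg [-0.09  0.01  0.23] q [ 0.48  0.83 -0.28  1.93  0.5   0.45  1.39]
```

```bash
python3 -m creep '[0,0,5,0,0,0,0,0,1.5,0,0,0,0,0,0,0,0,0]'; python3 -m creep '[0,0,1,0,0,0]'
```

```text
clock: 33.07
tool_pos: [0.5021, -0.208, 0.0471]
eef_rot: [0.006, 1.0, -0.001, 0.0]
contact_force: [-0.0, -0.7, 3.7]
opening: 0.43
clock: 33.15
tool_pos: [0.5022, -0.2081, 0.047]
eef_rot: [0.006, 1.0, -0.001, 0.0]
contact_force: [-4.8, 0.9, 21.5]
opening: 0.427
```

```bash
python3 -m creep '[0,0,-0.5,0,0,0,0,0,0,0,0,0,0,0,0,0,0,0]' 54; python3 -m creep '[0,0,-8,0,0,0,0,0,-12,0,0,0,0,0,-16,0,0,0,0,0,-25,0,0,0,0,0,-25,0,0,0]';python3 -m creep '[0,0,-30,0,0,0,0,0,0,0,0,0,0,0,0,0,0,0]'; python3 - <<'E'
from h import *
plan([.541,.3639,.16],88.5)
d=snapshot("side"); save(d,"s31",5,(200,170,320,290))
d=snapshot("top"); save(d,"t31",4,(80,140,250,240))
E
```

```text
clock: 33.4
tool_pos: [0.5032, -0.2083, 0.0486]
eef_rot: [0.006, 1.0, -0.001, 0.002]
contact_force: [0.2, -0.3, -0.2]
opening: 0.608
clock: 33.82
tool_pos: [0.4996, -0.2067, 0.1346]
eef_rot: [0.005, 1.0, 0.0, -0.003]
contact_force: [0.4, 0.2, -0.9]
opening: 0.612
clock: 34.07
tool_pos: [0.5025, -0.2074, 0.172]
eef_rot: [0.005, 1.0, -0.001, 0.001]
contact_force: [-0.1, 0.3, -0.5]
opening: 0.617
t 34.07 tcp [ 0.5025 -0.2074  0.172 ] yaw 89.39 tilt 0.17 F [-0.1  0.3 -0.5] open 54.3
 shift tool mm [-32.4 571.7  10.9] turn deg [-0.11  0.12  0.89] q [ 0.56  0.65 -0.41  1.85  0.38  0.72  1.49]
```

View pics/s31.png

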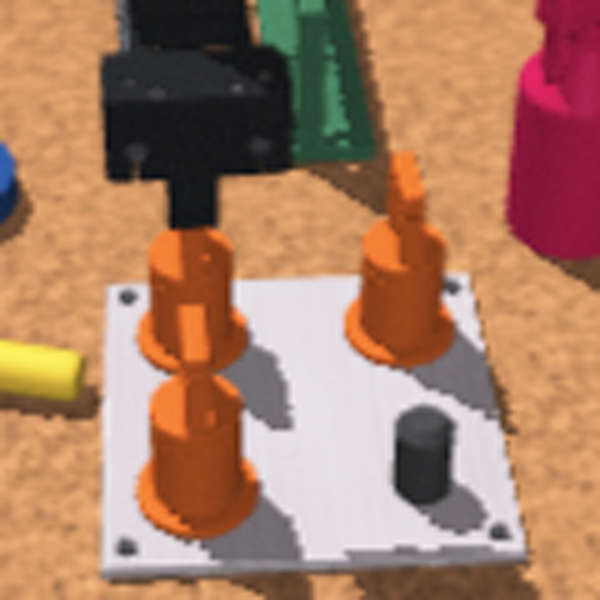

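View pics/t31.png

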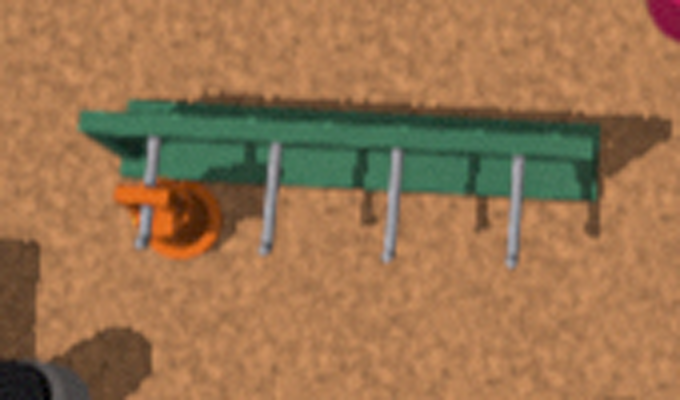

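Three are home. The fourth still hangs on the leftmost hook, at top-view crop (150,200).

```bash
python3 -m creep '[-2,28,0,0,0,0.5,-2,36,0,0,0,0,-2,38,0,0,0,0,-2,38,0,0,0,0,-2,38,0,0,0,0]' 64; python3 -m creep '[-2,38,0,0,0,0,-2,38,0,0,0,0,-2,38,0,0,0,0,-2,38,0,0,0,0,-2,38,0,0,0,0]'; python3 -m creep '[-2,38,0,0,0,0,-2,38,0,0,0,0,-2,38,0,0,0,0,-2,30,0,0,0,0,0,0,0,0,0,0]'; python3 - <<'E'
from h import *
plan([.541,.3639,.16],88.5)
E
```

```text
clock: 34.58
tool_pos: [0.5124, -0.0371, 0.1639]
eef_rot: [0.021, 1.0, -0.004, -0.005]
contact_force: [0.4, 0.6, -0.6]
opening: 0.724
clock: 35.0
tool_pos: [0.5253, 0.1597, 0.1552]
eef_rot: [0.022, 1.0, -0.007, -0.011]
contact_force: [0.8, 0.1, -0.6]
opening: 0.725
clock: 35.42
tool_pos: [0.5324, 0.3202, 0.1452]
eef_rot: [0.015, 1.0, -0.006, -0.017]
contact_force: [-0.5, 0.1, 0.2]
opening: 0.728
t 35.42 tcp [0.5324 0.3202 0.1452] yaw 88.28 tilt 2.08 F [-0.5  0.1  0.2] open 64.2
 shift tool mm [ -6.8  43.8 -15.6] turn deg [-0.77 -1.93 -0.23] q [-0.44  0.79 -0.32  1.59  0.29  0.84  0.67]
```

```bash
python3 -m creep '[-3,15,-6,-0.7,-1.9,0,-3,15,-6,0,0,0,0,12,0,0,0,0,0,0,0,0,0,0,0,0,0,0,0,0]'; python3 - <<'E'
from h import *
plan([.541,.3639,.16],88.5)
s,p,r=gp()
d=snapshot("wrist"); save(d,"w32",4,(160,120,340,270))
def box(x,y): return [[x+a,y+b,.118] for a,b in((-.006,.019),(-.006,-.019),(.006,-.019),(.006,.019),(0,0))]
print(((proj(d,box(.541,.3639))-[160,120])*4).round().tolist())
E
```

```text
clock: 35.83
tool_pos: [0.5352, 0.3628, 0.1486]
eef_rot: [0.013, 1.0, -0.005, -0.005]
contact_force: [-0.1, -0.5, 1.2]
opening: 0.721
t 35.83 tcp [0.5352 0.3628 0.1486] yaw 88.57 tilt 0.82 F [-0.1 -0.5  1.2] open 63.5
 shift tool mm [ -5.7   1.2 -11.4] turn deg [-0.59 -0.56  0.07] q [-0.51  0.8  -0.31  1.53  0.29  0.87  0.63]
[[487.0, 359.0], [293.0, 362.0], [296.0, 419.0], [487.0, 415.0], [391.0, 389.0]]
```

View pics/w32.png

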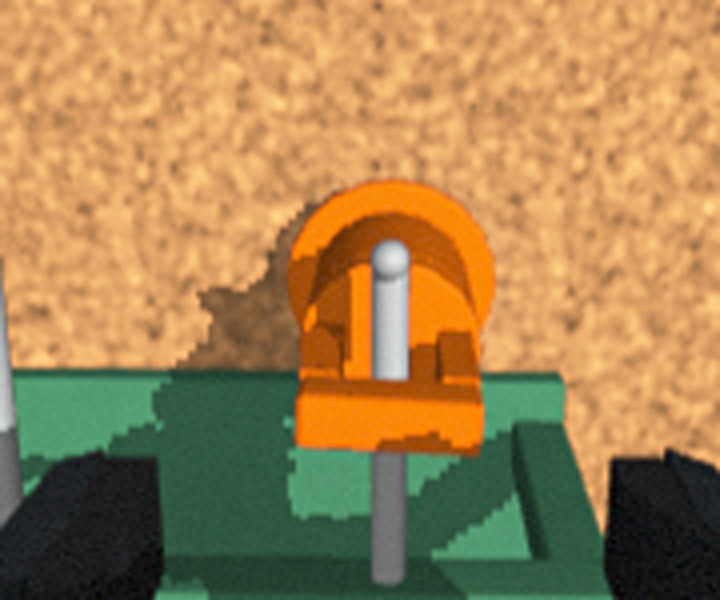

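```bash
python3 -m creep '[-7,1,0,-0.6,-0.5,1.3,-5,0,4,0,0,0,0,0,10,0,0,0,0,0,10,0,0,0,0,0,0,0,0,0]'; python3 - <<'E'
from h import *
plan([.5480,.3637,.0515],87)
s,p,r=gp();d=snapshot("wrist"); save(d,"w33",4,(160,130,340,280))
print(((proj(d,[[p[0],p[1],.118],[.548,.3637,.118]])-[160,130])*4).round().tolist())
E
```

```text
clock: 36.3
tool_pos: [0.5495, 0.3571, 0.1209]
eef_rot: [0.028, 1.0, -0.002, -0.001]
contact_force: [-0.2, -0.9, -0.8]
opening: 0.726
t 36.3 tcp [0.5495 0.3571 0.1209] yaw 86.78 tilt 0.23 F [-0.2 -0.9 -0.8] open 64.0
 shift tool mm [ 1.8  6.8 69.3] turn deg [-0.22 -0.07 -0.22] q [-0.5   0.84 -0.29  1.54  0.3   0.81  0.61]
[[383.0, 378.0], [421.0, 368.0]]
```

View pics/w33.png

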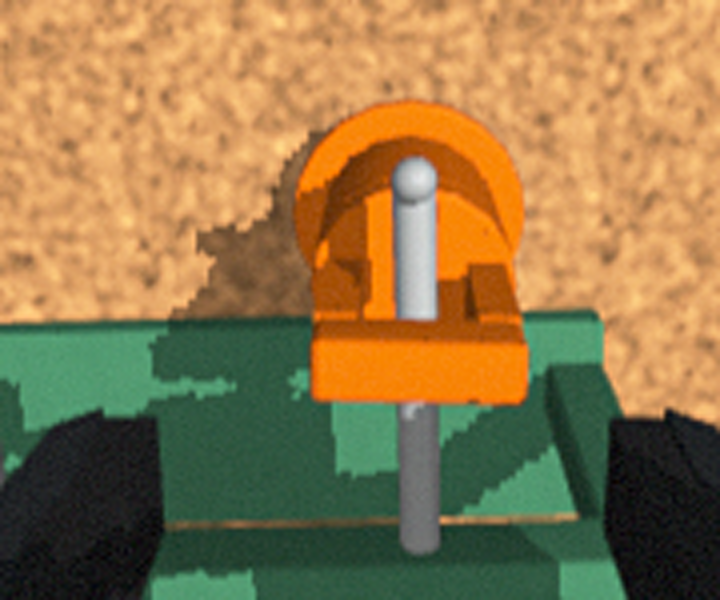

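```bash
python3 -m creep '[1.5,6.6,2,-0.2,0,0,0,0,4,0,0,0,0,0,0,0,0,0]'; python3 - <<'E'
from h import *
plan([.5482,.3637,.0515],87)
E
```

```text
clock: 36.6
tool_pos: [0.5484, 0.3643, 0.1148]
eef_rot: [0.028, 1.0, 0.0, -0.001]
contact_force: [-0.8, -0.9, -0.3]
opening: 0.724
t 36.6 tcp [0.5484 0.3643 0.1148] yaw 86.76 tilt 0.07 F [-0.8 -0.9 -0.3] open 63.8
 shift tool mm [ 0.1 -0.7 63.3] turn deg [ 0.02 -0.07 -0.24] q [-0.51  0.85 -0.29  1.53  0.3   0.8   0.6 ]
```

```bash
python3 -m creep '[0,-0.5,10,0,0,0,0,0,10,0,0,0,0,0,10,0,0,0,0,0,0,0,0,0]'; python3 - <<'E'
from h import *
plan([.5482,.3637,.0515],87)
E
```

```text
clock: 36.93
tool_pos: [0.5481, 0.3649, 0.0823]
eef_rot: [0.028, 1.0, 0.001, -0.0]
contact_force: [0.8, -2.0, -1.1]
opening: 0.726
t 36.93 tcp [0.5481 0.3649 0.0823] yaw 86.83 tilt 0.1 F [ 0.8 -2.  -1.1] open 64.0
 shift tool mm [-0.2 -1.3 30.8] turn deg [ 0.09 -0.03 -0.17] q [-0.51  0.89 -0.28  1.55  0.32  0.74  0.59]
```

```bash
python3 -m creep '[0,-1,10,0,0,0,0,0,10,0,0,0,0,0,8,0,0,0,0,0,0,0,0,0]'; python3 - <<'E'
from h import *
plan([.5482,.3637,.0515],87)
E
```

```text
clock: 37.27
tool_pos: [0.5475, 0.3633, 0.0503]
eef_rot: [0.028, 1.0, 0.0, -0.001]
contact_force: [-0.3, -0.6, -0.3]
opening: 0.722
t 37.27 tcp [0.5475 0.3633 0.0503] yaw 86.84 tilt 0.1 F [-0.3 -0.6 -0.3] open 63.6
 shift tool mm [-0.7  0.4 -1.2] turn deg [ 0.02 -0.1  -0.16] q [-0.52  0.94 -0.26  1.57  0.33  0.68  0.58]
```

```bash
python3 -m creep '[0,0,0,0,0,0,0,0,0,0,0,0,0,0,0,0,0,0,0,0,0,0,0,0,0,0,0,0,0,0]' 0 30; python3 -m creep '[0,0,-5,0,0,0,0,0,-5,0,0,0,0,0,-4,0,0,0,0,0,0,0,0,0]'; python3 - <<'E'
from h import *
plan([.4610,.3657,.066],88)
E
```

```text
clock: 37.68
tool_pos: [0.5477, 0.3635, 0.0502]
eef_rot: [0.028, 1.0, 0.0, -0.001]
contact_force: [0.0, 0.5, -0.9]
opening: 0.429
clock: 38.02
tool_pos: [0.5479, 0.3636, 0.0662]
eef_rot: [0.028, 1.0, 0.001, -0.0]
contact_force: [-0.2, -0.8, -1.7]
opening: 0.43
t 38.02 tcp [0.5479 0.3636 0.0662] yaw 86.83 tilt 0.08 F [-0.2 -0.8 -1.7] open 37.9
 shift tool mm [86.9 -2.7  0.3] turn deg [ 0.06 -0.05 -1.17] q [-0.51  0.91 -0.27  1.56  0.33  0.71  0.58]
```

```bash
python3 - <<'E'
from h import *
T=np.load("T.npy",allow_pickle=True).item();S=np.load("S.npy",allow_pickle=True).item()
print(atz(T,(84,239.3),.09),atz(S,(203.4,130.2),.05))
E
python3 -m creep '[12,-0.5,0,0,0,0,13,-0.5,0,0,0,0,13,-0.5,0,0,0,0,0,0,0,0,0,0]'; python3 - <<'E'
from h import *
plan([.4610,.3657,.066],88)
E
```

```text
[0.41107074 0.44497227 0.09      ] [0.42362066 0.44335343 0.05      ]
clock: 38.35
tool_pos: [0.5105, 0.3643, 0.0678]
eef_rot: [0.029, 1.0, 0.002, 0.001]
contact_force: [-1.1, 0.2, -1.5]
opening: 0.428
t 38.35 tcp [0.5105 0.3643 0.0678] yaw 86.7 tilt 0.23 F [-1.1  0.2 -1.5] open 37.7
 shift tool mm [49.5 -1.5  1.6] turn deg [ 0.19  0.12 -1.3 ] q [-0.55  0.88 -0.25  1.67  0.33  0.63  0.53]
```

```bash
python3 -m creep '[14,-0.5,0.5,0.2,0.1,0,14,-0.5,0.5,0,0,0,14,-0.5,0,0,0,0,6,0,0,0,0,0,0,0,0,0,0,0]'; python3 - <<'E'
from h import *
plan([.4610,.3657,.066],88)
save(snapshot("side"),"s34",4,(180,85,330,220))
E
```

```text
clock: 38.77
tool_pos: [0.4653, 0.3661, 0.0678]
eef_rot: [0.03, 1.0, 0.001, 0.003]
contact_force: [-0.0, 0.0, -2.0]
opening: 0.428
t 38.77 tcp [0.4653 0.3661 0.0678] yaw 86.61 tilt 0.33 F [-0.  0. -2.] open 37.7
 shift tool mm [ 4.3 -0.6  1.8] turn deg [ 0.11  0.31 -1.39] q [-0.61  0.84 -0.23  1.78  0.34  0.55  0.45]
```

View pics/s34.png

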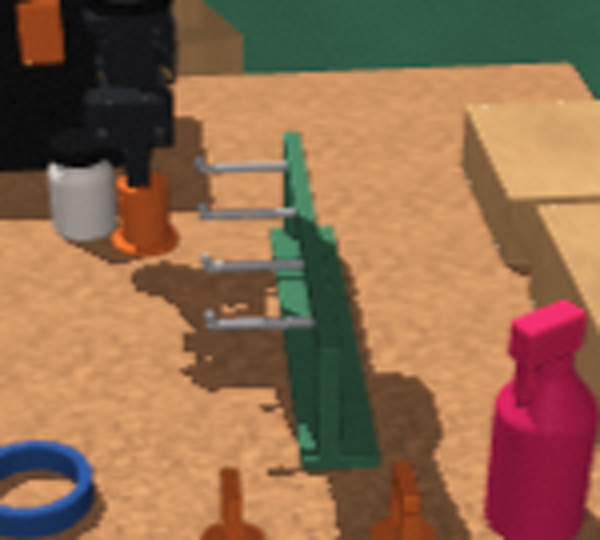

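```bash
python3 -m creep '[3,-1,-12,0.1,0.3,0,0,0,-20,0,0,0,0,0,-25,0,0,0,0,0,-30,0,0,0,0,0,-35,0,0,0]'; python3 -m creep '[0,0,0,0,0,0]'; python3 - <<'E'
from h import *
plan([.612,-.2142,.2],88.5)
E
```

```text
clock: 39.23
tool_pos: [0.4655, 0.3606, 0.1869]
eef_rot: [0.032, 0.999, -0.005, -0.003]
contact_force: [1.4, -0.7, -1.3]
opening: 0.424
clock: 39.32
tool_pos: [0.4701, 0.3636, 0.1934]
eef_rot: [0.033, 0.999, -0.001, 0.001]
contact_force: [1.1, 1.0, -0.6]
opening: 0.429
t 39.32 tcp [0.4701 0.3636 0.1934] yaw 86.25 tilt 0.18 F [ 1.1  1.  -0.6] open 37.8
 shift tool mm [-179.4 -567.3   -5.5] turn deg [-0.06  0.17 -2.25] q [-0.56  0.67 -0.3   1.68  0.26  0.83  0.53]
```

```bash
python3 -m creep '[-8,-25,-2,0,0,-1.2,-11,-34,-2,0,0,0,-12,-37,0,0,0,0,-12,-37,0,0,0,0,-12,-37,0,0,0,0]'; python3 -m creep '[-12,-37,0,0,0,0,-12,-37,0,0,0,0,-12,-37,0,0,0,0,-12,-37,0,0,0,0,-12,-37,0,0,0,0]';python3 -m creep '[-12,-37,0,0,0,0,-12,-37,0,0,0,0,-8,-34,0,0,0,0,-4,-15,0,0,0,0,0,0,0,0,0,0]'; python3 - <<'E'
from h import *
plan([.612,-.2142,.2],88.5)
E
```

```text
clock: 39.73
tool_pos: [0.5236, 0.1997, 0.2008]
eef_rot: [0.015, 1.0, 0.008, 0.007]
contact_force: [-0.2, -0.6, -1.4]
opening: 0.426
clock: 40.15
tool_pos: [0.5846, 0.0001, 0.1989]
eef_rot: [0.017, 1.0, 0.008, 0.01]
contact_force: [1.0, 0.1, -1.6]
opening: 0.426
clock: 40.57
tool_pos: [0.6201, -0.1506, 0.1961]
eef_rot: [0.029, 0.999, 0.003, 0.013]
contact_force: [0.4, -0.4, -1.4]
opening: 0.43
t 40.57 tcp [ 0.6201 -0.1506  0.1961] yaw 86.67 tilt 1.47 F [ 0.4 -0.4 -1.4] open 37.9
 shift tool mm [  4.3 -63.9  -4.4] turn deg [ 0.31  1.43 -1.83] q [ 0.37  0.72 -0.37  1.56  0.31  0.89  1.41]
```

```bash
python3 -m creep '[1,-20,0,0.3,1.4,-1.8,1,-20,0,0,0,0,1,-18,0,0,0,0,0,-8,0,0,0,0,0,0,0,0,0,0]'; python3 -m creep '[0,0,0,0,0,0]'; python3 - <<'E'
from h import *
plan([.612,-.2142,.16],88.8)
d=snapshot("wrist"); save(d,"w35",4,(160,100,310,240)); d=snapshot("side"); save(d,"s35",5,(200,170,320,290))
E
```

```text
clock: 40.98
tool_pos: [0.6155, -0.2173, 0.1945]
eef_rot: [0.013, 1.0, 0.001, -0.0]
contact_force: [-1.0, -0.2, -1.6]
opening: 0.43
clock: 41.07
tool_pos: [0.6156, -0.2162, 0.1943]
eef_rot: [0.013, 1.0, 0.002, -0.0]
contact_force: [-0.2, 0.5, -1.7]
opening: 0.429
t 41.07 tcp [ 0.6156 -0.2162  0.1943] yaw 88.53 tilt 0.23 F [-0.2  0.5 -1.7] open 37.8
 shift tool mm [ 3.6  1.7 34.3] turn deg [ 0.23 -0.03 -0.27] q [ 0.47  0.76 -0.39  1.48  0.32  0.96  1.54]
```

View pics/w35.png

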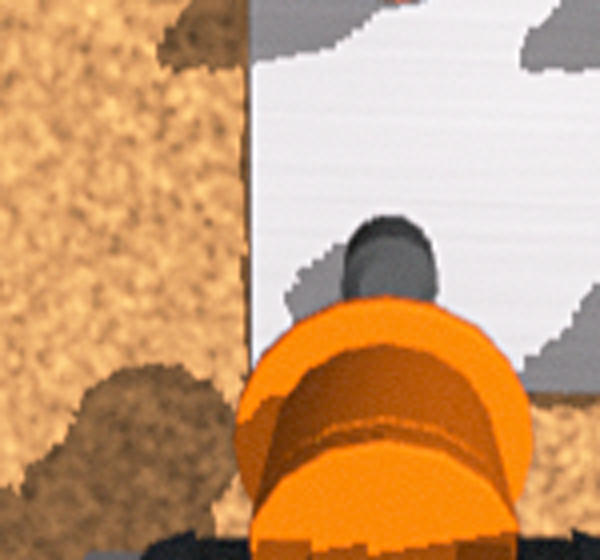

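View pics/s35.png

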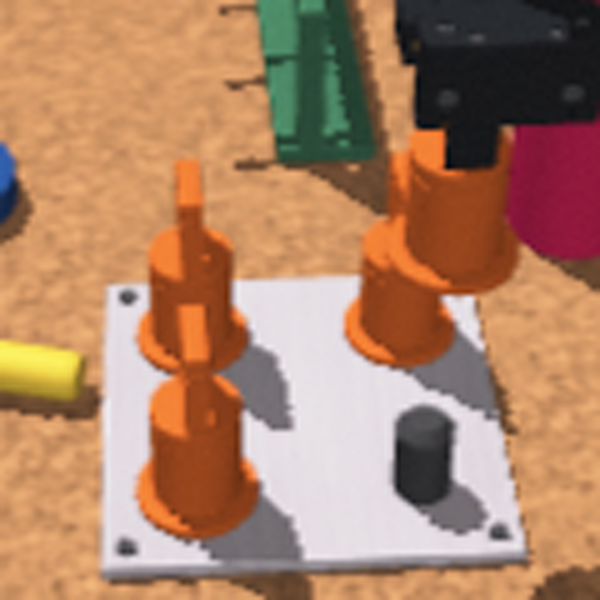

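```bash
python3 -m creep '[3.5,1.8,4,0.2,0,-0.2,0,0,10,0,0,0,0,0,12,0,0,0,0,0,12,0,0,0,0,0,0,0,0,0]'; python3 - <<'E'
from h import *
plan([.612,-.2143,.11],88.8)
E
```

```text
clock: 41.58
tool_pos: [0.613, -0.2054, 0.1544]
eef_rot: [0.006, 1.0, 0.002, 0.001]
contact_force: [-0.4, -0.0, -1.1]
opening: 0.428
t 41.58 tcp [ 0.613  -0.2054  0.1544] yaw 89.37 tilt 0.22 F [-0.4 -0.  -1.1] open 37.7
 shift tool mm [ 1.  -9.1 44.3] turn deg [0.21 0.07 0.57] q [ 0.45  0.8  -0.37  1.54  0.34  0.87  1.52]
```

```bash
python3 -m creep '[0.5,-5,4,0.2,0,0.3,0,-4,4,0,0,0,0,0,4,0,0,0,0,0,0,0,0,0,0,0,0,0,0,0]'; python3 - <<'E'
from h import *
plan([.612,-.2143,.11],88.8)
E
```

```text
clock: 42.0
tool_pos: [0.6125, -0.2132, 0.1409]
eef_rot: [0.007, 1.0, 0.0, 0.0]
contact_force: [0.1, -0.4, -0.7]
opening: 0.429
t 42.0 tcp [ 0.6125 -0.2132  0.1409] yaw 89.18 tilt 0.07 F [ 0.1 -0.4 -0.7] open 37.8
 shift tool mm [ 0.5 -1.1 30.9] turn deg [0.05 0.05 0.38] q [ 0.46  0.81 -0.37  1.55  0.35  0.85  1.52]
```

```bash
python3 -m creep '[0.5,-1,10,0,0,0,0,0,10,0,0,0,0,0,10,0,0,0,0,0,0,0,0,0]'; python3 - <<'E'
from h import *
plan([.612,-.2143,.0462],88.8)
d=snapshot("side"); save(d,"s36",5,(200,170,320,290));d=snapshot("wrist"); save(d,"w36",4,(160,100,310,240))
E
```

```text
clock: 42.33
tool_pos: [0.6128, -0.2148, 0.1091]
eef_rot: [0.007, 1.0, 0.0, 0.002]
contact_force: [-0.5, 0.3, -1.9]
opening: 0.424
t 42.33 tcp [ 0.6128 -0.2148  0.1091] yaw 89.15 tilt 0.19 F [-0.5  0.3 -1.9] open 37.4
 shift tool mm [ 1.   0.5 62.9] turn deg [0.01 0.19 0.35] q [ 0.45  0.85 -0.35  1.57  0.37  0.78  1.5 ]
```

View pics/s36.png

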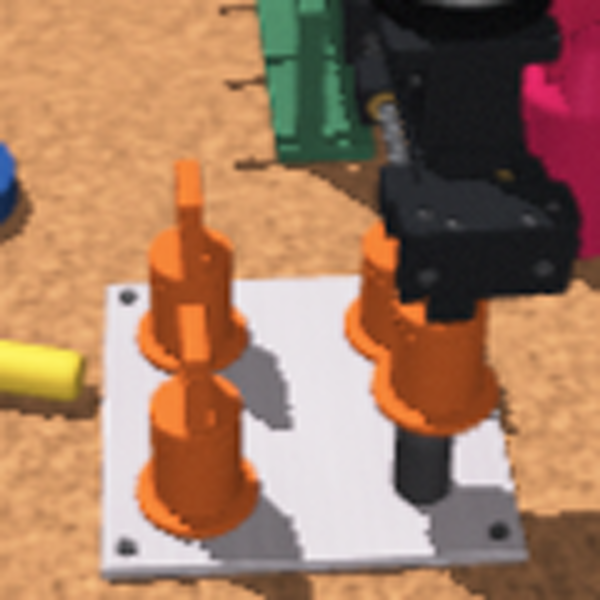

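```bash
python3 - <<'E'
from h import *
s,p,r=gp(); u=p+[0,0,-.0382]
a=np.linspace(0,2*np.pi,120)
for n,off in(("side",(200,170,5)),("wrist",(160,100,4))):
    d=snapshot(n)
    for h in(0,.006):
        q=(proj(d,np.c_[u[0]+.03*np.cos(a),u[1]+.03*np.sin(a),0*a+u[2]+h])-off[:2])*off[2]; print(n,h,q.min(0).round(),q.max(0).round())
    q=(proj(d,[[.612,-.2143,.008],[.612,-.2143,.053],[.612,-.2143,u[2]]])-off[:2])*off[2]; print(q.round().tolist())
E
```

```text
side 0 [366. 341.] [495. 432.]
side 0.006 [367. 332.] [496. 423.]
[[419.0, 481.0], [424.0, 415.0], [427.0, 385.0]]
wrist 0 [235. 277.] [531. 555.]
wrist 0.006 [231. 285.] [535. 569.]
[[385.0, 326.0], [385.0, 382.0], [385.0, 413.0]]
```

View pics/w36.png

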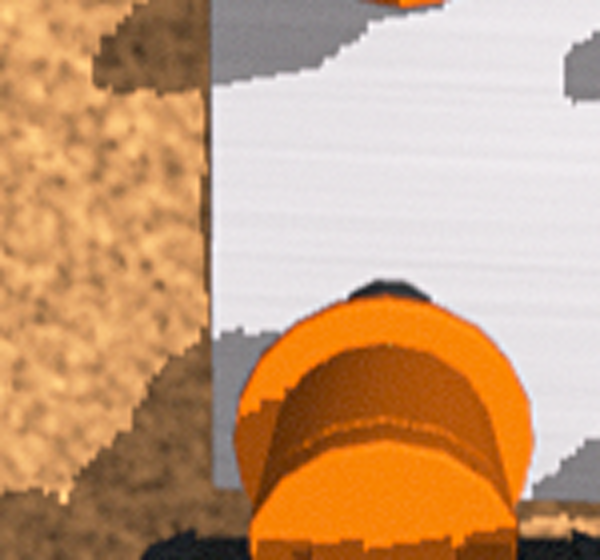

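```bash
python3 -m creep '[3.3,0.5,3,0,0.2,0,0,0,3,0,0,0,0,0,0,0,0,0]'; python3 - <<'E'
from h import *
plan([.6095,-.2143,.0462],88.8)
E
```

```text
clock: 42.78
tool_pos: [0.6122, -0.2144, 0.1066]
eef_rot: [0.007, 1.0, -0.001, 0.003]
contact_force: [-0.1, -0.6, -2.2]
opening: 0.426
t 42.78 tcp [ 0.6122 -0.2144  0.1066] yaw 89.15 tilt 0.37 F [-0.1 -0.6 -2.2] open 37.5
 shift tool mm [ 3.1  0.1 60.4] turn deg [-0.06  0.37  0.35] q [ 0.45  0.85 -0.35  1.58  0.38  0.77  1.5 ]
```

```bash
python3 -m creep '[3,0,3,0,0.4,0,0,0,3,0,0,0,0,0,3,0,0,0,0,0,0,0,0,0]'; python3 - <<'E'
from h import *
plan([.6095,-.2143,.0462],88.8)
E
```

```text
clock: 43.12
tool_pos: [0.609, -0.2144, 0.0971]
eef_rot: [0.007, 1.0, -0.001, -0.0]
contact_force: [-0.6, -0.0, -1.4]
opening: 0.431
t 43.12 tcp [ 0.609  -0.2144  0.0971] yaw 89.15 tilt 0.08 F [-0.6 -0.  -1.4] open 38.0
 shift tool mm [-0.5  0.2 50.9] turn deg [-0.07 -0.04  0.35] q [ 0.45  0.87 -0.34  1.59  0.38  0.76  1.49]
```

```bash
python3 -m creep '[-0.3,0,6,0,0,0,0,0,6,0,0,0,0,0,6,0,0,0,0,0,0,0,0,0]'; python3 - <<'E'
from h import *
plan([.6095,-.2143,.0462],88.8)
E
```

```text
clock: 43.45
tool_pos: [0.6094, -0.2145, 0.077]
eef_rot: [0.007, 1.0, -0.001, -0.0]
contact_force: [-0.7, -0.4, -0.4]
opening: 0.43
t 43.45 tcp [ 0.6094 -0.2145  0.077 ] yaw 89.14 tilt 0.08 F [-0.7 -0.4 -0.4] open 37.9
 shift tool mm [-0.1  0.2 30.8] turn deg [-0.07 -0.04  0.34] q [ 0.44  0.89 -0.33  1.59  0.39  0.72  1.48]
```

```bash
python3 -m creep '[0,0,6,0,0,0,0,0,6,0,0,0,0,0,6,0,0,0,0,0,5,0,0,0,0,0,0,0,0,0]'; python3 - <<'E'
from h import *
plan([.6095,-.2143,.0462],88.8)
E
```

```text
clock: 43.87
tool_pos: [0.6091, -0.2143, 0.0508]
eef_rot: [0.007, 1.0, -0.0, -0.001]
contact_force: [0.3, 0.5, -0.8]
opening: 0.428
t 43.87 tcp [ 0.6091 -0.2143  0.0508] yaw 89.15 tilt 0.11 F [ 0.3  0.5 -0.8] open 37.7
 shift tool mm [-0.4  0.   4.6] turn deg [-0.05 -0.09  0.35] q [ 0.43  0.93 -0.31  1.61  0.41  0.68  1.47]
```

```bash
python3 -m creep '[0,0,3,0,0,0,0,0,1,0,0,0,0,0,0,0,0,0]'; python3 -m creep '[0,0,1,0,0,0]'
```

```text
clock: 44.12
tool_pos: [0.609, -0.2143, 0.046]
eef_rot: [0.007, 1.0, -0.0, -0.001]
contact_force: [-0.8, -0.1, -0.1]
opening: 0.426
clock: 44.2
tool_pos: [0.6092, -0.2144, 0.0459]
eef_rot: [0.008, 1.0, -0.001, -0.001]
contact_force: [-3.3, 0.1, 12.6]
opening: 0.427
```

```bash
python3 -m creep '[0,0,-0.5,0,0,0,0,0,0,0,0,0,0,0,0,0,0,0]' 54; python3 -m creep '[0,0,-8,0,0,0,0,0,-12,0,0,0,0,0,-16,0,0,0,0,0,-25,0,0,0,0,0,-25,0,0,0]';python3 -m creep '[0,0,-30,0,0,0,0,0,0,0,0,0,0,0,0,0,0,0]'; python3 - <<'E'
from h import *
rx,px,hx=np.load("poses.npy"); print(hx,np.degrees(hx[2]))
plan([.521,-.400,.16],63.6)
d=snapshot("side"); save(d,"s37",5,(200,170,320,290))
d=snapshot("top"); save(d,"t37",4,(255,150,420,240))
E
```

```text
clock: 44.45
tool_pos: [0.6105, -0.2146, 0.0481]
eef_rot: [0.008, 1.0, -0.001, 0.001]
contact_force: [-0.2, -0.7, -0.3]
opening: 0.609
clock: 44.87
tool_pos: [0.6071, -0.2136, 0.135]
eef_rot: [0.007, 1.0, 0.0, -0.004]
contact_force: [-0.0, -0.6, 0.1]
opening: 0.613
clock: 45.12
tool_pos: [0.6112, -0.2141, 0.1756]
eef_rot: [0.007, 1.0, -0.001, 0.002]
contact_force: [-0.0, 0.4, -0.9]
opening: 0.61
[ 0.52085026 -0.40016106 -0.46000062] -26.35609387077326
t 45.12 tcp [ 0.6112 -0.2141  0.1756] yaw 89.16 tilt 0.3 F [-0.   0.4 -0.9] open 53.7
 shift tool mm [  87.5 -187.1   15.6] turn deg [-0.05  0.3  25.56] q [ 0.47  0.77 -0.38  1.52  0.34  0.91  1.53]
```

View pics/s37.png

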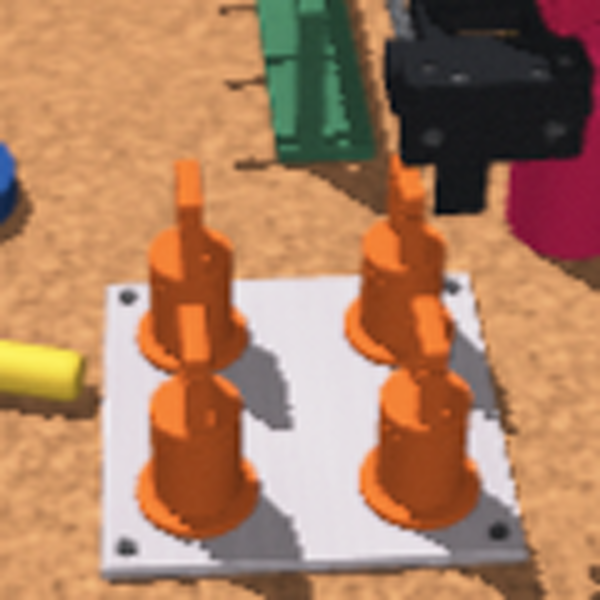

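View pics/t37.png

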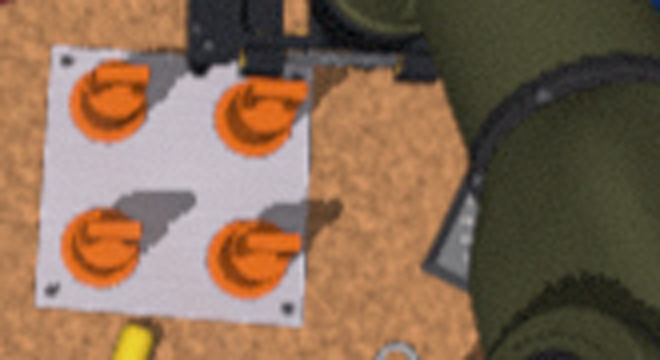

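All four look seated. Next is the dial.

```bash
python3 -m creep '[10,-22,0,0,0.3,0,14,-32,0,0,0,0,14,-32,0,0,0,0,14,-32,0,0,0,0,14,-32,0,0,0,0]' 50; python3 -m creep '[8,-20,0,0,0,0,4,-10,0,0,0,0,0,0,0,0,0,0,0,0,0,0,0,0]'; python3 - <<'E'
from h import *
plan([.521,-.400,.16],63.6)
E
```

```text
clock: 45.63
tool_pos: [0.5459, -0.353, 0.1706]
eef_rot: [-0.004, 1.0, 0.005, -0.001]
contact_force: [-0.5, -0.2, -0.1]
opening: 0.572
clock: 45.97
tool_pos: [0.5247, -0.3935, 0.1651]
eef_rot: [0.003, 1.0, 0.005, -0.007]
contact_force: [1.0, 0.6, 0.1]
opening: 0.568
t 45.97 tcp [ 0.5247 -0.3935  0.1651] yaw 89.66 tilt 0.97 F [1.  0.6 0.1] open 50.1
 shift tool mm [ 3.5 -6.6  5.1] turn deg [ 0.36 -0.91 26.07] q [ 0.78  0.81 -0.4   1.48  0.36  0.94  1.84]
```

```bash
python3 -m creep '[1,-3,0,0.3,-0.9,6,0,0,0,0,0,7,0,0,0,0,0,7,0,0,0,0,0,6,0,0,0,0,0,0]'; python3 -m creep '[0,0,0,0,0,0]'; python3 - <<'E'
from h import *
plan([.521,-.400,.16],63.6)
d=snapshot("wrist"); save(d,"w38",1)
rx,px,hx=np.load("poses.npy")
c,s=np.cos(hx[2]),np.sin(hx[2])
f=lambda l:[hx[0]+c*l[0]-s*l[1],hx[1]+s*l[0]+c*l[1],l[2]]
print("housing",proj(d,[f((a,b,.045)) for a,b in((.045,.045),(.045,-.045),(-.045,-.045),(-.045,.045))]).round(1).tolist(),"bar ends",proj(d,[f((.026,0,.084)),f((-.026,0,.084)),f((0,0,.084))]).round(1).tolist())
E
```

```text
clock: 46.38
tool_pos: [0.5292, -0.3833, 0.1632]
eef_rot: [0.231, 0.973, 0.007, -0.0]
contact_force: [0.6, -0.7, -0.1]
opening: 0.564
clock: 46.47
tool_pos: [0.5304, -0.3807, 0.1632]
eef_rot: [0.228, 0.974, 0.008, -0.0]
contact_force: [-0.0, -0.0, 0.2]
opening: 0.569
t 46.47 tcp [ 0.5304 -0.3807  0.1632] yaw 63.65 tilt 0.89 F [-0.  -0.   0.2] open 50.2
 shift tool mm [ -0.1 -21.5   2.8] turn deg [ 0.86 -0.23  0.05] q [ 0.71  0.79 -0.28  1.51  0.24  0.89  1.46]
housing [[274.8, 219.6], [194.6, 220.0], [189.0, 138.8], [276.7, 138.8]] bar ends [[232.2, 217.4], [230.9, 164.8], [231.6, 191.8]]
```

View pics/w38.png

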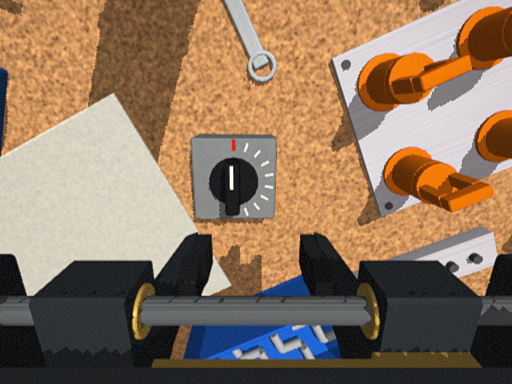

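```bash
python3 -m creep '[0,-11,0,0.8,-0.2,0,0,-9,0,0,0,0,0,-4,0,0,0,0,0,0,0,0,0,0,0,0,0,0,0,0]'; python3 - <<'E'
from h import *
plan([.521,-.400,.1],63.6)
E
```

```text
clock: 46.93
tool_pos: [0.5198, -0.4025, 0.1627]
eef_rot: [0.223, 0.975, 0.001, -0.0]
contact_force: [0.2, 0.0, -0.8]
opening: 0.567
t 46.93 tcp [ 0.5198 -0.4025  0.1627] yaw 64.18 tilt 0.08 F [ 0.2  0.  -0.8] open 50.0
 shift tool mm [-0.   2.7 62.7] turn deg [ 0.08 -0.02  0.58] q [ 0.74  0.79 -0.28  1.5   0.26  0.89  1.49]
```

```bash
python3 -m creep '[0,2,8,0,0,0.5,0,0,12,0,0,0,0,0,12,0,0,0,0,0,12,0,0,0,0,0,0,0,0,0]'; python3 - <<'E'
from h import *
plan([.521,-.400,.033],63.6)
d=snapshot("wrist"); save(d,"w39",4,(180,120,320,270))
print((proj(d,[[.521,-.4,.084]])-[180,120])*4)
E
```

```text
clock: 47.35
tool_pos: [0.5203, -0.4007, 0.1143]
eef_rot: [0.229, 0.974, 0.001, 0.0]
contact_force: [0.4, 1.0, -0.8]
opening: 0.568
t 47.35 tcp [ 0.5203 -0.4007  0.1143] yaw 63.58 tilt 0.12 F [ 0.4  1.  -0.8] open 50.0
 shift tool mm [-0.4  0.7 81.3] turn deg [ 0.12 -0.01 -0.02] q [ 0.72  0.85 -0.26  1.54  0.27  0.79  1.46]
[[308.12217197 361.46889314]]
```

View pics/w39.png

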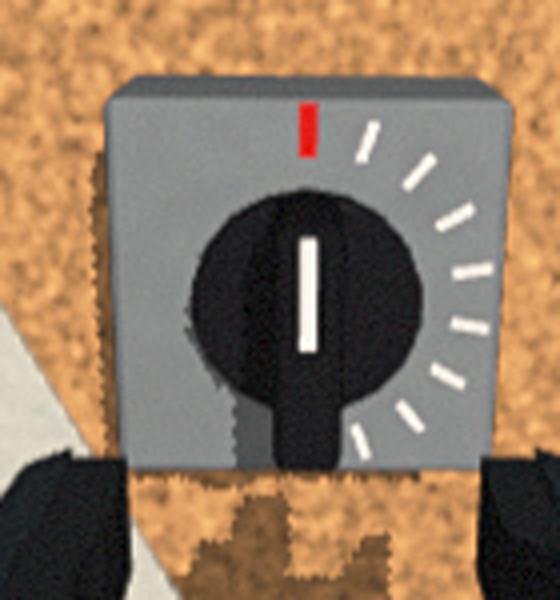

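```bash
python3 -m creep '[0,0.7,12,0,0,0,0,0,12,0,0,0,0,0,12,0,0,0,0,0,12,0,0,0,0,0,0,0,0,0]'; python3 - <<'E'
from h import *
plan([.521,-.400,.033],63.6)
E
```

```text
clock: 47.82
tool_pos: [0.5222, -0.3998, 0.063]
eef_rot: [0.228, 0.974, 0.001, 0.001]
contact_force: [-0.2, 0.7, -0.9]
opening: 0.566
t 47.82 tcp [ 0.5222 -0.3998  0.063 ] yaw 63.62 tilt 0.2 F [-0.2  0.7 -0.9] open 49.9
 shift tool mm [ 1.1 -0.7 30. ] turn deg [0.14 0.14 0.02] q [ 0.71  0.92 -0.24  1.57  0.3   0.69  1.44]
```

```bash
python3 -m creep '[1,-0.7,7,0.1,0.1,0,0,0,8,0,0,0,0,0,7,0,0,0,0,0,0,0,0,0]'; python3 - <<'E'
from h import *
plan([.521,-.400,.034],63.6)
d=snapshot("side"); save(d,"s40",6,(215,280,305,365))
s,p,r=gp()
print(p, ((proj(d,[p+[0,0,h] for h in(.02,.03,.035)])-[215,280])*6).round().tolist())
E
```

```text
clock: 48.15
tool_pos: [0.5208, -0.4, 0.038]
eef_rot: [0.228, 0.974, 0.0, 0.0]
contact_force: [-0.1, 0.0, 0.2]
opening: 0.568
t 48.15 tcp [ 0.5208 -0.4     0.038 ] yaw 63.62 tilt 0.03 F [-0.1  0.   0.2] open 50.0
 shift tool mm [-0.2  0.1  4. ] turn deg [ 0.03 -0.    0.02] q [ 0.71  0.95 -0.23  1.58  0.31  0.65  1.43]
[ 0.52111176 -0.40015047  0.03861349] [[245.0, 258.0], [245.0, 239.0], [245.0, 230.0]]
```

View pics/s40.png

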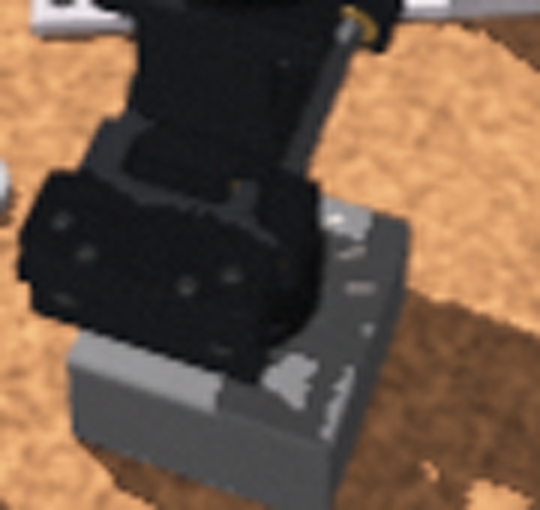

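```bash
python3 -m creep '[0,0,4,0,0,0,0,0,0,0,0,0]'; python3 -m creep '[0,0,0,0,0,0,0,0,0,0,0,0,0,0,0,0,0,0,0,0,0,0,0,0,0,0,0,0,0,0]' 0 25; python3 -m creep '[0,0,0,0,0,0,0,0,0,0,0,0]'; python3 - <<'E'
from h import *
plan([.521,-.400,.034],63.6)
E
```

```text
clock: 48.37
tool_pos: [0.5216, -0.4005, 0.0348]
eef_rot: [0.228, 0.974, -0.0, 0.001]
contact_force: [-0.3, 0.8, -0.2]
opening: 0.568
clock: 48.78
tool_pos: [0.5227, -0.4012, 0.0363]
eef_rot: [0.228, 0.974, -0.001, 0.002]
contact_force: [0.2, -0.1, -0.4]
opening: 0.211
clock: 48.95
tool_pos: [0.5228, -0.4011, 0.0365]
eef_rot: [0.228, 0.974, -0.0, 0.003]
contact_force: [0.4, -0.4, -1.1]
opening: 0.155
t 48.95 tcp [ 0.5228 -0.4011  0.0365] yaw 63.58 tilt 0.3 F [ 0.4 -0.4 -1.1] open 13.7
 shift tool mm [2.1 0.1 2.5] turn deg [ 0.02  0.3  -0.02] q [ 0.7   0.95 -0.23  1.57  0.31  0.64  1.43]
```

```bash
python3 -m creep '[2,0,0,0,0.3,3,0,0,0,0,0,5,0,0,0,0,0,5,0,0,0,0,0,5,0,0,0,0,0,0]'; python3 - <<'E'
from h import *
plan([.521,-.400,.035],-16.4)
E
```

```text
clock: 49.37
tool_pos: [0.5223, -0.4018, 0.0365]
eef_rot: [0.384, 0.923, -0.0, 0.002]
contact_force: [0.4, -0.5, 0.3]
opening: 0.159
t 49.37 tcp [ 0.5223 -0.4018  0.0365] yaw 44.81 tilt 0.22 F [ 0.4 -0.5  0.3] open 14.0
 shift tool mm [2.2 0.4 1.5] turn deg [ 0.17  0.15 61.21] q [ 0.66  0.95 -0.14  1.58  0.2   0.63  1.2 ]
```

```bash
python3 -m creep '[1.5,0.3,0,0,0,5,0,0,0,0,0,6,0,0,0,0,0,6,0,0,0,0,0,5,0,0,0,0,0,0]'; python3 - <<'E'
from h import *
plan([.521,-.400,.035],-16.4)
E
```

```text
clock: 49.78
tool_pos: [0.5214, -0.4024, 0.0365]
eef_rot: [0.555, 0.832, -0.001, 0.003]
contact_force: [1.2, 0.5, -0.6]
opening: 0.157
t 49.78 tcp [ 0.5214 -0.4024  0.0365] yaw 22.57 tilt 0.35 F [ 1.2  0.5 -0.6] open 13.8
 shift tool mm [2.4 0.5 1.4] turn deg [ 0.22  0.28 38.97] q [ 0.61  0.95 -0.04  1.58  0.06  0.61  0.93]
```

```bash
python3 -m creep '[2,0.3,0,0,0.2,5,0,0,0,0,0,6,0,0,0,0,0,6,0,0,0,0,0,5,0,0,0,0,0,0]'; python3 - <<'E'
from h import *
plan([.521,-.400,.035],-16.4)
E
```

```text
clock: 50.2
tool_pos: [0.5204, -0.4026, 0.0365]
eef_rot: [0.702, 0.713, -0.0, 0.002]
contact_force: [-1.0, -0.3, 0.2]
opening: 0.153
t 50.2 tcp [ 0.5204 -0.4026  0.0365] yaw 0.89 tilt 0.28 F [-1.  -0.3  0.2] open 13.5
 shift tool mm [2.6 0.7 1.5] turn deg [ 0.19  0.2  17.29] q [ 0.56  0.95  0.05  1.59 -0.07  0.6   0.67]
```

```bash
python3 -m creep '[1.5,0.3,0,0,0.2,5,0,0,0,0,0,6,0,0,0,0,0,4,0,0,0,0,0,0,0,0,0,0,0,0]'; python3 - <<'E'
from h import *
plan([.521,-.400,.035],-16.4)
E
```

```text
clock: 50.62
tool_pos: [0.5197, -0.4025, 0.0365]
eef_rot: [0.783, 0.622, 0.0, 0.001]
contact_force: [0.4, 0.2, -0.6]
opening: 0.16
t 50.62 tcp [ 0.5197 -0.4025  0.0365] yaw -13.13 tilt 0.13 F [ 0.4  0.2 -0.6] open 14.1
 shift tool mm [2.7 0.7 1.5] turn deg [0.11 0.07 3.27] q [ 0.53  0.95  0.11  1.59 -0.16  0.61  0.5 ]
```

```bash
python3 -m creep '[0,0,0,0,0,3,0,0,0,0,0,0,0,0,0,0,0,0]'; python3 - <<'E'
from h import *
plan([.521,-.400,.035],-16.4)
E
```

```text
clock: 50.87
tool_pos: [0.5196, -0.4024, 0.0365]
eef_rot: [0.796, 0.606, 0.0, 0.001]
contact_force: [0.0, -1.4, 0.4]
opening: 0.157
t 50.87 tcp [ 0.5196 -0.4024  0.0365] yaw -15.43 tilt 0.11 F [ 0.  -1.4  0.4] open 13.8
 shift tool mm [2.7 0.7 1.5] turn deg [0.11 0.03 0.97] q [ 0.52  0.95  0.12  1.59 -0.18  0.61  0.47]
```

Within 1° of the fourth stop. I'll release, rise and check.

```bash
python3 -m creep '[0,0,0,0,0,0.8,0,0,0,0,0,0]';  python3 -m creep '[0,0,0,0,0,0,0,0,0,0,0,0,0,0,0,0,0,0,0,0,0,0,0,0]' 50; python3 -m creep '[0,0,-8,0,0,0,0,0,-14,0,0,0,0,0,-20,0,0,0,0,0,-25,0,0,0,0,0,-30,0,0,0]'; python3 -m creep '[0,0,-25,0,0,0,0,0,0,0,0,0,0,0,0,0,0,0]';python3 - <<'E'
from h import *
plan([.521,-.400,.035],-16.4)
d=snapshot("wrist"); save(d,"w41",1)
d=snapshot("top"); save(d,"t41",4,(255,150,420,240))
d=snapshot("side"); save(d,"s41",1)
E
```

```text
clock: 51.03
tool_pos: [0.5195, -0.4024, 0.0364]
eef_rot: [0.799, 0.602, 0.001, 0.001]
contact_force: [0.3, -0.4, 0.2]
opening: 0.155
clock: 51.37
tool_pos: [0.5201, -0.4019, 0.0363]
eef_rot: [0.798, 0.603, 0.001, 0.001]
contact_force: [-0.1, 0.1, -0.9]
opening: 0.434
clock: 51.78
tool_pos: [0.5163, -0.3985, 0.1334]
eef_rot: [0.797, 0.604, -0.001, -0.006]
contact_force: [0.3, -1.3, 0.3]
opening: 0.567
clock: 52.03
tool_pos: [0.52, -0.4019, 0.1705]
eef_rot: [0.797, 0.604, 0.002, 0.002]
contact_force: [0.6, 0.9, -0.6]
opening: 0.567
t 52.03 tcp [ 0.52   -0.4019  0.1705] yaw -15.73 tilt 0.27 F [ 0.6  0.9 -0.6] open 49.9
 shift tool mm [  2.   -0.2 135.5] turn deg [ 0.27 -0.02  0.67] q [ 0.5   0.78  0.17  1.51 -0.16  0.86  0.45]
```

View pics/w41.png

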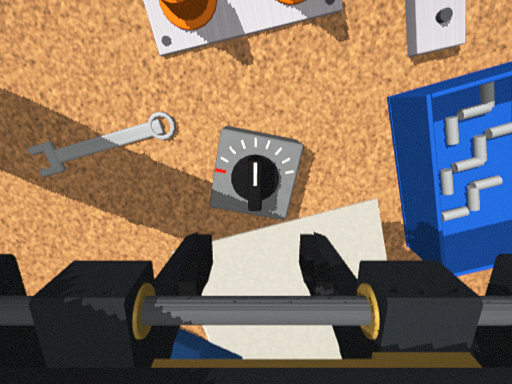

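View pics/s41.png

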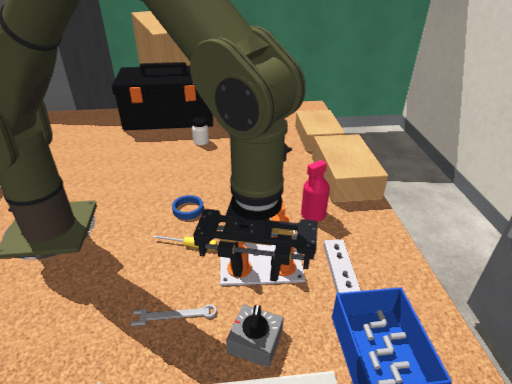

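```bash
python3 -m creep '[0,0,-25,0,0,0,0,0,-30,0,0,0,0,0,-30,0,0,0,0,0,0,0,0,0]'; python3 - <<'E'
from h import *
plan([.521,-.400,.035],-16.4)
d=snapshot("wrist"); save(d,"w42",6,(195,110,315,210))
d=snapshot("side"); save(d,"s42",5,(200,170,320,290))
d=snapshot("top"); save(d,"t42",4,(255,150,420,240))
E
```

```text
clock: 52.52
tool_pos: [0.5153, -0.398, 0.2482]
eef_rot: [0.797, 0.604, -0.001, -0.008]
contact_force: [0.9, -0.6, 0.2]
opening: 0.566
t 52.52 tcp [ 0.5153 -0.398   0.2482] yaw -15.71 tilt 0.97 F [ 0.9 -0.6  0.2] open 49.9
 shift tool mm [ -2.    9.2 213.1] turn deg [-0.87 -0.43  0.69] q [ 0.49  0.7   0.19  1.42 -0.14  1.05  0.43]
```

View pics/w42.png

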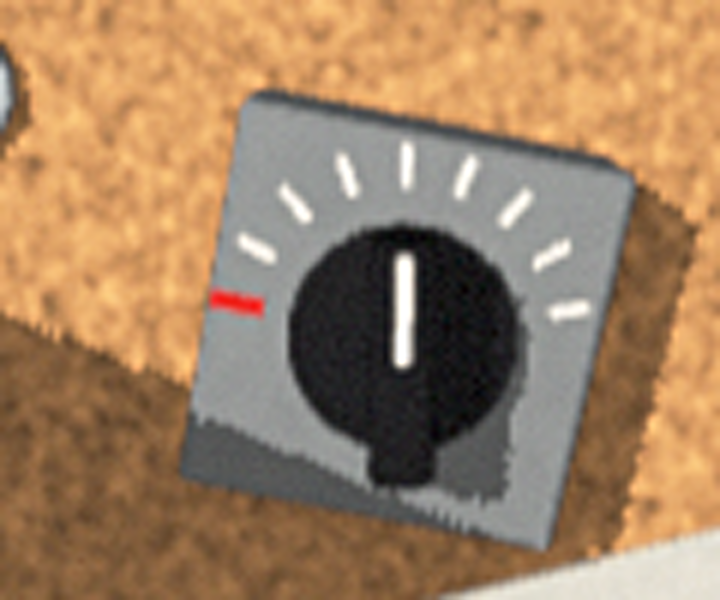

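View pics/s42.png

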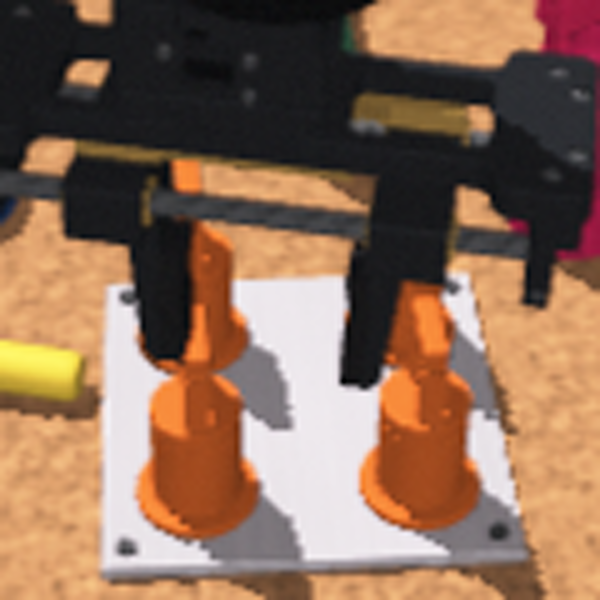

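View pics/t42.png

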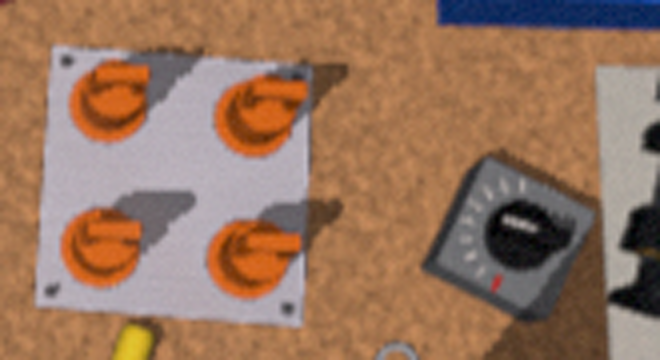

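The white line stands on the fourth tick after red, at crop (407,165), and all four sleeves sit on the panel in the clear top view. I'll check the flange heights by projection before handing in.

```bash
python3 - <<'E'
from h import *
d=snapshot("top"); im=d["color"]; 
d2=snapshot("side")
a=np.linspace(0,2*np.pi,120)
for (D,n,crop,sc) in((d,"t43",(255,150,345,240),6),(d2,"s43",(200,190,320,290),6)):
    i=cv2.resize(D["color"][crop[1]:crop[3],crop[0]:crop[2],::-1],None,fx=sc,fy=sc,interpolation=cv2.INTER_CUBIC)
    for x,y in((.5092,-.098),(.6187,-.1044),(.5022,-.208),(.6116,-.2144)):
        q=(proj(D,np.c_[x+.03*np.cos(a),y+.03*np.sin(a),0*a+.014])-crop[:2]+.5)*sc
        cv2.polylines(i,[q.round().astype(int)],True,(255,0,0),1)
    cv2.imwrite(f"pics/{n}.png",i)
E
```

```text
(no output)
```

View pics/t43.png

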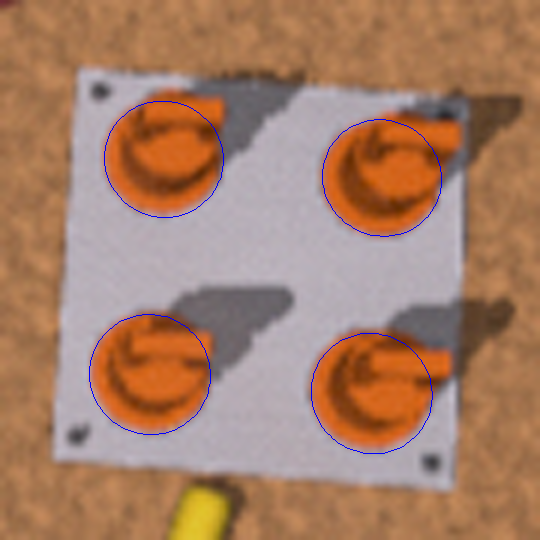

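View pics/s43.png

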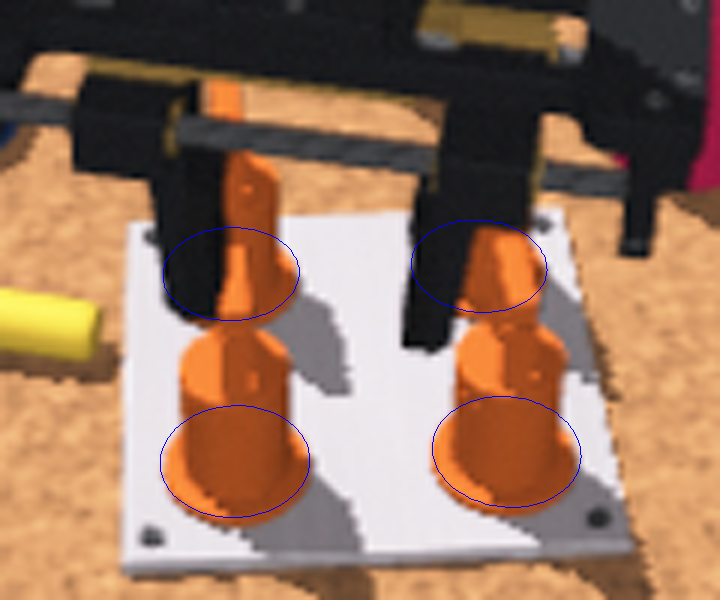

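```bash
python3 - <<'E'
from plant import *
print(finish_job()); print(get_state()["clock"])
E
```

```text
the job is handed in; nothing more can be done
None
the job is handed in; nothing more can be done
```

I fitted all four orange sleeves onto the four spigots, one each. I then turned the tally dial clockwise by four clicks and handed the job in at about 53 s of the 208 s allowed.

**Sleeves:** Each one met the panel at its expected height, with 13 to 48 N of contact. In the last top and side pictures all four stand upright. The flange outlines projected at the home positions match the top view within about 1–2 mm. In the side view the two near flanges match to within a few millimetres, and the gripper partly hid the two far ones.

**Dial:** The white line stands on the fourth tick after the red mark, and the gripper let go within about 1° of that stop.

**Bystanders:** I touched none of them and saw none moved, though I did not measure their positions again at the end.

**What disagreed:**
- **Fingertip height:** The real fingertips sat about 30 mm higher than the reported tool position. My first grasp closed just above the tab and touched nothing; I corrected every later height for this.
- **Sideways drift:** Quick moves sometimes ended up to about 17 mm off, so I rechecked and corrected before each grasp and fit.
- **Fourth sleeve:** It sat about 2.5 mm off centre in the grip, and I allowed for that when fitting it.
- **Sleeve knocked aside:** I did not see this happen to any sleeve.

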